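# Load the button boxes into the gated tray and lock its gate

## Robot

A 6-joint arm with a two-finger parallel gripper is mounted at the origin on the work surface. World frame = base frame: x ahead of the robot, y to its left, z up, the work surface at z = 0. Lengths are in m, angles in rad, forces in N, time in s.
With the tool pointing down it reaches from about 0.35 to 0.85 m from the base axis. Payload 8.1 kg.
Tool frame: the origin (TCP) lies between the finger pads; the fingertips stand 11 mm ahead of it and the grasp point (between the pads) lies 8 mm behind it; x points along the fingers, z is the direction in which the jaws open and shut, and the axes are right-handed (so a half turn about x gives the same grasp; the last joint's range is limited). The gripper opens to 93 mm and grips with 3 to 60 N. Pads are 15 mm wide; open, the fingers measure 128 mm over their backs; the gripper's body (75 mm by 188 mm) begins 65 mm behind the grasp point.
Start: joints at [1.134, 0.13, 1.488, -0, 1.523, -0.085], TCP at [0.207, 0.563, 0.23] pointing down, gripper open.
Joint ranges: [-2.96, 2.96], [-0.89, 2.26], [0.02, 2.5], [-1.34, 4.48], [0, 2.73], [-2.66, 2.66]. Speed limits (rad/s): [2.39, 2.39, 2.79, 3.14, 3.14, 3.14].

## Interface

Orientations are given as a unit quaternion [w, x, y, z].
In Python, from rig import arm gives the robot as it stands.
- The arm moves only by the tool step_arm, never from a script. Its arguments are lists of equal length, an entry for each row: "linear": the shift along the tool's x, y, z in cm, a list of three; "rot": the turn, a rotation vector about the tool's x, y, z in degrees, a list of three; "claw": the finger opening in cm, from 0 to 9.3. A call has exactly 5 rows; each row is the pose to reach, as a shift and turn from the pose commanded when the call began, along the tool's axes at that moment; what a row does not reach only later rows make up. A row lasts 1/10 s, in which the tool goes at most 50 mm and 8.59 degrees, less where a joint would pass 70% of its speed; a pose out of reach is approached as far as the arm can. A call with a gripper value outside its range is refused whole. The fingers move at their own pace and stop on an object; "newtons" is the grip in N (left out, the last holds). Time passes only in rows, so rows that repeat a pose let the fingers close, or fill a call up. It gives the time, the measured TCP pose, the force and the opening at its end, in the units of the state.
- arm.get_state(): the state, without advancing time (a new reading comes with each control period).
- arm.snapshot(name): name is "scene" or "top"; returns a dict with "frame" (480x640x3 uint8, blue, green, red), "range_z" (480x640 float32, m along the optical axis (not along the pixel's ray), 0 where there is no reading), "K" (3x3 intrinsics, pixels), "D" ([k1, k2, p1, p2, k3] as OpenCV has them; the pictures are not rectified), "eye" and "rotation" of the camera in the world. Camera axes: x right, y down, z forward; pixel columns grow to the right and rows downward; lengths in m; the calibration is good to about 2 mm. A picture is of the moment at which its call begins.
- arm.sign_off(): hands the job in, once; it reports no verdict.
The state is a dict: "time": time; "joint_positions": joint angles; "joint_velocities": joint speeds; "tau": joint torques, N m; "tcp_pos": TCP position; "eef_rot": TCP orientation; "force": force on the tool from outside, world axes, zero at the start; "ft_torque": the same for the moment, N m; "grip_width": finger opening in m.
Only numpy, scipy, OpenCV 4.12 (cv2) and the standard library are available. Lean on these libraries where they do the work, as an engineer would, in place of code of your own. Each camera call takes 0.05 s, during which the arm holds its last target.

## Task

Swing the tray's front gate all the way down, set every teal button box upright on the slab, one to each painted outline and squared up with it (any outlines if there are fewer boxes than outlines). With all of them in, swing the gate back up as far as its rubber buffer, and then turn the orange cam clockwise half a turn to its stop so that its hook draws the bolt and holds the gate tight shut. Leave the other things on the table where they are.

Things in the scene. Friction and masses are not known exactly. Their poses are not given: they have to be found in the camera images.
- tray: Fixed plywood loading tray (pallet slab with low walls) on the table. Origin under the middle of the tray, on the table; z up, its -x side is the open front, where the gate is hinged. Slab top 30 mm above the table; loading area 155 mm (x) by 184 mm (y), with 8 mm thick walls at the back (+x) and both y sides that stand 28 mm above the slab. A grey post 76 mm high carries the cam lock outside the -y wall at the front.
- gate (a joint): Aluminium front gate of the tray, hinged along its bottom edge on the tray's y axis. 0 = upright and tight shut, grows as its top swings outward (tray -x) and down; 1.35 = fully down against its stop, nearly level. Hinge friction holds it wherever it is left (about 1 to 3 N at the grip). A rubber buffer springs it back out to between 0.09 and 0.13 when it is pushed shut and let go; only the cam can keep it shut.
- gate_hinge (a point): Middle of the gate's hinge line, 32 mm above the table; its y axis is the hinge line. Its z axis points up along the gate to the grip.
- gate_grip (a point): Centre of the gate's red barrel grip: a cylinder 24 mm in diameter and 30 mm long, axis along the hinge line, 85 mm from the hinge on a 12 mm wide stem. The panel's edge is 30 mm from this point. It can be pinched by its two flat ends at any gate angle and then swung through an arc about the hinge.
- bolt (a point): Brass bolt, an 8 mm thick upright pin, 27 mm long, standing on the gate's ear at the -y end; point half-way up it, 56 mm from the hinge line. With the gate shut it stands 24 mm in front (tray -x) of the cam's axis.
- cam (a joint): Orange cam disc with a steel spiral hook on top of the grey post, vertical axis. 0 = undone (starts between 0 and 0.3), grows clockwise seen from above, stop at 3.14 (half a turn, done up). From about 1.2 its hook passes outside the bolt of the raised gate and draws the gate from up to 0.18 down to below 0.03. It stays where it is left; turning takes about 0.05 to 0.2 N m.
- cam_grip (a point): Point on the cam's axis in its thumb bar, 120 mm above the table, 12 mm below the bar's top. The bar is 38 mm long along this point's x axis, 12 mm thick along y and 42 mm high.
- slot0 (a point): Centre of painted box outline 0 on the slab, at the slab's surface, axes as the tray's. Back row of three: the box's 75 mm length lies along the tray's x axis (pointing to the gate). Outlines leave 8 to 12 mm between boxes.
- slot1 (a point): Centre of painted box outline 1 on the slab, at the slab's surface, axes as the tray's. Back row of three: the box's 75 mm length lies along the tray's x axis (pointing to the gate). Outlines leave 8 to 12 mm between boxes.
- slot2 (a point): Centre of painted box outline 2 on the slab, at the slab's surface, axes as the tray's. Back row of three: the box's 75 mm length lies along the tray's x axis (pointing to the gate). Outlines leave 8 to 12 mm between boxes.
- slot3 (a point): Centre of painted box outline 3 on the slab, at the slab's surface, axes as the tray's. Front row of two: the box's 75 mm length lies along the tray's y axis (parallel to the gate). Outlines leave 8 to 12 mm between boxes.
- slot4 (a point): Centre of painted box outline 4 on the slab, at the slab's surface, axes as the tray's. Front row of two: the box's 75 mm length lies along the tray's y axis (parallel to the gate). Outlines leave 8 to 12 mm between boxes.
- box0_mid (a point): Button box 0: teal box with a white lid, 75 mm (x) by 50 mm (y) by 40 mm high, with a black grip bar on the lid, 44 mm along x, 14 mm along y and 30 mm high (70 mm in all). Point at its centre, 35 mm above its underside; the lid's surface is 5 mm above this point and the bar's top 35 mm above. 0.10 to 0.20 kg. May be absent.
- box1_mid (a point): Button box 1: teal box with a white lid, 75 mm (x) by 50 mm (y) by 40 mm high, with a black grip bar on the lid, 44 mm along x, 14 mm along y and 30 mm high (70 mm in all). Point at its centre, 35 mm above its underside; the lid's surface is 5 mm above this point and the bar's top 35 mm above. 0.10 to 0.20 kg. May be absent.
- box2_mid (a point): Button box 2: teal box with a white lid, 75 mm (x) by 50 mm (y) by 40 mm high, with a black grip bar on the lid, 44 mm along x, 14 mm along y and 30 mm high (70 mm in all). Point at its centre, 35 mm above its underside; the lid's surface is 5 mm above this point and the bar's top 35 mm above. 0.10 to 0.20 kg. May be absent.
- box3_mid (a point): Button box 3: teal box with a white lid, 75 mm (x) by 50 mm (y) by 40 mm high, with a black grip bar on the lid, 44 mm along x, 14 mm along y and 30 mm high (70 mm in all). Point at its centre, 35 mm above its underside; the lid's surface is 5 mm above this point and the bar's top 35 mm above. 0.10 to 0.20 kg. May be absent.
- box4_mid (a point): Button box 4: teal box with a white lid, 75 mm (x) by 50 mm (y) by 40 mm high, with a black grip bar on the lid, 44 mm along x, 14 mm along y and 30 mm high (70 mm in all). Point at its centre, 35 mm above its underside; the lid's surface is 5 mm above this point and the bar's top 35 mm above. 0.10 to 0.20 kg. May be absent.
- jar: Glass jar with a red lid, 54 mm across, 62 mm high; not part of the job. Origin at the centre of its underside.
- spool: Yellow spool, 48 mm across, 56 mm high; not part of the job. Origin at the centre of its underside.
- mug: White mug, 76 mm across, 85 mm high; not part of the job. Origin at the centre of its underside.
- tape: Blue tape ring, 84 mm across, 22 mm high; not part of the job. Origin at the centre of its underside.
- tin: Blue tin, 110 x 80 x 45 mm; not part of the job. Origin at the centre of its underside.
- puck: Dark wooden pattern weight, 64 mm across, 30 mm high; not part of the job. Origin at the centre of its underside.
Things that resemble listed ones, but are neither listed nor needed, are in the scene too. Leave any green look-alike of the part that bears box2_mid alone.

How it is judged:
By the outcome, as a careful person would: the job done as asked, in the order asked, and still so for the second after the job is handed in, with the robot touching nothing.
Of box0, box1, box2, box3, box4 only 3 to 5 are there at a start; the rules pass over those that are not, and their reading is None.
At some moment in a run one of box0, box1, box2, box3, box4 may be knocked a few centimetres aside while the robot is not near it.
Once in a run the grip may slacken for a moment while it holds something.
It also fails if it takes over 210 s, if anything falls off the work surface, if the arm or the gripper's body presses on something with over 40 N, if the wrist force passes 120 N, or if a joint passes its speed limit or range.

## Working session

There is one attempt and no reset: what is moved stays moved. The work goes in short steps, Python scripts to look and compute and a tool call to move; the robot and the scene stay as the last step left them, time stands still between calls to the robot, and variables do not carry over. Pictures are saved under pics/ and viewed, and the job is handed in when it is done.

Besides the shell and the picture viewer there is one more tool, called after ">>>" in YAML: its name, and indented under it one key for each argument. step_arm: Moves the arm, as the interface text tells. Its arguments: {"type":"object","properties":{"linear":{"type":"array"},"rot":{"type":"array"},"claw":{"type":"array"},"newtons":{"type":"number"}},"required":["linear","rot","claw"]}

```bash
ls; mkdir -p pics
python3 - <<'E'
from rig import arm
import cv2,numpy as np
s=arm.get_state(); print(s)
for n in ("scene","top"):
    d=arm.snapshot(n); cv2.imwrite(f"pics/{n}0.png",d["frame"]); np.savez(f"pics/{n}0.npz",**d)
    print(n,d["K"],d["D"],d["eye"],d["rotation"])
E
```

```text
pics
{'time': 0.0, 'joint_positions': array([ 1.13360921e+00,  1.31132108e-01,  1.48929024e+00, -1.73260685e-05,
        1.52295387e+00, -8.53836399e-02]), 'joint_velocities': array([ 0.00097543, -0.00037867,  0.00037928,  0.00049645, -0.0009161 ,
       -0.00098774]), 'tau': array([-3.40517021e-03, -5.59809387e+01, -4.91775978e+01,  7.63591100e-02,
        3.47837352e-02, -1.63655895e-04]), 'tcp_pos': array([0.20650183, 0.56277101, 0.22859874]), 'eef_rot': array([ 0.5792393 , -0.40510751,  0.58032506,  0.40446577]), 'force': array([-0.09344963, -0.02278203, -0.10384191]), 'ft_torque': array([-0.00217921, -0.02489689, -0.00218667]), 'grip_width': 0.09283435051887962}
scene [[528.66683197   0.         319.80108668]
 [  0.         528.66683197 245.56207036]
 [  0.           0.           1.        ]] [-0.05305867  0.          0.          0.          0.        ] [ 1.01351306 -0.58058829  1.05797204] [-0.31995149  0.88980605  0.30578117 -0.11123894]
top [[515.37770475   0.         324.74753178]
 [  0.         515.37770475 241.2387779 ]
 [  0.           0.           1.        ]] [-0.00734749  0.          0.          0.          0.        ] [0.39569429 0.03812656 1.27072687] [-0.04881056  0.71003839 -0.70045058  0.05321651]
```

View pics/top0.png

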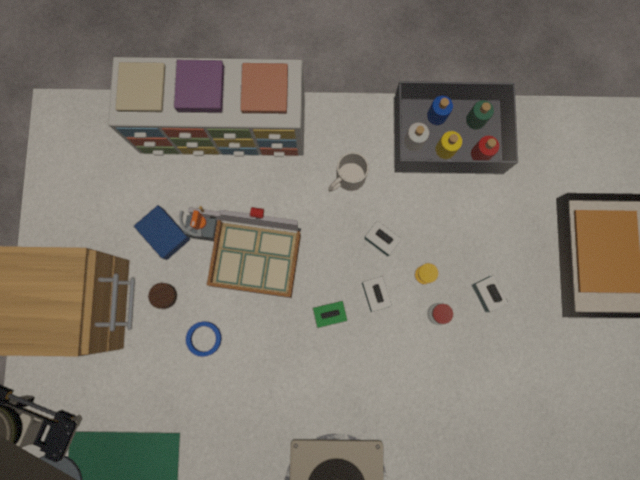

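View pics/scene0.png

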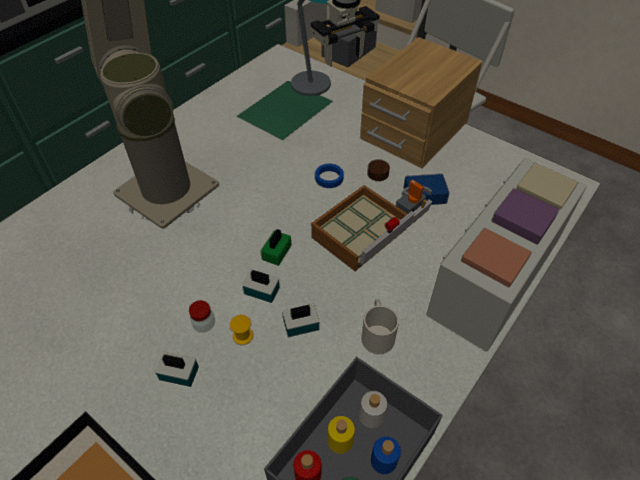

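```bash
cat > h.py <<'E'
import numpy as np,cv2
from scipy.spatial.transform import Rotation as R
def q2R(q): return R.from_quat([q[1],q[2],q[3],q[0]])
def load(f): return dict(np.load(f))
def proj(d,P):
    P=np.atleast_2d(P).astype(float); Rm=q2R(d["rotation"]).as_matrix()
    pc=(P-d["eye"])@Rm
    return cv2.projectPoints(pc,np.zeros(3),np.zeros(3),d["K"],d["D"])[0][:,0]
def rays(d,uv):
    uv=np.atleast_2d(uv).astype(float)
    n=cv2.undistortPoints(uv[:,None],d["K"],d["D"])[:,0]
    return np.c_[n,np.ones(len(n))]@q2R(d["rotation"]).as_matrix().T
def atz(d,uv,z):
    r=rays(d,uv); return d["eye"]+r*((z-d["eye"][2])/r[:,2])[:,None]
def cloud(d):
    v,u=np.mgrid[0:480,0:640]; uv=np.c_[u.ravel(),v.ravel()]
    r=rays(d,uv)*d["range_z"].ravel()[:,None]
    P=(d["eye"]+r).reshape(480,640,3); P[d["range_z"]==0]=np.nan; return P
def snap(n,name):
    from rig import arm
    d=arm.snapshot(n); cv2.imwrite(f"pics/{name}.png",d["frame"]); np.savez(f"pics/{name}.npz",**d); return d
def crop(d,name,u0,v0,u1,v1,k):
    im=d["frame"][v0:v1,u0:u1]; im=cv2.resize(im,None,fx=k,fy=k,interpolation=cv2.INTER_CUBIC)
    cv2.imwrite(f"pics/{name}.png",im)
E
python3 - <<'E'
from h import *
for n in("scene","top"):
    d=load(f"pics/{n}0.npz"); print(n,proj(d,[[0,0,0],[.207,.563,.23],[.207,.563,.0]]))
    P=cloud(d); print(P[[300,250,200],[400,250,300]], np.isnan(P[...,0]).mean())
d=load("pics/top0.npz"); crop(d,"t1",120,180,310,310,4); crop(d,"t2",300,210,520,340,3.6)
d=load("pics/scene0.npz"); crop(d,"s1",300,150,450,280,5)
E
```

```text
scene [[166.3287308  190.29716309]
 [343.79708268  56.93017086]
 [341.55200613 121.15177905]]
[[ 0.72850642  0.09331443 -0.00153793]
 [        nan         nan         nan]
 [ 0.33004987  0.20127212  0.00399446]] 0.004039713541666667
top [[334.94972958 487.57843919]
 [ 49.92829965 410.3664642 ]
 [ 99.99726365 392.99044111]]
[[ 0.43750144 -0.15546012 -0.00190609]
 [ 0.55224381  0.21259877  0.02930693]
 [ 0.68410402  0.09502692  0.00251854]] 0.004104817708333333
```

View pics/t1.png

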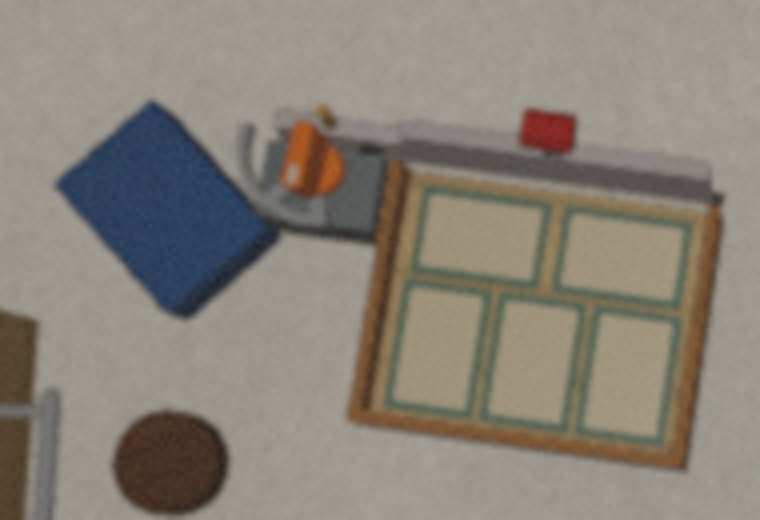

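View pics/t2.png

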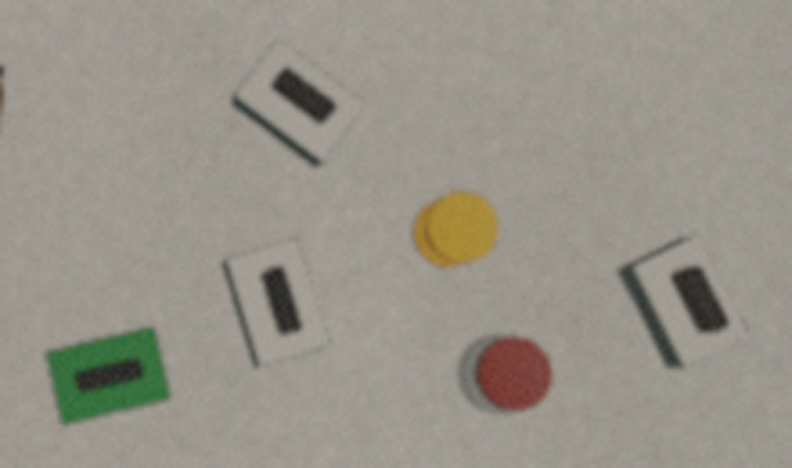

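View pics/s1.png

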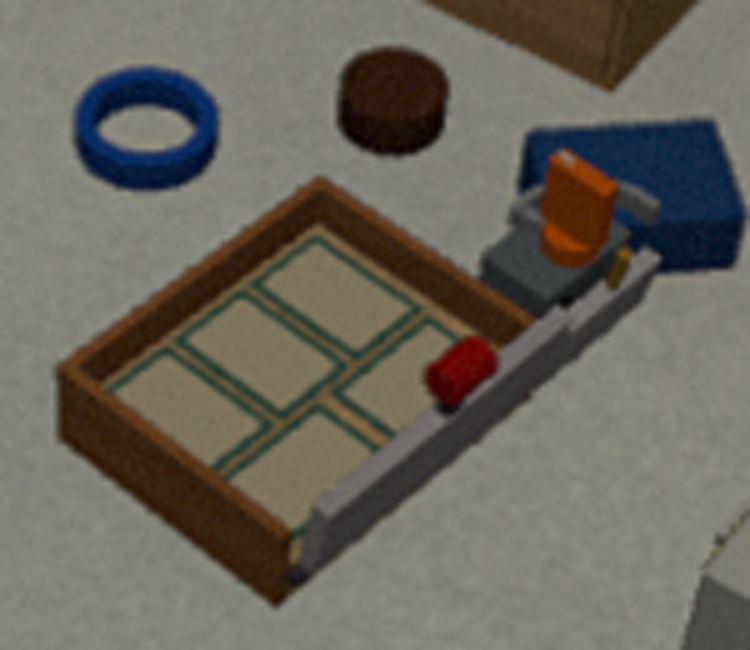

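```bash
cat > seg.py <<'E'
from h import *
def rect(P):
    c,(a,b),t=cv2.minAreaRect((P[:,:2]*1000).astype(np.float32))
    if a<b: a,b,t=b,a,t+90
    t=(t+90)%180-90
    return np.array(c)/1000,a,b,t
if __name__=="__main__":
    d=load("pics/top0.npz"); f=d["frame"]; hsv=cv2.cvtColor(f,cv2.COLOR_BGR2HSV)
    P=cloud(d)
    # green outline 
    k=6; sub=cv2.resize(f[215:300,205:305],None,fx=k,fy=k,interpolation=cv2.INTER_CUBIC)
    h=cv2.cvtColor(sub,cv2.COLOR_BGR2HSV); 
    g=sub.astype(int); m=((g[...,1]-g[...,2])>2).astype(np.uint8)*255
    cv2.imwrite("pics/m.png",np.hstack([m,h[...,0]]))
    for lab,z in(("slab",0.03),):
        cs,hi=cv2.findContours(m,cv2.RETR_CCOMP,cv2.CHAIN_APPROX_NONE)
        for c,hh in zip(cs,hi[0]):
            A=cv2.contourArea(c)
            if A<3000: continue
            uv=(c[:,0]+.5)/k-.5+[205,215]
            r=rect(atz(d,uv,z)); print(hh[3]>=0,A,r[0].round(4),round(r[1],1),round(r[2],1),round(r[3],1))
    z=P[...,2]
    print("slab z",np.nanmedian(z[245:260,235:250]))
    # lids white : z ~0.04
    for (u0,v0,u1,v1) in((355,215,410,265),(355,270,400,318),(465,268,515,318),(305,295,355,332)):
        zz=z[v0:v1,u0:u1]; print(np.nanpercentile(zz,[50,90,98]).round(4))
E
python3 seg.py
```

```text
False 24936.5 [0.4964 0.1464] 78.5 53.5 -7.2
True 19720.5 [0.4963 0.1466] 72.0 46.6 -7.0
False 24722.5 [0.5036 0.2039] 78.5 53.0 -7.0
True 19745.5 [0.504 0.204] 72.3 46.9 -7.4
False 24588.5 [0.511  0.2615] 78.5 53.1 -6.8
True 19677.5 [0.5111 0.2617] 71.7 46.5 -7.0
False 24184.5 [0.568 0.152] 77.7 53.3 82.7
True 19223.5 [0.5684 0.152 ] 71.8 46.9 82.4
False 24091.0 [0.5791 0.2383] 77.7 53.5 82.7
True 19180.0 [0.5793 0.2383] 71.7 46.6 82.9
False 4483.0 [0.6062 0.3133] 51.1 23.1 -7.4
slab z 0.029971893918455228
[0.0009 0.0412 0.0697]
[0.0015 0.0422 0.0702]
[0.0017 0.0421 0.0697]
[0.0017 0.042  0.0711]
```

View pics/m.png

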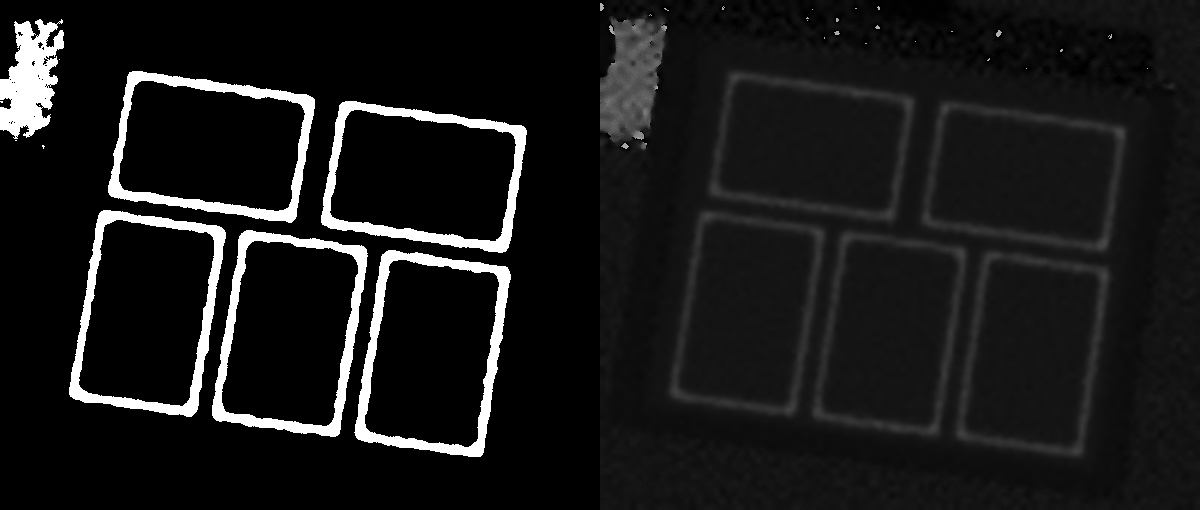

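```bash
cat > m2.py <<'E'
from h import *
from seg import rect
import sys
t=-7.2*np.pi/180; F=np.array([np.cos(t),np.sin(t)]); L=np.array([-np.sin(t),np.cos(t)]) # front dir (tray -x), L = tray -y
O=np.array([.5038,.2040])  # slot1 (middle back)
def tr(P): q=P[...,:2]-O; return np.stack([q@F,q@L,P[...,2]],-1)  # front, left(tray -y), z
if __name__=="__main__":
  for n in("top0","scene0"):
    d=load(f"pics/{n}.npz"); f=d["frame"]; P=cloud(d); T=tr(P)
    hsv=cv2.cvtColor(f,cv2.COLOR_BGR2HSV); Hh,S,V=[hsv[...,i].astype(int) for i in range(3)]
    near=(abs(T[...,1])<.2)&(T[...,0]>0)&(T[...,0]<.3)
    red=near&((Hh<5)|(Hh>175))&(S>150)
    print(n,"red",red.sum(),np.nanmedian(T[red],0).round(4),np.nanpercentile(T[red],[3,97],axis=0).round(4))
    ora=near&(Hh>5)&(Hh<14)&(S>180)&(T[...,2]>.05)
    print("orange",ora.sum(),np.nanpercentile(T[ora],[3,97],axis=0).round(4))
    top=ora&(T[...,2]>.12); print("bartop",top.sum(),np.nanmedian(T[top],0).round(4)); 
    if top.sum()>10: r=rect(P[top]);print(r)
    post=near&(T[...,1]>.1)&(T[...,1]<.2)&(T[...,2]>.065)&(T[...,2]<.09)&(S<60)
    print("post/hook",post.sum(),np.nanpercentile(T[post],[3,97],axis=0).round(4))
    wall=(abs(T[...,0])<.2)&(abs(T[...,1])<.15)&(abs(T[...,2]-.058)<.004)&(Hh<20)&(S>100)
    print("wall",np.nanpercentile(T[wall],[1,99],axis=0).round(4))
    gt=(T[...,0]>.09)&(T[...,0]<.16)&(abs(T[...,1]+.0)<.09)&(T[...,2]>.035)&(S<60)
    print("gate",gt.sum(),np.nanpercentile(T[gt],[3,50,97],axis=0).round(4))
E
python3 m2.py
python3 - <<'E'
from h import *; from seg import rect
d=load("pics/top0.npz");P=cloud(d);f=d["frame"]
k=8
for (u0,v0,u1,v1) in((355,215,410,265),(355,270,400,318),(465,268,515,318)):
    Q=P[v0:v1,u0:u1]; z=Q[...,2]
    m=z>.02; r=rect(Q[m&(z<.05)]);print("lid depth",r[0].round(4),r[1:])
    m=z>.06; r=rect(Q[m]);print("bar depth",m.sum(),r[0].round(4),r[1:])
    sub=cv2.resize(f[v0:v1,u0:u1],None,fx=k,fy=k,interpolation=cv2.INTER_CUBIC)
    g=cv2.cvtColor(sub,cv2.COLOR_BGR2GRAY)
    for nm,mm,zz in(("bar",g<75,.07),):
        mm=cv2.morphologyEx(mm.astype(np.uint8),cv2.MORPH_OPEN,np.ones((25,25)))
        cs,_=cv2.findContours(mm,0,1); c=max(cs,key=cv2.contourArea)
        uv=(c[:,0]+.5)/k-.5+[u0,v0]; r=rect(atz(d,uv,zz)); print(nm,r[0].round(4),r[1:])
    print(g.min(),np.percentile(g,[5,50,95]))
E
```

```text
top0 red 93 [ 0.1229 -0.0013  0.1264] [[ 0.1156 -0.0135  0.1216]
 [ 0.1325  0.0109  0.1302]]
orange 95 [[0.0775 0.1216 0.0879]
 [0.1038 0.1371 0.1343]]
bartop 50 [0.0932 0.1321 0.1315]
(array([0.60915833, 0.3249801 ]), 33.96653747558594, 9.12076473236084, -7.6305389404296875)
post/hook 544 [[0.0587 0.1009 0.0663]
 [0.2734 0.1764 0.0895]]
wall [[-0.0516 -0.0995  0.0541]
 [ 0.1023  0.0994  0.0618]]
gate 786 [[ 0.1082 -0.0852  0.0397]
 [ 0.1136 -0.0017  0.0784]
 [ 0.1252  0.0848  0.0896]]
scene0 red 114 [ 0.1281 -0.0046  0.125 ] [[ 0.1186 -0.0156  0.1127]
 [ 0.1352  0.012   0.132 ]]
orange 285 [[ 0.0293 -0.0968  0.0533]
 [ 0.1076  0.1392  0.1363]]
bartop 94 [0.0924 0.1323 0.1301]
(array([0.62231512, 0.26333975]), 144.61534118652344, 35.90434646606445, -78.37928104400635)
post/hook 352 [[0.059  0.101  0.066 ]
 [0.1233 0.1786 0.0879]]
wall [[-0.053  -0.0997  0.0541]
 [ 0.1008  0.102   0.0618]]
gate 634 [[ 0.1142 -0.0888  0.0399]
 [ 0.1212 -0.0124  0.0758]
 [ 0.1254  0.0853  0.0906]]
lid depth [ 0.5856 -0.1083] (75.15479278564453, 50.29464340209961, 53.80051040649414)
bar depth 116 [ 0.5858 -0.1085] (43.77561950683594, 14.311173439025879, 51.26219940185547)
bar [ 0.5846 -0.1075] (40.33477783203125, 15.1597900390625, 53.73961639404297)
37 [ 77. 153. 158.]
lid depth [ 0.4507 -0.0935] (74.66593170166016, 50.796669006347656, 17.78443717956543)
bar depth 121 [ 0.4506 -0.0933] (43.715049743652344, 14.111837387084961, 16.350849151611328)
bar [ 0.4504 -0.0927] (40.14078140258789, 13.162684440612793, 17.459186553955078)
35 [ 90. 154. 159.]
lid depth [ 0.4544 -0.3671] (75.60408020019531, 52.077362060546875, 27.348400115966797)
bar depth 126 [ 0.4548 -0.3672] (43.34220886230469, 15.473840713500977, 25.79303550720215)
bar [ 0.4545 -0.3637] (42.244754791259766, 18.433513641357422, 25.819700241088867)
39 [ 58. 151. 157.]
```

```bash
cat > go.py <<'E'
from h import *
import sys
from rig import arm
def des(a,tilt=0):
    z=np.array([np.cos(a),np.sin(a),0]);x=np.array([0,0,-1.]);y=np.cross(z,x)
    return R.from_matrix(np.c_[x,y,z])*R.from_rotvec([0,0,tilt])  # tilt about tool z (jaw axis)
def show(s=None):
    s=s or arm.get_state(); Rm=q2R(s["eef_rot"]).as_matrix()
    print("t %.1f"%s["time"],"tcp",s["tcp_pos"].round(4),"x",Rm[:,0].round(3),"jaw yaw %.1f"%np.degrees(np.arctan2(Rm[1,2],Rm[0,2])),"q",s["joint_positions"].round(2),"F",s["force"].round(1),"w %.4f"%s["grip_width"])
    return s
def go(p,yawdeg,tilt=0,quiet=False):
    s=show(); r=q2R(s["eef_rot"])
    best=None
    for k in (0,180,-180):
        rel=r.inv()*des(np.radians(yawdeg+k),np.radians(tilt)); 
        if best is None or rel.magnitude()<best[0]-.02: best=(rel.magnitude(),rel,k)
    lin=r.inv().apply(np.array(p)-s["tcp_pos"])*100
    for k in (0,180): 
        rel=r.inv()*des(np.radians(yawdeg+k),np.radians(tilt)); print("k",k,"rot",np.degrees(rel.as_rotvec()).round(1))
    print("lin cm",lin.round(2))
if __name__=="__main__":
    a=[float(v) for v in sys.argv[1:]]
    go(a[:3],a[3],*(a[4:]))
E
python3 - <<'E'
from go import *
from m2 import *
show()
d=load("pics/top0.npz")
W=lambda a,b,z:np.r_[O+F*a+L*b,z]
print("grip up",W(.123,-.0015,.1145),"down",W(.19,-.0015,.05),"cam",W(.0928,.1321,.12))
P=cloud(d)
for u,v in((150,155),(250,155),(200,150),(120,130),(300,155),(300,100),(200,85),(115,60),(300,60),(110,90),(90,300),(128,300)): print(u,v,P[v,u].round(3))
d=load("pics/scene0.npz");P=cloud(d)
# gate profile: middle slice
T=tr(P); S=cv2.cvtColor(d["frame"],cv2.COLOR_BGR2HSV)[...,1]
for b0 in(-.07,-.04,.03,.06):
    m=(abs(T[...,1]-b0)<.012)&(T[...,0]>.08)&(T[...,0]<.16)&(T[...,2]>.01)&(S<90)
    q=T[m]; 
    q=q[np.argsort(q[:,2])]; print(b0,len(q),q[::max(1,len(q)//10)][:,[0,2]].round(3).tolist())
E
```

```text
t 0.1 tcp [0.2065 0.5628 0.2287] x [-0.001 -0.002 -1.   ] jaw yaw 69.8 q [ 1.13  0.13  1.49 -0.    1.52 -0.09] F [ 0.4 -0.2  0.3] w 0.0931
grip up [0.62564211 0.18709584 0.1145    ] down [0.69211379 0.17869851 0.05      ] cam [0.61242476 0.32342743 0.12      ]
150 155 [ 0.797  0.48  -0.002]
250 155 [0.797 0.224 0.01 ]
200 150 [0.795 0.341 0.05 ]
120 130 [0.796 0.487 0.179]
300 155 [0.799 0.097 0.01 ]
300 100 [0.863 0.091 0.198]
200 85 [0.88  0.303 0.23 ]
115 60 [0.95  0.501 0.2  ]
300 60 [0.956 0.093 0.201]
110 90 [ 0.971  0.596 -0.002]
90 300 [0.422 0.512 0.207]
128 300 [0.426 0.481 0.081]
-0.07 123 [[0.085, 0.029], [0.087, 0.033], [0.086, 0.036], [0.12, 0.046], [0.121, 0.056], [0.121, 0.064], [0.122, 0.077], [0.115, 0.084], [0.12, 0.086], [0.114, 0.088], [0.118, 0.091]]
-0.04 109 [[0.081, 0.03], [0.083, 0.033], [0.118, 0.042], [0.119, 0.05], [0.122, 0.06], [0.122, 0.067], [0.122, 0.076], [0.124, 0.085], [0.119, 0.087], [0.117, 0.088], [0.123, 0.089]]
0.03 76 [[0.083, 0.029], [0.081, 0.032], [0.081, 0.035], [0.119, 0.044], [0.119, 0.052], [0.122, 0.06], [0.124, 0.066], [0.124, 0.072], [0.124, 0.079], [0.126, 0.084], [0.123, 0.087]]
0.06 84 [[0.106, 0.011], [0.119, 0.044], [0.122, 0.053], [0.123, 0.062], [0.122, 0.069], [0.124, 0.077], [0.124, 0.084], [0.122, 0.086], [0.117, 0.088], [0.115, 0.088], [0.119, 0.091]]
```

>>> step_arm:
  linear:
    - [-4,0,0]
    - [-8,0,0]
    - [-8,0,0]
    - [-8,0,0]
    - [-8,0,0]
  rot:
    - [0,0,0]
    - [0,0,0]
    - [0,0,0]
    - [0,0,0]
    - [0,0,0]
  claw: [9.3,9.3,7,6,6]
  newtons: 20

```text
time: 0.6
tcp_pos: [0.2065, 0.5628, 0.308]
eef_rot: [0.579, -0.405, 0.58, 0.404]
force: [-0.7, 0.3, -0.6]
grip_width: 0.0734
```

```bash
python3 - <<'E'
from m2 import *
W=lambda a,b:(O+F*a+L*b).round(4)
print(W(.1235,-.0015),W(.195,-.0015),W(.0928,.1321))
E
python3 go.py .6262 .1870 .22 82.8
```

```text
[0.6261 0.187 ] [0.6971 0.1781] [0.6124 0.3234]
t 0.6 tcp [0.2065 0.5628 0.308 ] x [-0.001 -0.002 -1.   ] jaw yaw 69.8 q [ 1.13  0.11  1.37  0.    1.67 -0.09] F [-0.7  0.3 -0.6] w 0.0734
k 0 rot [-13.   -0.1  -0. ]
k 180 rot [167.   -0.    0.2]
lin cm [  8.84 -52.35 -20.79]
```

>>> step_arm:
  linear:
    - [0,-4.5,-1.8]
    - [0,-9,-3.6]
    - [0,-13.5,-5.4]
    - [0,-18,-7.2]
    - [0,-22.5,-9]
  rot:
    - [-3,0,0]
    - [-6,0,0]
    - [-9,0,0]
    - [-13,0,0]
    - [-13,0,0]
  claw: [6,6,6,6,6]

```text
time: 1.1
tcp_pos: [0.3874, 0.3993, 0.3075]
eef_rot: [0.528, -0.469, 0.531, 0.469]
force: [0.7, -0.2, -0.1]
grip_width: 0.06
```

```bash
python3 go.py .6262 .1870 .22 82.8
```

```text
t 1.1 tcp [0.3874 0.3993 0.3075] x [-0.002 -0.002 -1.   ] jaw yaw 83.0 q [ 0.71 -0.    1.49  0.    1.66 -0.74] F [ 0.7 -0.2 -0.1] w 0.0600
k 0 rot [ 0.2 -0.1 -0.1]
k 180 rot [-179.8    0.2   -0.2]
lin cm [  8.74 -26.31 -18.14]
```

>>> step_arm:
  linear:
    - [0,-4,-2.8]
    - [1,-8,-5.6]
    - [2,-12,-8.4]
    - [3,-16,-11.1]
    - [4,-20,-13.8]
  rot:
    - [0,0,0]
    - [0,0,0]
    - [0,0,0]
    - [0,0,0]
    - [0,0,0]
  claw: [6,6,6,6,6]

```text
time: 1.6
tcp_pos: [0.5685, 0.2375, 0.2671]
eef_rot: [0.529, -0.467, 0.531, 0.468]
force: [-0.2, 0.1, 0.1]
grip_width: 0.0602
```

```bash
python3 go.py .6262 .1870 .19 82.8
```

```text
t 1.6 tcp [0.5685 0.2375 0.2671] x [-0.003 -0.001 -1.   ] jaw yaw 82.8 q [ 0.31  0.16  1.38  0.    1.6  -1.13] F [-0.2  0.1  0.1] w 0.0602
k 0 rot [ 0.  -0.1 -0.2]
k 180 rot [-1.8e+02  3.0e-01 -1.0e-01]
lin cm [ 7.7  -6.37 -4.28]
```

>>> step_arm:
  linear:
    - [2,-3.2,-2.1]
    - [4,-6.4,-4.3]
    - [7.7,-6.4,-4.3]
    - [7.7,-6.4,-4.3]
    - [7.7,-6.4,-4.3]
  rot:
    - [0,0,0]
    - [0,0,0]
    - [0,0,0]
    - [0,0,0]
    - [0,0,0]
  claw: [5.5,5.5,5,5,5]

```text
time: 2.1
tcp_pos: [0.6246, 0.1887, 0.1906]
eef_rot: [0.529, -0.467, 0.532, 0.469]
force: [0.3, 0.9, 0.3]
grip_width: 0.0497
```

```bash
python3 go.py .6262 .1870 .108 82.8
python3 - <<'E'
from h import *
d=snap("top","top1"); crop(d,"a1",180,160,330,280,5)
d=snap("scene","scene1"); crop(d,"a2",340,130,460,270,4.3)
E
```

```text
t 2.1 tcp [0.6246 0.1887 0.1906] x [-0.005 -0.001 -1.   ] jaw yaw 82.8 q [ 0.21  0.29  1.37  0.    1.48 -1.23] F [0.3 0.9 0.3] w 0.0497
k 0 rot [ 0.  -0.1 -0.3]
k 180 rot [-1.8e+02  4.0e-01 -1.0e-01]
lin cm [ 8.26 -0.22 -0.14]
```

View pics/a2.png

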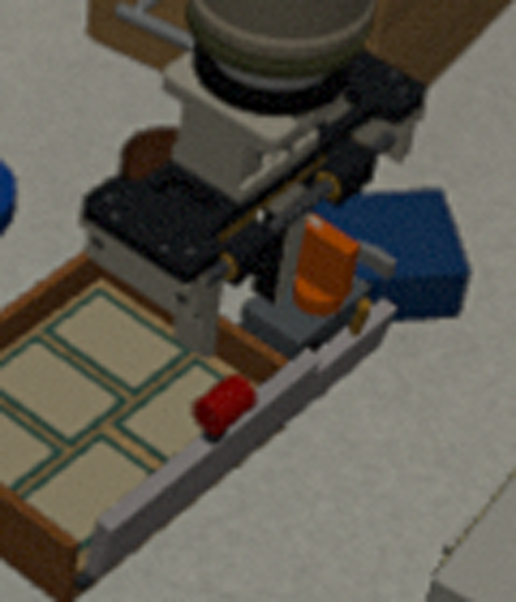

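>>> step_arm:
  linear:
    - [3,-0.2,-0.15]
    - [6,-0.2,-0.15]
    - [8.2,-0.2,-0.15]
    - [8.2,-0.2,-0.15]
    - [8.2,-0.2,-0.15]
  rot:
    - [0,0,0]
    - [0,0,0]
    - [0,0,0]
    - [0,0,0]
    - [0,0,0]
  claw: [5,5,5,5,5]
  newtons: 15

```text
time: 2.7
tcp_pos: [0.6287, 0.1879, 0.1127]
eef_rot: [0.531, -0.468, 0.529, 0.468]
force: [-0.7, 0.4, -0.0]
grip_width: 0.05
```

>>> step_arm:
  linear:
    - [0,0,0]
    - [0,0,0]
    - [0,0,0]
    - [0,0,0]
    - [0,0,0]
  rot:
    - [0,0,0]
    - [0,0,0]
    - [0,0,0]
    - [0,0,0]
    - [0,0,0]
  claw: [2,2,2,2,2]
  newtons: 15

```text
time: 3.2
tcp_pos: [0.6295, 0.1894, 0.1128]
eef_rot: [0.532, -0.468, 0.528, 0.468]
force: [2.4, 8.1, 1.5]
grip_width: 0.0297
```

```bash
python3 go.py .6262 .1870 .108 82.8
```

```text
t 3.2 tcp [0.6295 0.1894 0.1128] x [ 0.004  0.004 -1.   ] jaw yaw 82.9 q [ 0.21  0.36  1.44  0.    1.34 -1.23] F [2.4 8.1 1.5] w 0.0297
k 0 rot [0.1 0.2 0.2]
k 180 rot [-179.9   -0.3    0.4]
lin cm [ 0.48  0.3  -0.28]
```

>>> step_arm:
  linear:
    - [0,0,0]
    - [0.2,0.1,-0.2]
    - [0.5,0.1,-0.2]
    - [0.5,0.1,-0.2]
    - [0.5,0.1,-0.2]
  rot:
    - [0,0,0]
    - [0,0,0]
    - [0,0,0]
    - [0,0,0]
    - [0,0,0]
  claw: [4,4,4,4,2]
  newtons: 15

```text
time: 3.7
tcp_pos: [0.6267, 0.1866, 0.105]
eef_rot: [0.531, -0.467, 0.53, 0.469]
force: [1.9, 18.6, -5.9]
grip_width: 0.0355
```

>>> step_arm:
  linear:
    - [0,0,0]
    - [0,0,0]
    - [0,0,0]
    - [0,0,0]
    - [0,0,0]
  rot:
    - [0,0,0]
    - [0,0,0]
    - [0,0,0]
    - [0,0,0]
    - [0,0,0]
  claw: [2,2,2,2,2]
  newtons: 15

```text
time: 4.2
tcp_pos: [0.6267, 0.1896, 0.105]
eef_rot: [0.531, -0.467, 0.528, 0.47]
force: [5.3, 20.3, -6.8]
grip_width: 0.03
```

Run:
```python
from go import *
s=show(); r=q2R(s["eef_rot"])
# arc of grip about hinge in (front,z), tool axes: x=down, y: ?
from m2 import F
print("tool y in world",r.as_matrix()[:,1].round(3))
a0=.15
for a in np.arange(.25,1.40,.1).tolist()+[1.35,1.38]:
    df=.085*(np.sin(a)-np.sin(a0)); dz=.085*(np.cos(a)-np.cos(a0))
    v=r.inv().apply([F[0]*df,F[1]*df,dz])*100; print(round(a,2),v.round(2))
```

```text
t 4.2 tcp [0.6267 0.1896 0.105 ] x [ 0.001  0.006 -1.   ] jaw yaw 82.9 q [ 0.21  0.36  1.45  0.01  1.33 -1.24] F [ 5.3 20.3 -6.8] w 0.0300
tool y in world [-0.992  0.123  0.   ]
0.25 [ 0.17 -0.83 -0.  ]
0.35 [ 0.42 -1.64 -0.01]
0.45 [ 0.75 -2.43 -0.01]
0.55 [ 1.16 -3.17 -0.02]
0.65 [ 1.64 -3.87 -0.02]
0.75 [ 2.18 -4.52 -0.03]
0.85 [ 2.79 -5.12 -0.03]
0.95 [ 3.46 -5.64 -0.04]
1.05 [ 4.17 -6.1  -0.04]
1.15 [ 4.93 -6.49 -0.05]
1.25 [ 5.72 -6.8  -0.05]
1.35 [ 6.54 -7.02 -0.06]
1.35 [ 6.54 -7.02 -0.06]
1.38 [ 6.79 -7.08 -0.06]
```

>>> step_arm:
  linear:
    - [0,0,0.2]
    - [0,0,0.4]
    - [0.2,-0.8,0.4]
    - [0.4,-1.65,0.4]
    - [0.75,-2.4,0.4]
  rot:
    - [0,0,0]
    - [0,0,0]
    - [0,0,0]
    - [0,0,0]
    - [0,0,0]
  claw: [2,2,2,2,2]
  newtons: 15

```text
time: 4.7
tcp_pos: [0.6518, 0.1866, 0.0982]
eef_rot: [0.53, -0.468, 0.53, 0.468]
force: [-1.4, 6.4, 1.8]
grip_width: 0.0298
```

```bash
python3 go.py .6262 .1870 .108 82.8
python3 - <<'E'
from h import *
d=snap("scene","scene2"); crop(d,"a3",340,130,460,270,4.3)
E
```

```text
t 4.7 tcp [0.6518 0.1866 0.0982] x [-0.     0.001 -1.   ] jaw yaw 82.8 q [ 0.2   0.43  1.38  0.    1.33 -1.24] F [-1.4  6.4  1.8] w 0.0298
k 0 rot [ 0.   0.1 -0. ]
k 180 rot [-1.8e+02  0.0e+00  1.0e-01]
lin cm [-0.98  2.55 -0.28]
```

View pics/a3.png

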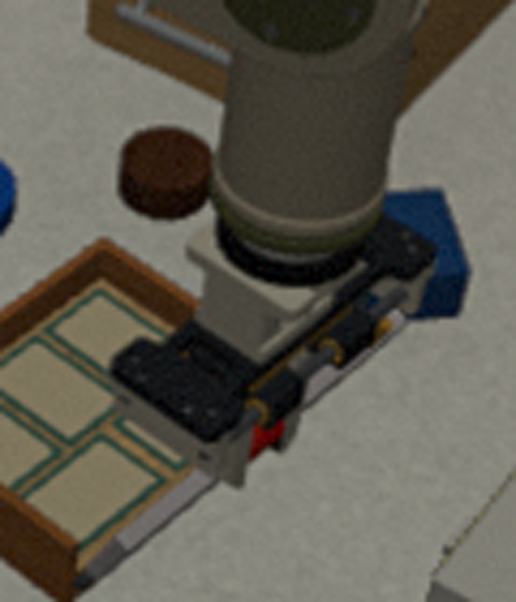

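>>> step_arm:
  linear:
    - [0.4,-0.75,0.1]
    - [0.9,-1.45,0.2]
    - [1.45,-2.1,0.2]
    - [2.05,-2.7,0.2]
    - [2.7,-3.2,0.2]
  rot:
    - [0,0,0]
    - [0,0,0]
    - [0,0,0]
    - [0,0,0]
    - [0,0,0]
  claw: [2,2,2,2,2]

```text
time: 5.25
tcp_pos: [0.6849, 0.1825, 0.0712]
eef_rot: [0.531, -0.468, 0.53, 0.467]
force: [0.3, -6.2, 4.5]
grip_width: 0.0297
```

>>> step_arm:
  linear:
    - [0.7,-0.45,0]
    - [1.45,-0.85,0]
    - [2.25,-1.15,0]
    - [3.1,-1.4,0]
    - [3.5,-1.45,0]
  rot:
    - [0,0,0]
    - [0,0,0]
    - [0,0,0]
    - [0,0,0]
    - [0,0,0]
  claw: [2,2,2,2,2]

```text
time: 5.75
tcp_pos: [0.6998, 0.1806, 0.0358]
eef_rot: [0.531, -0.469, 0.53, 0.466]
force: [4.2, -5.4, 5.0]
grip_width: 0.0302
```

```bash
python3 go.py .6262 .1870 .108 82.8
python3 - <<'E'
from h import *
d=snap("scene","scene3"); crop(d,"a4",340,130,460,270,4.3)
E
```

```text
t 5.8 tcp [0.6998 0.1806 0.0358] x [ 0.003 -0.001 -1.   ] jaw yaw 82.8 q [ 0.18  0.6   1.27 -0.    1.27 -1.26] F [ 4.2 -5.4  5. ] w 0.0302
k 0 rot [-0.  -0.   0.2]
k 180 rot [1.8e+02 3.0e-01 1.0e-01]
lin cm [-7.24  7.36 -0.3 ]
```

View pics/a4.png

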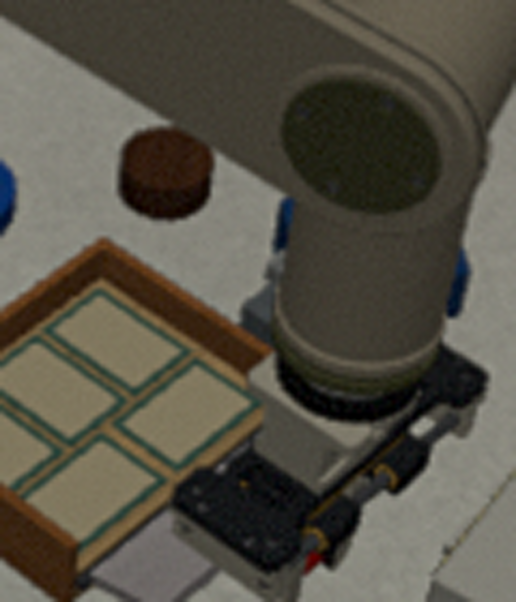

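>>> step_arm:
  linear:
    - [0.3,0,0]
    - [0.6,0,0]
    - [0.6,0,0]
    - [0.6,0,0]
    - [0.6,0,0]
  rot:
    - [0,0,0]
    - [0,0,0]
    - [0,0,0]
    - [0,0,0]
    - [0,0,0]
  claw: [2,2,2,2,2]

```text
time: 6.3
tcp_pos: [0.7003, 0.1806, 0.0323]
eef_rot: [0.531, -0.469, 0.53, 0.466]
force: [0.4, -7.1, 11.7]
grip_width: 0.0296
```

>>> step_arm:
  linear:
    - [-0.5,0,0]
    - [-0.5,0,0]
    - [-0.5,0,0]
    - [-4,0,0]
    - [-8,0,0]
  rot:
    - [0,0,0]
    - [0,0,0]
    - [0,0,0]
    - [0,0,0]
    - [0,0,0]
  claw: [6,6,6,6,6]

```text
time: 6.8
tcp_pos: [0.695, 0.1822, 0.1068]
eef_rot: [0.528, -0.467, 0.532, 0.469]
force: [-0.1, 0.3, 0.4]
grip_width: 0.0595
```

>>> step_arm:
  linear:
    - [-5,0,0]
    - [-10,0,0]
    - [-12,2,-4]
    - [-12,4,-9]
    - [-12,6,-14]
  rot:
    - [8,0,0]
    - [16,0,0]
    - [24,0,0]
    - [32,0,0]
    - [40,0,0]
  claw: [6,6,6,6,6]

```text
time: 7.3
tcp_pos: [0.6239, 0.0571, 0.2308]
eef_rot: [0.659, -0.257, 0.658, 0.257]
force: [0.4, -1.5, -0.1]
grip_width: 0.0602
```

```bash
python3 go.py .4506 -.0934 .20 -72.5
python3 - <<'E'
from h import *
d=snap("scene","scene4"); crop(d,"a5",300,130,460,290,4)
E
```

```text
t 7.3 tcp [0.6239 0.0571 0.2308] x [ 0.002  0.    -1.   ] jaw yaw 42.6 q [ 0.01  0.2   1.41  0.    1.53 -0.73] F [ 0.4 -1.5 -0.1] w 0.0602
k 0 rot [ 1.151e+02  1.000e-01 -0.000e+00]
k 180 rot [-64.9   0.    0.1]
lin cm [  3.05   0.66 -22.95]
```

View pics/a5.png

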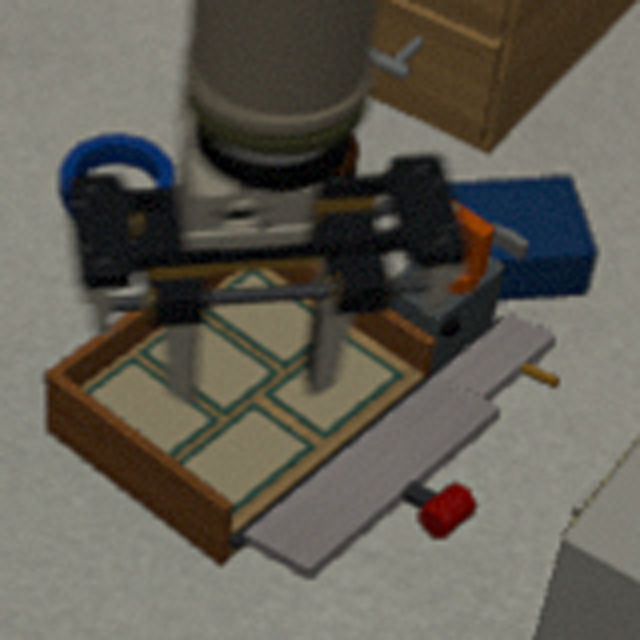

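>>> step_arm:
  linear:
    - [0,0,-3]
    - [0,0,-6]
    - [0,0.2,-9]
    - [0,0.4,-12]
    - [0,0.6,-15]
  rot:
    - [8,0,0]
    - [16,0,0]
    - [24,0,0]
    - [32,0,0]
    - [40,0,0]
  claw: [5,5,5,5,5]

```text
time: 7.85
tcp_pos: [0.5091, -0.0403, 0.2294]
eef_rot: [0.707, -0.016, 0.707, 0.016]
force: [-0.2, -0.6, -0.5]
grip_width: 0.0498
```

```bash
python3 go.py .4506 -.0934 .20 -72.5
```

```text
t 7.8 tcp [ 0.5091 -0.0403  0.2294] x [-0.001  0.    -1.   ] jaw yaw 2.5 q [-0.18 -0.11  1.73  0.    1.52 -0.22] F [-0.2 -0.6 -0.5] w 0.0498
k 0 rot [75.  -0.1  0. ]
k 180 rot [-1.05e+02 -0.00e+00 -1.00e-01]
lin cm [ 2.94 -5.05 -6.08]
```

>>> step_arm:
  linear:
    - [0,-1.2,-1.5]
    - [0,-2.4,-3]
    - [0,-3.6,-4.5]
    - [0,-5,-6]
    - [0,-5,-6]
  rot:
    - [8,0,0]
    - [16,0,0]
    - [24,0,0]
    - [32,0,0]
    - [40,0,0]
  claw: [4,4,4,4,4]

```text
time: 8.35
tcp_pos: [0.4515, -0.0939, 0.2296]
eef_rot: [0.669, 0.227, 0.67, -0.228]
force: [1.1, -0.1, -1.3]
grip_width: 0.0399
```

>>> step_arm:
  linear:
    - [1,0,0]
    - [2,0,0]
    - [3,0,0]
    - [4,0,0]
    - [4,0,0]
  rot:
    - [8,0,0]
    - [16,0,0]
    - [24,0,0]
    - [32,0,0]
    - [35,0,0]
  claw: [4,4,4,4,4]

```text
time: 8.85
tcp_pos: [0.4517, -0.0923, 0.1879]
eef_rot: [0.569, 0.417, 0.572, -0.418]
force: [0.0, 0.4, -0.7]
grip_width: 0.0401
```

```bash
cat > look.py <<'E'
from h import *; from seg import rect
import sys
def boxes(d,x0=.3,x1=.75,y0=-.6,y1=.08,zb=0.0):
    P=cloud(d); z=P[...,2]-zb
    m=(z>.03)&(z<.05)&(P[...,0]>x0)&(P[...,0]<x1)&(P[...,1]>y0)&(P[...,1]<y1)
    S=cv2.cvtColor(d["frame"],cv2.COLOR_BGR2HSV)[...,1]; m&=S<60
    n,l,st,_=cv2.connectedComponentsWithStats(m.astype(np.uint8))
    for i in range(1,n):
        if st[i,4]<150: continue
        r=rect(P[l==i]); print("lid",st[i,:4],r[0].round(4),np.round(r[1:],1), end=" ")
        u,v,w,h=st[i,:4]; Q=P[v-2:v+h+2,u-2:u+w+2]; zz=Q[...,2]-zb; b=(zz>.058)&(zz<.09)
        if b.sum()>40: r=rect(Q[b]); print("bar",b.sum(),r[0].round(4),np.round(r[1:],1))
        else: print()
if __name__=="__main__":
    name=sys.argv[1]; d=snap("top",name); boxes(d); 
    if len(sys.argv)>2: boxes(d,.42,.64,.1,.32,.03)
E
python3 look.py top5; python3 go.py .4506 -.0934 .055 -72.5
```

```text
lid [561 194   7  57] [ 0.6305 -0.5517] [138.7   5.1  -0.8] bar 75 [ 0.636  -0.5508] [125.3   8.5  -3.1]
lid [569 201  20 111] [ 0.5501 -0.5821] [2.691e+02 3.510e+01 1.000e-01] bar 216 [ 0.5468 -0.553 ] [272.8   8.1   0.3]
lid [365 221  22  24] [ 0.5985 -0.0908] [ 50.1  31.2 -34.8] 
lid [563 252   9  66] [ 0.4795 -0.5524] [1.568e+02 5.600e+00 1.000e-01] bar 99 [ 0.4814 -0.5533] [1.558e+02 7.400e+00 1.000e-01]
lid [475 276  33  36] [ 0.4546 -0.3677] [75.1 51.5 26.6] bar 132 [ 0.4547 -0.3674] [43.5 15.1 27.4]
t 8.9 tcp [ 0.4521 -0.0924  0.1886] x [-0.002  0.001 -1.   ] jaw yaw -72.5 q [-0.31 -0.23  1.91  0.    1.46  0.95] F [ 0.   0.1 -0.9] w 0.0403
k 0 rot [ 0.  -0.1  0.1]
k 180 rot [-1.8e+02 -2.0e-01 -1.0e-01]
lin cm [13.36 -0.14  0.07]
```

View pics/top5.png

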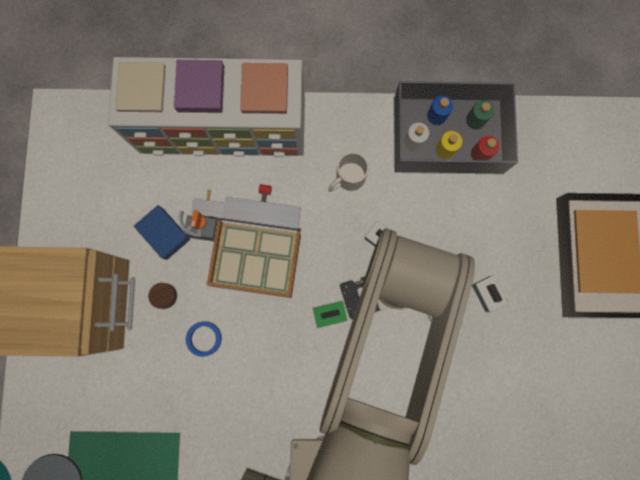

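Run:
```python
from h import *; from look import boxes
from m2 import tr
d=snap("scene","scene6"); boxes(d)
P=cloud(d);T=tr(P);h=cv2.cvtColor(d["frame"],cv2.COLOR_BGR2HSV);Hh,S=h[...,0],h[...,1]
m=((Hh<5)|(Hh>175))&(S>150)&(T[...,0]>.05)&(T[...,0]<.3)&(abs(T[...,1])<.1)
print("red",m.sum(),np.nanmedian(T[m],0),np.nanpercentile(T[m],[3,97],axis=0).round(4))
```

```text
lid [242 270  37  25] [ 0.4499 -0.0928] [75.3 52.1 18.4] bar 138 [ 0.45   -0.0925] [44.3 18.1 21.1]
lid [282 304  37  25] [ 0.5839 -0.1074] [75.2 52.6 51.6] bar 155 [ 0.5853 -0.1081] [43.9 16.2 52.5]
lid [190 310  24  17] [ 0.4152 -0.2479] [52.6 34.9 62.3] bar 200 [ 0.4123 -0.2512] [47.7 28.  39.3]
lid [155 352  42  28] [ 0.4529 -0.3654] [76.2 51.9 26.9] bar 182 [ 0.4533 -0.366 ] [46.1 15.1 25.3]
lid [ 73 426  69  54] [ 0.4943 -0.5809] [165.4  35.    0.7] bar 172 [ 0.4869 -0.5556] [180.1  30.2  10.9]
red 117 [ 0.19885797 -0.00403293  0.06024682] [[ 0.1868 -0.0146  0.0485]
 [ 0.2062  0.0134  0.0652]]
```

View pics/scene6.png

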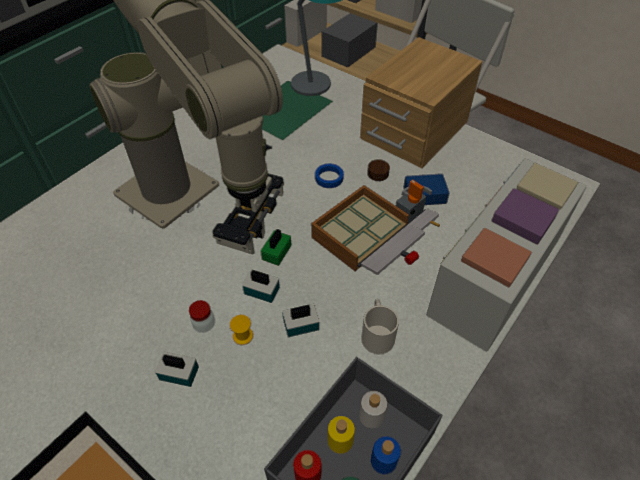

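>>> step_arm:
  linear:
    - [4,-0.1,0.05]
    - [8,-0.15,0.05]
    - [11,-0.15,0.05]
    - [13.3,-0.15,0.05]
    - [13.3,-0.15,0.05]
  rot:
    - [0,0,0]
    - [0,0,0]
    - [0,0,0]
    - [0,0,0]
    - [0,0,0]
  claw: [4,4,4,4,4]
  newtons: 35

```text
time: 9.45
tcp_pos: [0.4487, -0.0927, 0.0536]
eef_rot: [0.57, 0.415, 0.574, -0.417]
force: [0.2, 0.2, 0.4]
grip_width: 0.0403
```

>>> step_arm:
  linear:
    - [0,0,0]
    - [0,0,0]
    - [0,0,0]
    - [0,0,0]
    - [0,0,0]
  rot:
    - [0,0,0]
    - [0,0,0]
    - [0,0,0]
    - [0,0,0]
    - [0,0,0]
  claw: [0.5,0.5,0.5,0.5,0.5]
  newtons: 35

```text
time: 9.95
tcp_pos: [0.4522, -0.0939, 0.058]
eef_rot: [0.572, 0.417, 0.571, -0.416]
force: [-0.7, 1.3, 3.2]
grip_width: 0.0137
```

```bash
python3 go.py .5038 .2040 .20 -97.2
```

```text
t 9.9 tcp [ 0.4522 -0.0939  0.058 ] x [ 0.001 -0.    -1.   ] jaw yaw -72.1 q [-0.32 -0.09  2.04  0.    1.19  0.94] F [-0.7  1.3  3.2] w 0.0137
k 0 rot [25.1  0.  -0.1]
k 180 rot [-1.549e+02  1.000e-01  0.000e+00]
lin cm [-14.21  14.06 -26.77]
```

>>> step_arm:
  linear:
    - [-2,0,0]
    - [-5,0,0]
    - [-9,0,0]
    - [-13,0,0]
    - [-14,1,-2]
  rot:
    - [0,0,0]
    - [0,0,0]
    - [0,0,0]
    - [0,0,0]
    - [2,0,0]
  claw: [0.5,0.5,0.5,0.5,0.5]

```text
time: 10.45
tcp_pos: [0.4572, -0.0737, 0.2027]
eef_rot: [0.566, 0.428, 0.561, -0.426]
force: [0.8, -0.7, -0.4]
grip_width: 0.0138
```

```bash
python3 go.py .5038 .2040 .20 -97.2
```

```text
t 10.4 tcp [ 0.4572 -0.0737  0.2027] x [ 0.008 -0.003 -1.   ] jaw yaw -74.3 q [-0.27 -0.24  1.9  -0.    1.48  1.03] F [ 0.8 -0.7 -0.4] w 0.0138
k 0 rot [22.9  0.2 -0.4]
k 180 rot [-157.1    0.6    0.3]
lin cm [  0.22  12.   -25.48]
```

>>> step_arm:
  linear:
    - [0.2,2,-4.2]
    - [0.2,4,-8.5]
    - [0.2,6,-12.8]
    - [0.2,8,-17]
    - [0.2,10,-21.2]
  rot:
    - [5,0,0]
    - [10,0,0]
    - [15,0,0]
    - [20,0,0]
    - [23,0,0]
  claw: [0.5,0.5,0.5,0.5,0.5]

```text
time: 10.95
tcp_pos: [0.4932, 0.1615, 0.1953]
eef_rot: [0.467, 0.531, 0.467, -0.531]
force: [0.7, -0.0, 0.1]
grip_width: 0.0137
```

```bash
python3 go.py .5038 .2040 .12 -97.2
```

```text
t 10.9 tcp [0.4932 0.1615 0.1953] x [ 0.001 -0.    -1.   ] jaw yaw -97.3 q [ 0.22 -0.07  1.76 -0.    1.46  1.92] F [ 0.7 -0.   0.1] w 0.0137
k 0 rot [-0.1 -0.  -0. ]
k 180 rot [ 1.799e+02 -1.000e-01  0.000e+00]
lin cm [ 7.53  0.5  -4.35]
```

>>> step_arm:
  linear:
    - [0,0.3,-2.2]
    - [0,0.5,-4.3]
    - [4,0.5,-4.3]
    - [7.5,0.5,-4.3]
    - [7.5,0.5,-4.3]
  rot:
    - [0,0,0]
    - [0,0,0]
    - [0,0,0]
    - [0,0,0]
    - [0,0,0]
  claw: [0.5,0.5,0.5,0.5,0.5]

```text
time: 11.45
tcp_pos: [0.4994, 0.2006, 0.1144]
eef_rot: [-0.466, -0.527, -0.469, 0.533]
force: [-1.5, -0.8, -1.3]
grip_width: 0.0143
```

```bash
python3 go.py .5038 .2040 .089 -97.2
python3 - <<'E'
from h import *
d=snap("scene","scene7"); crop(d,"a6",300,130,460,290,4)
E
```

```text
t 11.4 tcp [0.4994 0.2006 0.1144] x [-0.01  -0.003 -1.   ] jaw yaw -97.1 q [ 0.29  0.06  1.78 -0.    1.31  1.98] F [-1.5 -0.8 -1.3] w 0.0143
k 0 rot [0.1 0.2 0.5]
k 180 rot [-179.9   -0.8    0.4]
lin cm [ 2.54  0.42 -0.4 ]
```

View pics/a6.png

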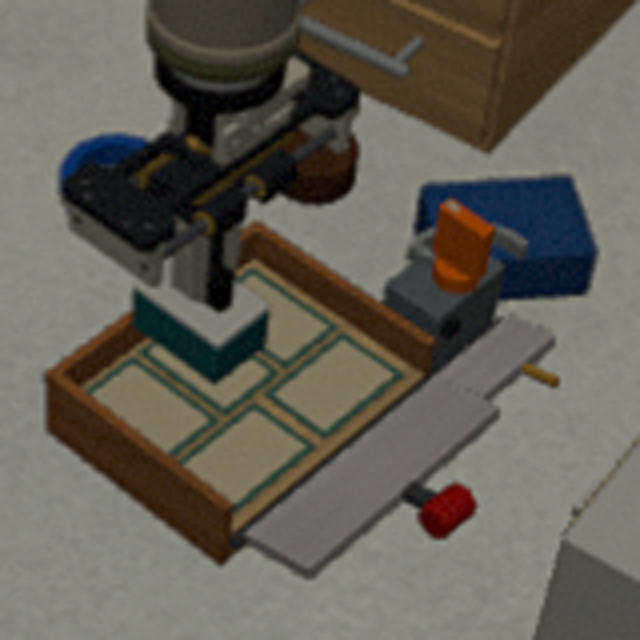

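>>> step_arm:
  linear:
    - [1,0.3,-0.3]
    - [1,0.3,-0.3]
    - [1,0.3,-0.3]
    - [1,0.3,-0.3]
    - [1,0.3,-0.3]
  rot:
    - [0,0,0]
    - [0,0,0]
    - [0,0,0]
    - [0,0,0]
    - [0,0,0]
  claw: [0.5,0.5,0.5,0.5,0.5]

```text
time: 12.0
tcp_pos: [0.5075, 0.2043, 0.111]
eef_rot: [0.468, 0.531, 0.468, -0.53]
force: [-0.8, -0.0, -1.4]
grip_width: 0.0139
```

```bash
python3 go.py .5038 .2040 .089 -97.2
python3 - <<'E'
from h import *; from seg import rect
d=snap("scene","scene8"); crop(d,"a7",300,130,460,290,4)
P=cloud(d);S=cv2.cvtColor(d["frame"],cv2.COLOR_BGR2HSV);V=S[...,2]
m=(P[...,2]>.075)&(P[...,2]<.105)&(P[...,0]>.44)&(P[...,0]<.57)&(P[...,1]>.15)&(P[...,1]<.26)
print(m.sum(),np.nanpercentile(P[m],[2,50,98],axis=0).round(4)); print(rect(P[m]))
E
```

```text
t 12.0 tcp [0.5075 0.2043 0.111 ] x [ 0.001  0.    -1.   ] jaw yaw -97.2 q [ 0.29  0.08  1.77 -0.    1.3   1.98] F [-0.8 -0.  -1.4] w 0.0139
k 0 rot [ 0.  -0.  -0.1]
k 180 rot [-1.8e+02  1.0e-01 -0.0e+00]
lin cm [ 2.2  -0.36  0.07]
411 [[0.4689 0.1755 0.0765]
 [0.522  0.1891 0.093 ]
 [0.544  0.2244 0.1007]]
(array([0.50504532, 0.20165007]), 79.28911590576172, 52.81144332885742, -3.2363357543945312)
```

View pics/a7.png

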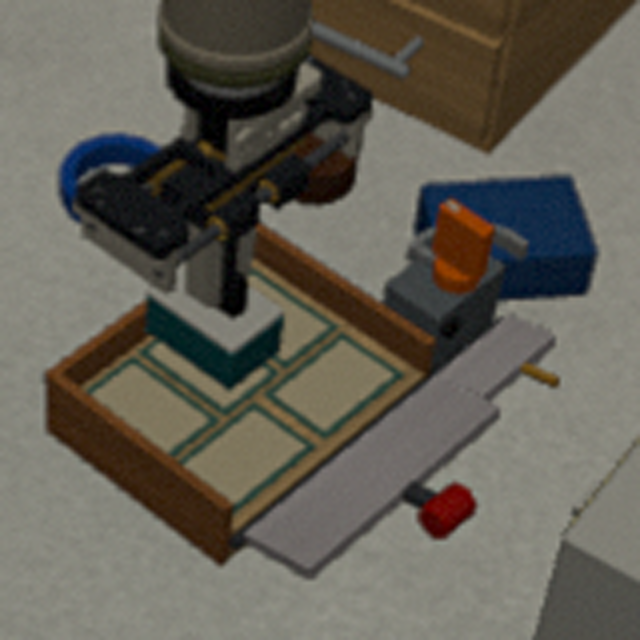

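>>> step_arm:
  linear:
    - [0.7,-0.3,0.05]
    - [1.4,-0.3,0.05]
    - [2,-0.3,0.05]
    - [2.3,-0.3,0.05]
    - [2.3,-0.3,0.05]
  rot:
    - [0,0,0]
    - [0,0,0]
    - [0,0,0]
    - [0,0,0]
    - [0,0,0]
  claw: [0.5,0.5,0.5,0.5,0.5]

```text
time: 12.55
tcp_pos: [0.5037, 0.2041, 0.0879]
eef_rot: [-0.468, -0.53, -0.468, 0.53]
force: [-7.1, -1.6, 12.3]
grip_width: 0.0139
```

```bash
python3 go.py .5038 .2040 .089 -97.2
python3 - <<'E'
from h import *; from seg import rect
d=snap("scene","scene9"); crop(d,"a8",300,130,460,290,4)
E
```

```text
t 12.6 tcp [0.5037 0.2041 0.0879] x [-0.001 -0.    -1.   ] jaw yaw -97.1 q [0.29 0.09 1.79 0.   1.25 1.99] F [-7.1 -1.6 12.3] w 0.0139
k 0 rot [0.1 0.  0. ]
k 180 rot [-1.799e+02 -1.000e-01  0.000e+00]
lin cm [-0.11  0.01  0.01]
```

View pics/a8.png

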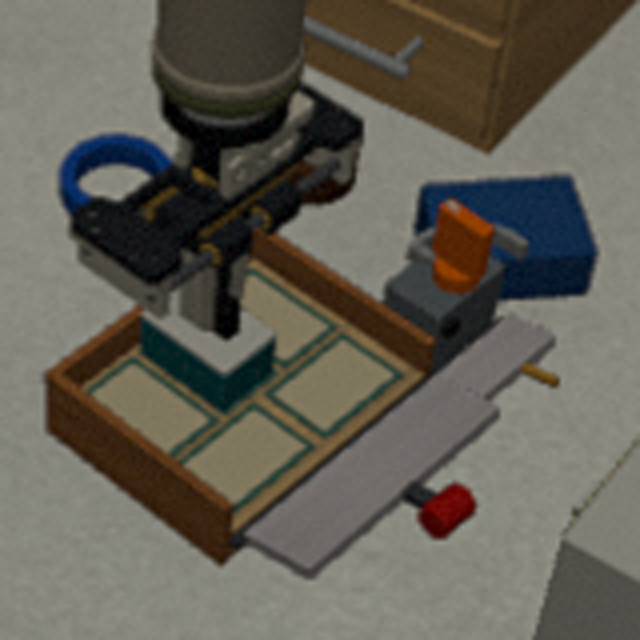

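>>> step_arm:
  linear:
    - [-0.2,0,0]
    - [-0.2,0,0]
    - [-0.2,0,0]
    - [-4,0,0]
    - [-9,0,0]
  rot:
    - [0,0,0]
    - [0,0,0]
    - [0,0,0]
    - [0,0,0]
    - [0,0,0]
  claw: [4,4,4,4,4]

```text
time: 13.1
tcp_pos: [0.5013, 0.2033, 0.1743]
eef_rot: [-0.467, -0.528, -0.469, 0.533]
force: [0.4, -0.6, 0.5]
grip_width: 0.0395
```

```bash
python3 go.py .5855 -.1083 .19 -36.5
python3 - <<'E'
from h import *; from look import boxes
d=snap("scene","scene10"); boxes(d,.42,.64,.1,.32,.03);boxes(d);crop(d,"a9",300,130,460,290,4)
E
```

```text
t 13.1 tcp [0.5013 0.2033 0.1743] x [-0.007 -0.002 -1.   ] jaw yaw -97.2 q [ 0.29  0.01  1.71 -0.    1.42  1.99] F [ 0.4 -0.6  0.5] w 0.0395
k 0 rot [-60.7  -0.1   0.4]
k 180 rot [1.193e+02 5.000e-01 1.000e-01]
lin cm [-1.56 12.22 29.87]
lid [396 197  20  17] [0.6009 0.3048] [51.5 28.9 -2.9] bar 53 [0.6083 0.3186] [30.7 14.  -3.7]
lid [335 202  34  22] [0.5018 0.2038] [77.7 54.  -4.7] bar 102 [0.5028 0.2023] [42.5 17.  -3.9]
lid [282 304  37  25] [ 0.5846 -0.108 ] [75.  51.  51.7] bar 158 [ 0.5849 -0.1077] [44.1 16.4 51.4]
lid [155 352  42  28] [ 0.4536 -0.3654] [76.3 52.8 25.1] bar 183 [ 0.4531 -0.3662] [46.4 15.6 25.7]
lid [ 73 426  69  54] [ 0.4939 -0.5809] [165.4  35.    0.7] bar 175 [ 0.4862 -0.5555] [180.7  30.7  11. ]
```

View pics/a9.png

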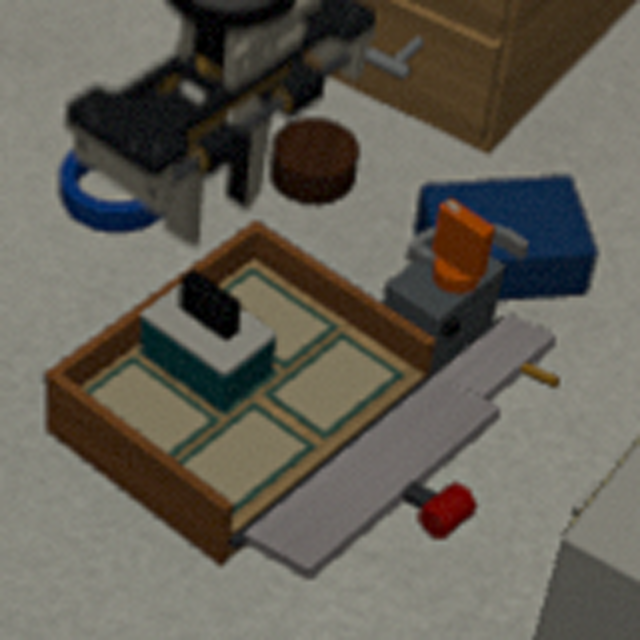

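>>> step_arm:
  linear:
    - [-1,1.6,4]
    - [-1.6,3.2,8]
    - [-1.6,5,12]
    - [-1.6,6.7,16.2]
    - [-1.6,8.4,20.5]
  rot:
    - [-8,0,0]
    - [-16,0,0]
    - [-24,0,0]
    - [-32,0,0]
    - [-40,0,0]
  claw: [4,4,4,4,4]

```text
time: 13.65
tcp_pos: [0.5621, -0.0115, 0.1931]
eef_rot: [0.622, 0.336, 0.622, -0.336]
force: [0.9, 0.0, -0.3]
grip_width: 0.0401
```

```bash
python3 go.py .5855 -.1083 .15 -36.5
```

```text
t 13.7 tcp [ 0.5621 -0.0115  0.1931] x [ 0.001  0.    -1.   ] jaw yaw -56.8 q [-0.11  0.05  1.64  0.    1.45  0.88] F [ 0.9  0.  -0.3] w 0.0401
k 0 rot [-20.3   0.   -0. ]
k 180 rot [159.7  -0.   -0. ]
lin cm [ 4.31 -3.35  9.38]
```

>>> step_arm:
  linear:
    - [0,-1.5,4]
    - [2,-3,8]
    - [4.3,-3.4,9.4]
    - [4.3,-3.4,9.4]
    - [4.3,-3.4,9.4]
  rot:
    - [-8,0,0]
    - [-16,0,0]
    - [-20,0,0]
    - [-20,0,0]
    - [-20,0,0]
  claw: [4,4,4,4,4]

```text
time: 14.15
tcp_pos: [0.5835, -0.1069, 0.1495]
eef_rot: [0.669, 0.226, 0.671, -0.226]
force: [0.9, 0.1, -0.0]
grip_width: 0.04
```

```bash
python3 go.py .5855 -.1083 .056 -36.5
python3 - <<'E'
from h import *; from look import boxes
d=snap("top","top11"); boxes(d,.42,.64,.1,.32,.03)
d=snap("scene","scene11"); boxes(d)
E
```

```text
t 14.2 tcp [ 0.5835 -0.1069  0.1495] x [-0.002  0.001 -1.   ] jaw yaw -37.3 q [-0.27  0.16  1.6   0.    1.38  0.38] F [ 0.9  0.1 -0. ] w 0.0400
k 0 rot [-0.8 -0.1  0. ]
k 180 rot [179.2   0.    0.2]
lin cm [9.35 0.01 0.26]
lid [202 216  15  23] [0.6016 0.3052] [52.8 27.1 -6.3] bar 62 [0.6007 0.3168] [50.6 10.5 -2.5]
lid [239 253  26  34] [0.5018 0.2026] [75.2 50.2 -7.4] bar 128 [0.5015 0.2028] [43.5 14.4 -6.7]
lid [282 304  37  25] [ 0.586  -0.1085] [75.4 50.8 54.1] bar 156 [ 0.5852 -0.1077] [43.7 17.2 52.8]
lid [155 352  42  28] [ 0.4534 -0.3656] [77.1 52.5 27.5] bar 185 [ 0.4531 -0.3653] [46.  17.2 23.6]
lid [ 73 426  69  54] [ 0.4904 -0.5808] [173.5  35.    0.8] bar 177 [ 0.4865 -0.5556] [181.5  30.3  10.9]
```

>>> step_arm:
  linear:
    - [4,0,0.2]
    - [8,0,0.2]
    - [9.3,0,0.2]
    - [9.3,0,0.2]
    - [9.3,0,0.2]
  rot:
    - [0,0,0]
    - [0,0,0]
    - [0,0,0]
    - [0,0,0]
    - [0,0,0]
  claw: [4,4,4,4,4]

```text
time: 14.75
tcp_pos: [0.587, -0.1081, 0.0593]
eef_rot: [0.671, 0.225, 0.669, -0.225]
force: [0.1, 0.3, -0.0]
grip_width: 0.0402
```

>>> step_arm:
  linear:
    - [0,0,0]
    - [0,0,0]
    - [0,0,0]
    - [0,0,0]
    - [0,0,0]
  rot:
    - [0,0,0]
    - [0,0,0]
    - [0,0,0]
    - [0,0,0]
    - [0,0,0]
  claw: [0.5,0.5,0.5,0.5,0.5]
  newtons: 35

```text
time: 15.25
tcp_pos: [0.5862, -0.1086, 0.0579]
eef_rot: [0.671, 0.225, 0.67, -0.225]
force: [0.0, 0.1, 5.2]
grip_width: 0.0139
```

```bash
python3 go.py .511 .2616 .21 -97.2
```

```text
t 15.2 tcp [ 0.5862 -0.1086  0.0579] x [ 0.001 -0.    -1.   ] jaw yaw -37.2 q [-0.27  0.26  1.66  0.    1.21  0.38] F [0.  0.1 5.2] w 0.0139
k 0 rot [60.  0. -0.]
k 180 rot [-1.2e+02  1.0e-01  0.0e+00]
lin cm [-15.22  24.97 -28.34]
```

>>> step_arm:
  linear:
    - [-2,0,0]
    - [-5,0,0]
    - [-9,0,0]
    - [-13,0,0]
    - [-15,2,-2.2]
  rot:
    - [0,0,0]
    - [0,0,0]
    - [0,0,0]
    - [4,0,0]
    - [12,0,0]
  claw: [0.5,0.5,0.5,0.5,0.5]

```text
time: 15.75
tcp_pos: [0.5819, -0.0819, 0.2114]
eef_rot: [0.644, 0.296, 0.64, -0.296]
force: [0.3, 0.7, -0.0]
grip_width: 0.0138
```

```bash
python3 go.py .511 .2616 .21 -97.2
```

```text
t 15.8 tcp [ 0.5819 -0.0819  0.2114] x [ 0.005 -0.002 -1.   ] jaw yaw -49.5 q [-0.23  0.1   1.55 -0.    1.48  0.64] F [ 0.3  0.7 -0. ] w 0.0138
k 0 rot [47.7  0.2 -0.2]
k 180 rot [-132.3    0.3    0.3]
lin cm [ 2.000e-02  1.691e+01 -3.073e+01]
```

>>> step_arm:
  linear:
    - [0,2.2,-4]
    - [0,4.4,-8]
    - [0,6.6,-12]
    - [0,8.8,-16]
    - [0,11,-20]
  rot:
    - [8,0,0]
    - [16,0,0]
    - [24,0,0]
    - [32,0,0]
    - [40,0,0]
  claw: [0.5,0.5,0.5,0.5,0.5]

```text
time: 16.25
tcp_pos: [0.532, 0.1448, 0.2069]
eef_rot: [0.503, 0.497, 0.503, -0.497]
force: [0.9, -0.5, -0.6]
grip_width: 0.0137
```

```bash
python3 go.py .5115 .2618 .21 -97.2
```

```text
t 16.2 tcp [0.532  0.1448 0.2069] x [-0.  0. -1.] jaw yaw -89.3 q [0.17 0.01 1.65 0.   1.48 1.73] F [ 0.9 -0.5 -0.6] w 0.0137
k 0 rot [7.9 0.  0. ]
k 180 rot [-172.1   -0.     0. ]
lin cm [ -0.31  -1.92 -11.72]
```

>>> step_arm:
  linear:
    - [0,-0.7,-4]
    - [0,-1.4,-8]
    - [0,-1.9,-11.7]
    - [2,-1.9,-11.7]
    - [5,-1.9,-11.7]
  rot:
    - [4,0,0]
    - [8,0,0]
    - [8,0,0]
    - [8,0,0]
    - [8,0,0]
  claw: [0.5,0.5,0.5,0.5,0.5]

```text
time: 16.75
tcp_pos: [0.5128, 0.2619, 0.1586]
eef_rot: [0.47, 0.53, 0.469, -0.528]
force: [0.4, -0.3, -1.4]
grip_width: 0.014
```

>>> step_arm:
  linear:
    - [2,0,0]
    - [4,0,0]
    - [4,0,0]
    - [4,0,0]
    - [4,0,0]
  rot:
    - [0,0,0]
    - [0,0,0]
    - [0,0,0]
    - [0,0,0]
    - [0,0,0]
  claw: [0.5,0.5,0.5,0.5,0.5]

```text
time: 17.25
tcp_pos: [0.5127, 0.2601, 0.1186]
eef_rot: [0.469, 0.53, 0.468, -0.529]
force: [0.0, 0.6, -0.5]
grip_width: 0.0137
```

```bash
python3 go.py .5115 .2618 .088 -97.2
python3 - <<'E'
from h import *
d=snap("scene","scene12"); crop(d,"a10",300,130,460,290,4)
E
```

```text
t 17.2 tcp [0.5127 0.2601 0.1186] x [ 0.002  0.001 -1.   ] jaw yaw -97.0 q [ 0.38  0.14  1.68 -0.    1.32  2.07] F [ 0.   0.6 -0.5] w 0.0137
k 0 rot [ 0.2 -0.1 -0.1]
k 180 rot [-1.798e+02  2.000e-01 -1.000e-01]
lin cm [ 3.06 -0.15 -0.15]
```

View pics/a10.png

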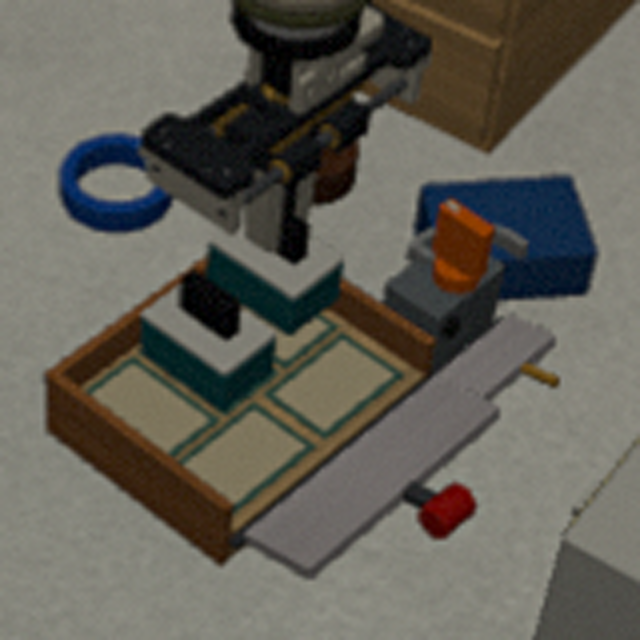

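>>> step_arm:
  linear:
    - [1,-0.1,-0.1]
    - [2,-0.1,-0.1]
    - [2.6,-0.1,-0.1]
    - [3.1,-0.1,-0.1]
    - [3.1,-0.1,-0.1]
  rot:
    - [0,0,0]
    - [0,0,0]
    - [0,0,0]
    - [0,0,0]
    - [0,0,0]
  claw: [0.5,0.5,0.5,0.5,0.5]

```text
time: 17.8
tcp_pos: [0.511, 0.2611, 0.0876]
eef_rot: [-0.469, -0.53, -0.469, 0.53]
force: [-9.6, -4.1, 15.7]
grip_width: 0.0141
```

```bash
python3 go.py .5115 .2618 .088 -97.2
python3 - <<'E'
from h import *
d=snap("scene","scene13"); crop(d,"a11",300,130,460,290,4)
E
```

```text
t 17.8 tcp [0.511  0.2611 0.0876] x [-0. -0. -1.] jaw yaw -97.0 q [ 0.38  0.17  1.71 -0.    1.26  2.08] F [-9.6 -4.1 15.7] w 0.0141
k 0 rot [0.2 0.  0. ]
k 180 rot [-179.8   -0.     0. ]
lin cm [-0.04  0.04 -0.08]
```

View pics/a11.png

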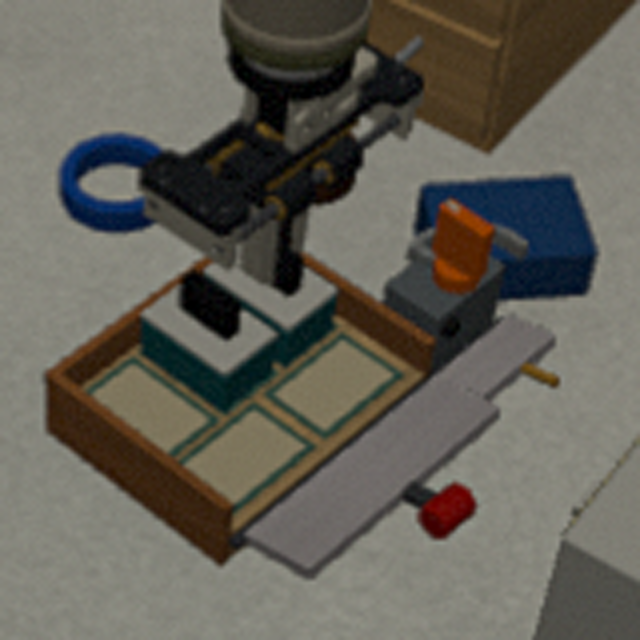

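>>> step_arm:
  linear:
    - [-0.2,0,0]
    - [-0.2,0,0]
    - [-0.2,0,0]
    - [-5,0,0]
    - [-10,0,0]
  rot:
    - [0,0,0]
    - [0,0,0]
    - [0,0,0]
    - [0,0,0]
    - [0,0,0]
  claw: [3.2,3.2,3.2,3.2,4]

```text
time: 18.35
tcp_pos: [0.5091, 0.2601, 0.1843]
eef_rot: [-0.468, -0.528, -0.469, 0.532]
force: [2.0, 0.1, 0.5]
grip_width: 0.0363
```

```bash
python3 go.py .4546 -.3670 .2 -63
python3 - <<'E'
from h import *; from look import boxes
d=snap("scene","scene14"); boxes(d,.42,.64,.1,.32,.03);boxes(d);crop(d,"a12",300,130,460,290,4)
E
```

```text
t 18.4 tcp [0.5091 0.2601 0.1843] x [-0.006 -0.002 -1.   ] jaw yaw -97.0 q [ 0.38  0.09  1.62 -0.    1.44  2.08] F [2.  0.1 0.5] w 0.0363
k 0 rot [-34.    0.1   0.3]
k 180 rot [ 1.46e+02  5.00e-01 -1.00e-01]
lin cm [-1.39  2.24 62.92]
lid [351 191  33  22] [0.5101 0.2613] [77.  52.7 -6. ] bar 195 [0.5072 0.2321] [74.1 43.1 82. ]
lid [396 197  20  18] [0.6008 0.305 ] [50.8 28.3 -2.5] bar 57 [0.6092 0.3187] [ 28.6  14.7 -15.4]
lid [335 201  34  23] [0.5012 0.2069] [74.6 60.  -6. ] bar 111 [0.5033 0.2035] [42.9 17.4 -5.4]
lid [155 352  42  28] [ 0.4539 -0.3655] [76.9 52.2 27. ] bar 186 [ 0.4534 -0.3661] [46.2 15.1 26.1]
lid [ 73 426  69  54] [ 0.4936 -0.5809] [164.5  35.    0.7] bar 175 [ 0.4857 -0.5557] [181.3  30.4  11. ]
```

View pics/a12.png

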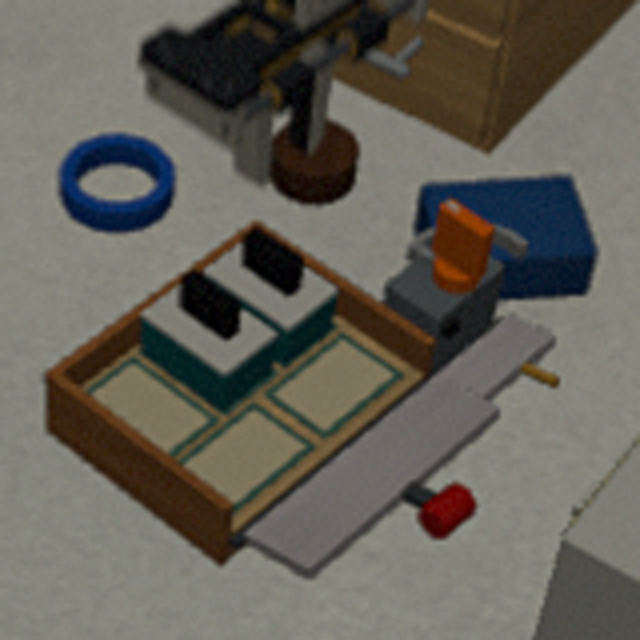

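>>> step_arm:
  linear:
    - [-1,0.2,4.5]
    - [-1.4,0.4,9]
    - [-1.4,0.5,13.5]
    - [-1.4,0.7,18]
    - [-1.4,0.8,22.5]
  rot:
    - [-7,0,0]
    - [-14,0,0]
    - [-21,0,0]
    - [-28,0,0]
    - [-34,0,0]
  claw: [4,4,4,4,4]

```text
time: 18.9
tcp_pos: [0.4912, 0.0351, 0.1999]
eef_rot: [0.604, 0.368, 0.604, -0.368]
force: [2.2, -0.4, 1.3]
grip_width: 0.0399
```

```bash
python3 go.py .4546 -.3670 .2 -63
```

```text
t 18.9 tcp [0.4912 0.0351 0.1999] x [ 0. -0. -1.] jaw yaw -62.7 q [-0.03 -0.15  1.82 -0.    1.47  1.06] F [ 2.2 -0.4  1.3] w 0.0399
k 0 rot [ 0.3  0.  -0. ]
k 180 rot [-179.7    0.     0. ]
lin cm [-1.000e-02 -2.169e+01  3.405e+01]
```

>>> step_arm:
  linear:
    - [0,-2.4,3.8]
    - [0,-4.8,7.6]
    - [0,-7.2,11.4]
    - [0,-9.6,15.2]
    - [0,-12,19]
  rot:
    - [0,0,0]
    - [0,0,0]
    - [0,0,0]
    - [0,0,0]
    - [0,0,0]
  claw: [4,4,4,4,4]

```text
time: 19.4
tcp_pos: [0.4704, -0.189, 0.1999]
eef_rot: [0.603, 0.37, 0.603, -0.369]
force: [0.3, 0.2, 0.7]
grip_width: 0.0402
```

```bash
python3 go.py .4546 -.3670 .15 -63
```

```text
t 19.4 tcp [ 0.4704 -0.189   0.1999] x [ 0. -0. -1.] jaw yaw -63.0 q [-0.48 -0.11  1.78  0.    1.47  0.62] F [0.3 0.2 0.7] w 0.0402
k 0 rot [-0.  0. -0.]
k 180 rot [180.  -0.  -0.]
lin cm [ 4.99 -9.49 15.15]
```

>>> step_arm:
  linear:
    - [0,-2.5,4]
    - [0,-5,8]
    - [0,-7.5,12]
    - [2,-9.5,15.1]
    - [5,-9.5,15.1]
  rot:
    - [0,0,0]
    - [0,0,0]
    - [0,0,0]
    - [0,0,0]
    - [0,0,0]
  claw: [4,4,4,4,4]

```text
time: 19.9
tcp_pos: [0.4547, -0.3705, 0.1514]
eef_rot: [0.604, 0.37, 0.6, -0.372]
force: [-0.5, -0.0, 0.9]
grip_width: 0.0402
```

```bash
python3 go.py .4546 -.3670 .056 -63
python3 - <<'E'
from h import *; from look import boxes
d=snap("top","top15"); boxes(d,.42,.64,.1,.32,.03)
d=snap("scene","scene15"); boxes(d)
E
```

```text
t 19.9 tcp [ 0.4547 -0.3705  0.1514] x [ 0.003 -0.005 -1.   ] jaw yaw -63.2 q [-0.77  0.14  1.62 -0.    1.37  0.33] F [-0.5 -0.   0.9] w 0.0402
k 0 rot [-0.2  0.3 -0. ]
k 180 rot [ 1.798e+02 -1.000e-01 -5.000e-01]
lin cm [ 9.54  0.15 -0.37]
lid [202 216  15  23] [0.6013 0.3049] [ 52.9  26.2 -10.3] bar 64 [0.6003 0.3168] [49.7 10.8 -2.6]
lid [215 249  26  34] [0.5108 0.2596] [74.6 51.2 -6.8] bar 128 [0.5107 0.2595] [42.6 14.4 -6. ]
lid [239 253  26  34] [0.5016 0.2029] [74.7 50.2 -6.7] bar 129 [0.5015 0.2031] [43.8 14.7 -7.2]
lid [155 352  42  28] [ 0.4537 -0.365 ] [75.2 52.4 25.9] bar 188 [ 0.4528 -0.366 ] [45.6 15.2 25.3]
lid [ 73 426  69  54] [ 0.4937 -0.5809] [164.2  35.    0.7] bar 178 [ 0.486  -0.5557] [182.8  30.6  10.9]
```

>>> step_arm:
  linear:
    - [4,0,-0.1]
    - [8,0,-0.1]
    - [9.5,0,-0.1]
    - [9.5,0,-0.1]
    - [9.5,0,-0.1]
  rot:
    - [0,0,0]
    - [0,0,0]
    - [0,0,0]
    - [0,0,0]
    - [0,0,0]
  claw: [4,4,4,4,4]

```text
time: 20.5
tcp_pos: [0.4551, -0.3639, 0.0566]
eef_rot: [0.603, 0.369, 0.603, -0.369]
force: [0.3, 1.0, 0.3]
grip_width: 0.0402
```

>>> step_arm:
  linear:
    - [0,0,0]
    - [0,0,0]
    - [0,0,0]
    - [0,0,0]
    - [0,0,0]
  rot:
    - [0,0,0]
    - [0,0,0]
    - [0,0,0]
    - [0,0,0]
    - [0,0,0]
  claw: [0.5,0.5,0.5,0.5,0.5]
  newtons: 35

```text
time: 21.0
tcp_pos: [0.4542, -0.364, 0.0553]
eef_rot: [0.603, 0.369, 0.603, -0.37]
force: [0.2, 0.1, 0.2]
grip_width: 0.014
```

```bash
python3 go.py .4963 .1465 .21 -97.2
```

```text
t 21.0 tcp [ 0.4542 -0.364   0.0553] x [ 0. -0. -1.] jaw yaw -63.0 q [-0.76  0.23  1.7  -0.    1.2   0.34] F [0.2 0.1 0.2] w 0.0140
k 0 rot [34.2  0.  -0. ]
k 180 rot [-145.8    0.     0. ]
lin cm [-15.48  26.92 -43.57]
```

>>> step_arm:
  linear:
    - [-2,0,0]
    - [-5,0,0]
    - [-9,0,0]
    - [-13,1,-1.5]
    - [-15.5,3,-5]
  rot:
    - [0,0,0]
    - [0,0,0]
    - [0,0,0]
    - [3,0,0]
    - [8,0,0]
  claw: [0.5,0.5,0.5,0.5,0.5]

```text
time: 21.5
tcp_pos: [0.4587, -0.3076, 0.2134]
eef_rot: [0.576, 0.412, 0.573, -0.412]
force: [1.1, 0.5, -1.0]
grip_width: 0.0137
```

```bash
python3 go.py .4963 .1465 .21 -97.2
```

```text
t 21.5 tcp [ 0.4587 -0.3076  0.2134] x [ 0.003 -0.003 -1.   ] jaw yaw -71.3 q [-0.68  0.01  1.65 -0.    1.48  0.56] F [ 1.1  0.5 -1. ] w 0.0137
k 0 rot [25.9  0.2 -0.1]
k 180 rot [-154.1    0.2    0.3]
lin cm [  0.22  18.12 -41.81]
```

>>> step_arm:
  linear:
    - [0,1.8,-4.2]
    - [0,3.6,-8.4]
    - [0,5.4,-12.6]
    - [0,7.3,-16.8]
    - [0,9.1,-21]
  rot:
    - [5,0,0]
    - [10,0,0]
    - [15,0,0]
    - [20,0,0]
    - [26,0,0]
  claw: [0.5,0.5,0.5,0.5,0.5]

```text
time: 22.0
tcp_pos: [0.4755, -0.0756, 0.2099]
eef_rot: [-0.467, -0.531, -0.468, 0.531]
force: [0.8, 0.2, -1.8]
grip_width: 0.0136
```

```bash
python3 go.py .4963 .1465 .20 -97.2
```

```text
t 22.0 tcp [ 0.4755 -0.0756  0.2099] x [-0.  0. -1.] jaw yaw -97.2 q [-0.26 -0.19  1.83  0.    1.49  1.43] F [ 0.8  0.2 -1.8] w 0.0136
k 0 rot [-0. -0.  0.]
k 180 rot [180.   0.   0.]
lin cm [  0.99  -0.73 -22.3 ]
```

>>> step_arm:
  linear:
    - [0,-0.2,-5]
    - [0,-0.4,-10]
    - [0,-0.5,-15]
    - [0,-0.7,-19.5]
    - [0,-0.7,-22.3]
  rot:
    - [0,0,0]
    - [0,0,0]
    - [0,0,0]
    - [0,0,0]
    - [0,0,0]
  claw: [0.5,0.5,0.5,0.5,0.5]

```text
time: 22.5
tcp_pos: [0.4955, 0.1479, 0.2098]
eef_rot: [-0.469, -0.529, -0.469, 0.529]
force: [1.3, -0.5, -2.3]
grip_width: 0.0136
```

>>> step_arm:
  linear:
    - [3,0,0]
    - [6,0,0]
    - [9,0,0]
    - [9,0,0]
    - [9,0,0]
  rot:
    - [0,0,0]
    - [0,0,0]
    - [0,0,0]
    - [0,0,0]
    - [0,0,0]
  claw: [0.5,0.5,0.5,0.5,0.5]

```text
time: 23.0
tcp_pos: [0.4956, 0.1445, 0.12]
eef_rot: [-0.468, -0.529, -0.469, 0.53]
force: [0.3, 0.2, -0.8]
grip_width: 0.0137
```

```bash
python3 go.py .4970 .1468 .0855 -97.2
python3 - <<'E'
from h import *
d=snap("scene","scene16"); crop(d,"a13",300,130,460,290,4)
E
```

```text
t 23.0 tcp [0.4956 0.1445 0.12  ] x [-0.002 -0.    -1.   ] jaw yaw -97.0 q [ 0.18 -0.01  1.84  0.    1.31  1.88] F [ 0.3  0.2 -0.8] w 0.0137
k 0 rot [0.2 0.  0.1]
k 180 rot [-179.8   -0.2    0. ]
lin cm [ 3.45  0.12 -0.24]
```

View pics/a13.png

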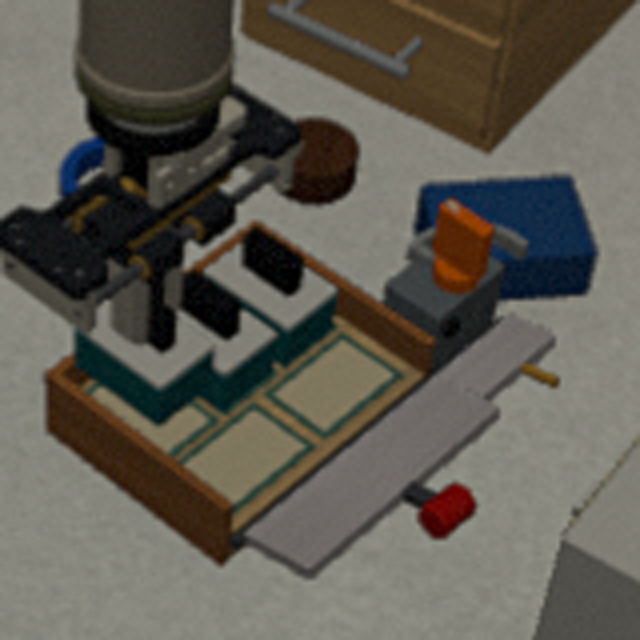

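>>> step_arm:
  linear:
    - [1,0.1,-0.15]
    - [2,0.1,-0.15]
    - [2.8,0.1,-0.15]
    - [3.4,0.1,-0.15]
    - [3.4,0.1,-0.15]
  rot:
    - [0,0,0]
    - [0,0,0]
    - [0,0,0]
    - [0,0,0]
    - [0,0,0]
  claw: [0.5,0.5,0.5,0.5,0.5]

```text
time: 23.55
tcp_pos: [0.4971, 0.1459, 0.0855]
eef_rot: [-0.468, -0.529, -0.469, 0.53]
force: [0.1, 0.3, -2.1]
grip_width: 0.0138
```

```bash
python3 go.py .4970 .1468 .0855 -97.2
```

```text
t 23.6 tcp [0.4971 0.1459 0.0855] x [-0.001 -0.    -1.   ] jaw yaw -97.0 q [ 0.19  0.03  1.87 -0.    1.25  1.88] F [ 0.1  0.3 -2.1] w 0.0138
k 0 rot [0.2 0.  0. ]
k 180 rot [-1.798e+02 -1.000e-01  0.000e+00]
lin cm [-0.   -0.02 -0.08]
```

>>> step_arm:
  linear:
    - [0.2,0,-0.05]
    - [0.3,0,-0.05]
    - [0.3,0,-0.05]
    - [0.3,0,-0.05]
    - [0.3,0,-0.05]
  rot:
    - [0,0,0]
    - [0,0,0]
    - [0,0,0]
    - [0,0,0]
    - [0,0,0]
  claw: [0.5,0.5,0.5,0.5,0.5]

```text
time: 24.05
tcp_pos: [0.4976, 0.1463, 0.0849]
eef_rot: [-0.469, -0.529, -0.468, 0.53]
force: [-8.8, -4.0, 16.5]
grip_width: 0.0135
```

```bash
python3 go.py .4970 .1468 .0855 -97.2
python3 - <<'E'
from h import *
d=snap("scene","scene17"); crop(d,"a14",300,130,460,290,4)
E
```

```text
t 24.1 tcp [0.4976 0.1463 0.0849] x [ 0.    -0.001 -1.   ] jaw yaw -97.0 q [ 0.19  0.03  1.87 -0.    1.24  1.88] F [-8.8 -4.  16.5] w 0.0135
k 0 rot [ 0.2  0.  -0. ]
k 180 rot [-1.798e+02  0.000e+00  1.000e-01]
lin cm [-0.06 -0.07 -0.05]
```

View pics/a14.png

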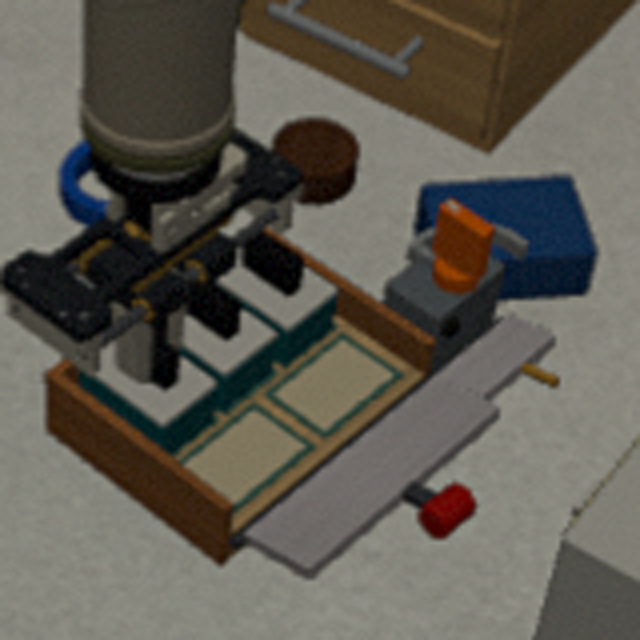

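>>> step_arm:
  linear:
    - [-0.2,0,0]
    - [-0.2,0,0]
    - [-0.2,0,0]
    - [-5,0,0]
    - [-10,0,0]
  rot:
    - [0,0,0]
    - [0,0,0]
    - [0,0,0]
    - [0,0,0]
    - [0,0,0]
  claw: [3.2,3.2,3.2,3.2,4]

```text
time: 24.6
tcp_pos: [0.4955, 0.1462, 0.1818]
eef_rot: [-0.467, -0.528, -0.47, 0.531]
force: [1.3, 0.6, 1.0]
grip_width: 0.0363
```

>>> step_arm:
  linear:
    - [-1,-2,4]
    - [-1,-5,8]
    - [-1,-9,10]
    - [-1,-13,10]
    - [-1,-17,10]
  rot:
    - [0,0,0]
    - [0,0,0]
    - [0,0,0]
    - [0,0,0]
    - [0,0,0]
  claw: [5,5,5,5,5]

```text
time: 25.1
tcp_pos: [0.3152, 0.0676, 0.1927]
eef_rot: [-0.468, -0.53, -0.468, 0.53]
force: [-0.8, 0.3, 0.9]
grip_width: 0.0503
```

```bash
python3 go.py .6990 .18 .2 -97.2
python3 - <<'E'
from h import *; from look import boxes
d=snap("top","top18"); boxes(d,.42,.64,.1,.32,.03); crop(d,"a15",170,160,330,310,4)
E
```

```text
t 25.1 tcp [0.3152 0.0676 0.1927] x [-0.  0. -1.] jaw yaw -97.1 q [ 0.05 -0.7   2.23  0.    1.61  1.75] F [-0.8  0.3  0.9] w 0.0503
k 0 rot [ 0.1 -0.   0. ]
k 180 rot [-179.9   -0.    -0. ]
lin cm [ -0.74  36.69 -15.91]
lid [202 216  15  23] [0.6014 0.3045] [52.1 25.8 -8.3] bar 62 [0.6001 0.3182] [49.5  9.1 -6. ]
lid [215 249  26  34] [0.5107 0.2596] [74.6 50.9 -6.7] bar 128 [0.5106 0.2598] [42.4 14.7 -7.5]
lid [239 253  26  34] [0.5014 0.2029] [74.4 50.1 -6.9] bar 129 [0.5015 0.2029] [43.5 14.4 -6.7]
lid [264 256  25  34] [0.4961 0.145 ] [75.  49.6 -7.2] bar 123 [0.4959 0.1453] [42.9 14.9 -8. ]
```

View pics/a15.png

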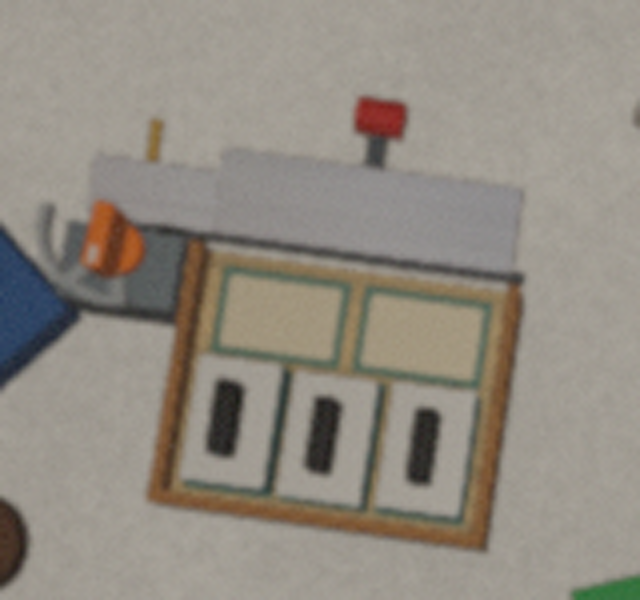

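>>> step_arm:
  linear:
    - [-0.7,2.5,-1]
    - [-0.7,5,-2]
    - [-0.7,8,-3.5]
    - [-0.7,11,-5]
    - [-0.7,14,-6]
  rot:
    - [-8,0,0]
    - [-16,0,0]
    - [-24,0,0]
    - [-32,0,0]
    - [-40,0,0]
  claw: [5,5,5,5,5]

```text
time: 25.65
tcp_pos: [0.4641, 0.1114, 0.1997]
eef_rot: [0.622, 0.336, 0.622, -0.335]
force: [-0.2, 0.1, 0.5]
grip_width: 0.0497
```

```bash
python3 go.py .6990 .18 .2 82.8
```

```text
t 25.6 tcp [0.4641 0.1114 0.1997] x [ 0.  0. -1.] jaw yaw -56.6 q [ 0.13 -0.19  1.86  0.    1.47  1.12] F [-0.2  0.1  0.5] w 0.0497
k 0 rot [-139.4    0.    -0. ]
k 180 rot [40.6 -0.  -0. ]
lin cm [-2.000e-02  2.339e+01  7.180e+00]
```

>>> step_arm:
  linear:
    - [0,2.5,0.8]
    - [0,5,1.6]
    - [0,8,2.5]
    - [0,11,3.4]
    - [0,14,4.3]
  rot:
    - [-8,0,0]
    - [-16,0,0]
    - [-24,0,0]
    - [-32,0,0]
    - [-40,0,0]
  claw: [5,5,5,5,5]

```text
time: 26.15
tcp_pos: [0.6048, 0.1511, 0.1994]
eef_rot: [0.699, 0.102, 0.7, -0.103]
force: [-0.1, 0.2, 1.0]
grip_width: 0.0497
```

```bash
python3 go.py .6990 .18 .2 82.8
```

```text
t 26.1 tcp [0.6048 0.1511 0.1994] x [-0. -0. -1.] jaw yaw -16.7 q [0.16 0.21 1.46 0.   1.48 0.45] F [-0.1  0.2  1. ] w 0.0497
k 0 rot [-99.5  -0.   -0. ]
k 180 rot [80.5 -0.   0. ]
lin cm [-0.06  5.47  8.19]
```

>>> step_arm:
  linear:
    - [0,1.1,1.6]
    - [0,2.2,3.2]
    - [0,3.3,4.9]
    - [0,4.4,6.5]
    - [0,5.5,8.2]
  rot:
    - [-8,0,0]
    - [-16,0,0]
    - [-24,0,0]
    - [-32,0,0]
    - [-40,0,0]
  claw: [5,5,5,5,5]

```text
time: 26.65
tcp_pos: [0.6988, 0.1796, 0.1993]
eef_rot: [0.692, -0.143, 0.693, 0.143]
force: [-0.3, -0.0, -0.1]
grip_width: 0.0502
```

>>> step_arm:
  linear:
    - [0,0,0]
    - [0,0,0]
    - [0,0,0]
    - [0,0,0]
    - [0,0,0]
  rot:
    - [-8,0,0]
    - [-16,0,0]
    - [-24,0,0]
    - [-32,0,0]
    - [-40,0,0]
  claw: [5,5,5,5,5]

```text
time: 27.15
tcp_pos: [0.6981, 0.1794, 0.1993]
eef_rot: [0.602, -0.371, 0.602, 0.371]
force: [-1.0, -0.3, -0.5]
grip_width: 0.0501
```

>>> step_arm:
  linear:
    - [0,0,0]
    - [0,0,0]
    - [2,0,0]
    - [4,0,0]
    - [6,0,0]
  rot:
    - [-8,0,0]
    - [-16,0,0]
    - [-19.5,0,0]
    - [-19.5,0,0]
    - [-19.5,0,0]
  claw: [5,5,5,5,5]

```text
time: 27.65
tcp_pos: [0.6982, 0.1793, 0.1389]
eef_rot: [0.532, -0.466, 0.532, 0.466]
force: [0.4, -0.2, -0.9]
grip_width: 0.05
```

```bash
python3 go.py .6990 .18 .043 82.8
python3 - <<'E'
from h import *; from m2 import tr,O,F,L
d=snap("scene","scene19"); crop(d,"a16",340,150,480,290,4.2)
P=cloud(d);T=tr(P);h=cv2.cvtColor(d["frame"],cv2.COLOR_BGR2HSV);Hh,S=h[...,0],h[...,1]
for f in("scene19","top18"):
    d=load(f"pics/{f}.npz");P=cloud(d);h=cv2.cvtColor(d["frame"],cv2.COLOR_BGR2HSV);Hh,S=h[...,0],h[...,1]
    m=((Hh<5)|(Hh>175))&(S>150)&(P[...,0]>.6)&(P[...,0]<.76)&(abs(P[...,1]-.18)<.06)&(P[...,2]<.1)&(P[...,2]>.03)
    print(f,m.sum(),np.nanpercentile(P[m],[3,50,97],axis=0).round(4))
E
```

```text
t 27.6 tcp [0.6982 0.1793 0.1389] x [-0. -0. -1.] jaw yaw 82.5 q [ 0.18  0.51  1.2   0.    1.44 -1.26] F [ 0.4 -0.2 -0.9] w 0.0500
k 0 rot [-0.3 -0.  -0. ]
k 180 rot [179.7  -0.    0. ]
lin cm [ 9.59 -0.08  0.08]
scene19 114 [[0.6882 0.1646 0.0484]
 [0.7005 0.1744 0.0601]
 [0.709  0.1927 0.0662]]
top18 79 [[0.6876 0.166  0.0562]
 [0.6963 0.1774 0.0611]
 [0.7053 0.1896 0.0652]]
```

View pics/a16.png

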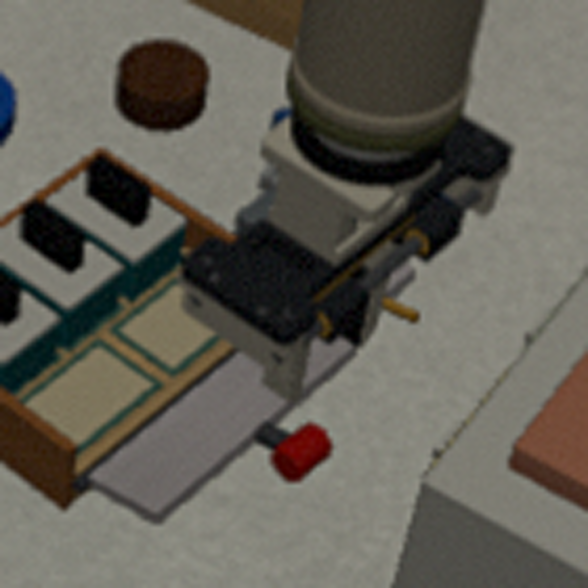

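>>> step_arm:
  linear:
    - [4,0,-0.1]
    - [7.5,0,-0.1]
    - [9.6,0,-0.1]
    - [9.6,0,-0.1]
    - [9.6,0,-0.1]
  rot:
    - [-0.3,0,0]
    - [-0.3,0,0]
    - [-0.3,0,0]
    - [-0.3,0,0]
    - [-0.3,0,0]
  claw: [5,5,5,5,5]
  newtons: 15

```text
time: 28.2
tcp_pos: [0.698, 0.1783, 0.0444]
eef_rot: [0.53, -0.468, 0.531, 0.468]
force: [0.8, 0.5, -0.0]
grip_width: 0.0499
```

>>> step_arm:
  linear:
    - [0,0,0]
    - [0,0,0]
    - [0,0,0]
    - [0,0,0]
    - [0,0,0]
  rot:
    - [0,0,0]
    - [0,0,0]
    - [0,0,0]
    - [0,0,0]
    - [0,0,0]
  claw: [2,2,2,2,2]

```text
time: 28.7
tcp_pos: [0.6996, 0.1805, 0.0464]
eef_rot: [0.532, -0.468, 0.528, 0.468]
force: [2.8, 6.7, 1.3]
grip_width: 0.0297
```

```bash
python3 go.py .6990 .18 .043 82.8;  python3 - <<'E'
import numpy as np
a0=1.35
for a in list(np.arange(1.25,.1,-.1))+[.1,.05]:
    print(round(a,2),"x(down) %.2f y(back) %.2f"%(-8.5*(np.cos(a)-np.cos(a0)),-8.5*(np.sin(a)-np.sin(a0))))
E
```

```text
t 28.7 tcp [0.6996 0.1805 0.0464] x [ 0.004  0.003 -1.   ] jaw yaw 82.8 q [ 0.18  0.59  1.27  0.    1.28 -1.27] F [2.8 6.7 1.3] w 0.0297
k 0 rot [0.  0.2 0.2]
k 180 rot [-180.    -0.4    0.3]
lin cm [ 0.34  0.06 -0.06]
1.25 x(down) -0.82 y(back) 0.23
1.15 x(down) -1.61 y(back) 0.54
1.05 x(down) -2.37 y(back) 0.92
0.95 x(down) -3.08 y(back) 1.38
0.85 x(down) -3.75 y(back) 1.91
0.75 x(down) -4.36 y(back) 2.50
0.65 x(down) -4.91 y(back) 3.15
0.55 x(down) -5.38 y(back) 3.85
0.45 x(down) -5.79 y(back) 4.60
0.35 x(down) -6.12 y(back) 5.38
0.25 x(down) -6.37 y(back) 6.19
0.15 x(down) -6.54 y(back) 7.02
0.1 x(down) -6.60 y(back) 7.45
0.05 x(down) -6.63 y(back) 7.87
```

>>> step_arm:
  linear:
    - [-0.8,0.2,0.1]
    - [-1.6,0.55,0.2]
    - [-2.4,0.9,0.2]
    - [-3.1,1.4,0.2]
    - [-3.75,1.9,0.2]
  rot:
    - [0,0,0]
    - [0,0,0]
    - [0,0,0]
    - [0,0,0]
    - [0,0,0]
  claw: [2,2,2,2,2]
  newtons: 20

```text
time: 29.2
tcp_pos: [0.6791, 0.1831, 0.0823]
eef_rot: [0.531, -0.468, 0.53, 0.468]
force: [1.1, 4.2, -4.9]
grip_width: 0.03
```

>>> step_arm:
  linear:
    - [-0.6,0.6,0]
    - [-1.15,1.25,0]
    - [-1.65,1.95,0]
    - [-2.05,2.7,0]
    - [-2.4,3.5,0]
  rot:
    - [0,0,0]
    - [0,0,0]
    - [0,0,0]
    - [0,0,0]
    - [0,0,0]
  claw: [2,2,2,2,2]

```text
time: 29.7
tcp_pos: [0.6443, 0.1876, 0.1063]
eef_rot: [0.531, -0.468, 0.53, 0.468]
force: [4.2, 5.0, -4.6]
grip_width: 0.0298
```

```bash
python3 go.py .6262 .1870 .108 82.8
python3 - <<'E'
from h import *
d=snap("scene","scene20"); crop(d,"a17",340,150,480,290,4.2)
E
```

```text
t 29.7 tcp [0.6443 0.1876 0.1063] x [ 0.001  0.001 -1.   ] jaw yaw 82.8 q [ 0.21  0.4   1.4   0.    1.34 -1.24] F [ 4.2  5.  -4.6] w 0.0298
k 0 rot [0.  0.1 0. ]
k 180 rot [-1.8e+02 -1.0e-01  1.0e-01]
lin cm [-0.17  1.79 -0.28]
```

View pics/a17.png

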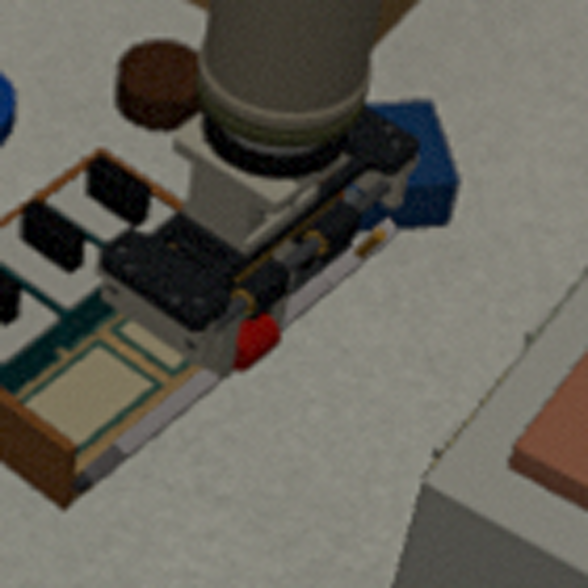

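>>> step_arm:
  linear:
    - [-0.25,0.8,0]
    - [-0.4,1.6,0]
    - [-0.45,2.0,0]
    - [-0.5,2.3,0]
    - [-0.5,2.3,0]
  rot:
    - [0,0,0]
    - [0,0,0]
    - [0,0,0]
    - [0,0,0]
    - [0,0,0]
  claw: [2,2,2,2,2]

```text
time: 30.25
tcp_pos: [0.622, 0.1904, 0.1116]
eef_rot: [0.531, -0.468, 0.53, 0.468]
force: [2.1, 4.6, -1.8]
grip_width: 0.0299
```

```bash
python3 go.py .6262 .1870 .108 82.8
```

```text
t 30.2 tcp [0.622  0.1904 0.1116] x [ 0.001  0.001 -1.   ] jaw yaw 82.8 q [ 0.22  0.34  1.46  0.    1.34 -1.23] F [ 2.1  4.6 -1.8] w 0.0299
k 0 rot [0.  0.1 0.1]
k 180 rot [-1.8e+02 -1.0e-01  1.0e-01]
lin cm [ 0.36 -0.46 -0.29]
```

>>> step_arm:
  linear:
    - [0,0.3,0]
    - [0,0.5,0]
    - [0,0.5,0]
    - [0,0.5,0]
    - [0,0.5,0]
  rot:
    - [0,0,0]
    - [0,0,0]
    - [0,0,0]
    - [0,0,0]
    - [0,0,0]
  claw: [2,2,2,2,2]

```text
time: 30.75
tcp_pos: [0.6176, 0.191, 0.112]
eef_rot: [0.531, -0.468, 0.53, 0.467]
force: [2.2, 5.4, -0.1]
grip_width: 0.0296
```

>>> step_arm:
  linear:
    - [0,0.3,0]
    - [0,0.4,0]
    - [0,0.4,0]
    - [0,0.4,0]
    - [0,0.4,0]
  rot:
    - [0,0,0]
    - [0,0,0]
    - [0,0,0]
    - [0,0,0]
    - [0,0,0]
  claw: [2,2,2,2,2]

```text
time: 31.25
tcp_pos: [0.6141, 0.1915, 0.112]
eef_rot: [0.531, -0.468, 0.529, 0.467]
force: [4.3, 4.3, -1.3]
grip_width: 0.0298
```

```bash
python3 go.py .6262 .1870 .108 82.8
python3 - <<'E'
from h import *; from m2 import tr
d=snap("scene","scene21"); crop(d,"a18",340,150,480,290,4.2)
P=cloud(d);T=tr(P); S=cv2.cvtColor(d["frame"],cv2.COLOR_BGR2HSV)[...,1]
for b0 in(-.07,-.04,.06):
    m=(abs(T[...,1]-b0)<.012)&(T[...,0]>.1)&(T[...,0]<.14)&(T[...,2]>.035)&(T[...,2]<.082)&(S<90)
    q=T[m]; print(b0,len(q),np.polyfit(q[:,2],q[:,0],1))
d=load("pics/scene0.npz")
P=cloud(d);T=tr(P); S=cv2.cvtColor(d["frame"],cv2.COLOR_BGR2HSV)[...,1]
for b0 in(-.07,-.04,.06):
    m=(abs(T[...,1]-b0)<.012)&(T[...,0]>.1)&(T[...,0]<.14)&(T[...,2]>.035)&(T[...,2]<.082)&(S<90)
    q=T[m]; print(b0,len(q),np.polyfit(q[:,2],q[:,0],1))
E
```

```text
t 31.2 tcp [0.6141 0.1915 0.112 ] x [ 0.003  0.001 -1.   ] jaw yaw 82.8 q [ 0.22  0.32  1.49  0.    1.33 -1.22] F [ 4.3  4.3 -1.3] w 0.0298
k 0 rot [-0.   0.1  0.2]
k 180 rot [ 1.8e+02  3.0e-01 -1.0e-01]
lin cm [ 0.4  -1.25 -0.29]
-0.07 59 [0.09097868 0.11424341]
-0.04 57 [0.09754082 0.1138813 ]
0.06 48 [0.09124716 0.11484411]
-0.07 53 [0.142459   0.11249306]
-0.04 49 [0.12818851 0.11335003]
0.06 44 [0.1357077  0.11332448]
```

View pics/a18.png

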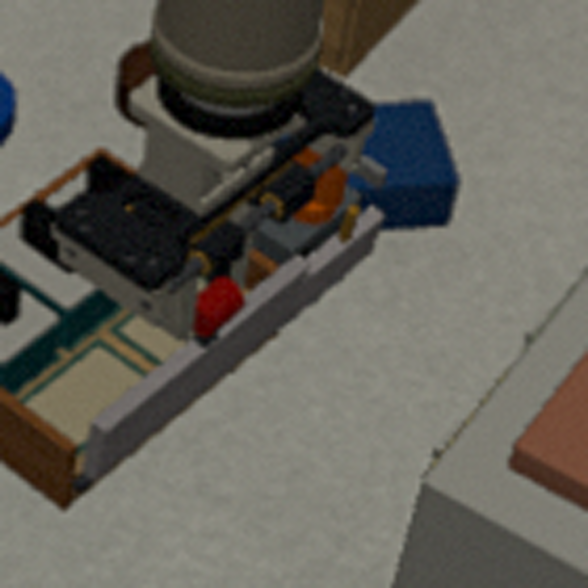

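>>> step_arm:
  linear:
    - [0,0,0]
    - [0,0,0]
    - [0,0,0]
    - [-4,0,0]
    - [-8,0,0]
  rot:
    - [0,0,0]
    - [0,0,0]
    - [0,0,0]
    - [0,0,0]
    - [0,0,0]
  claw: [5,5,5,5,5]

```text
time: 31.8
tcp_pos: [0.6113, 0.1904, 0.1895]
eef_rot: [0.529, -0.467, 0.532, 0.468]
force: [-0.2, 0.2, 0.7]
grip_width: 0.0498
```

```bash
cat > gate.py <<'E'
from h import *; from m2 import tr
import sys
d=snap("scene",sys.argv[1]); crop(d,sys.argv[1]+"c",340,150,480,290,4.2)
P=cloud(d);T=tr(P); hsv=cv2.cvtColor(d["frame"],cv2.COLOR_BGR2HSV);Hh,S=hsv[...,0],hsv[...,1]
for b0 in(-.07,-.04,.06):
    m=(abs(T[...,1]-b0)<.012)&(T[...,0]>.1)&(T[...,0]<.14)&(T[...,2]>.035)&(T[...,2]<.082)&(S<90)
    q=T[m]; print(b0,len(q),np.polyfit(q[:,2],q[:,0],1).round(4))
m=((Hh<5)|(Hh>175))&(S>150)&(T[...,0]>.05)&(T[...,0]<.3)&(abs(T[...,1])<.1)
print("red",m.sum(),np.nanmedian(T[m],0).round(4),np.nanpercentile(T[m],[3,97],axis=0).round(4))
E
python3 gate.py scene22; python3 go.py .6124 .3234 .19 82.4
```

```text
-0.07 53 [0.1103 0.1136]
-0.04 51 [0.1063 0.114 ]
0.06 47 [0.1029 0.1145]
red 120 [ 0.1255 -0.0032  0.1267] [[ 0.1155 -0.0142  0.1111]
 [ 0.1334  0.0137  0.2292]]
t 31.9 tcp [0.6154 0.1914 0.1997] x [ 0.008  0.001 -1.   ] jaw yaw 82.8 q [ 0.22  0.26  1.4  -0.    1.48 -1.22] F [1.2 0.1 5.9] w 0.0498
k 0 rot [0.4 0.1 0.4]
k 180 rot [-179.6   -0.7    0.2]
lin cm [ 0.99  1.96 13.06]
```

View pics/scene22c.png

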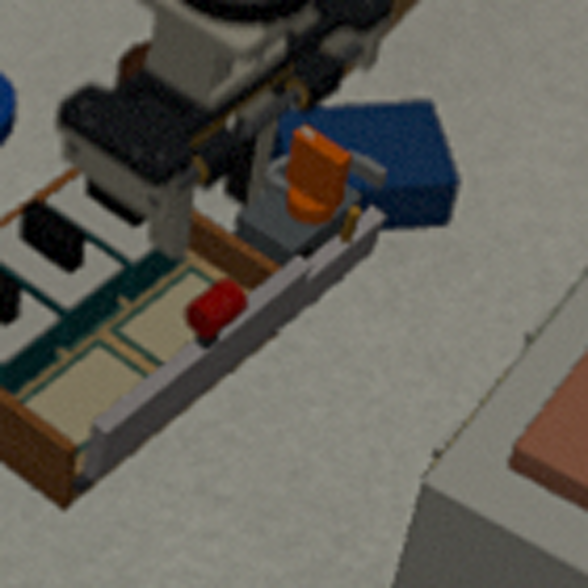

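Run:
```python
from h import *; from seg import rect
for f in("top0","top18","scene0","scene22"):
    d=load(f"pics/{f}.npz");P=cloud(d);h=cv2.cvtColor(d["frame"],cv2.COLOR_BGR2HSV);Hh,S=h[...,0],h[...,1]
    m=(Hh>3)&(Hh<16)&(S>120)&(abs(P[...,0]-.61)<.05)&(abs(P[...,1]-.323)<.05)&(P[...,2]>.124)&(P[...,2]<.14)
    Q=P[m]; r=rect(Q); print(f,m.sum(),Q.mean(0).round(4),r[0].round(4),np.round(r[1:],1))
d=load("pics/top18.npz"); crop(d,"a19",175,195,225,250,12)
```

```text
top0 81 [0.6103 0.3254 0.1313] [0.6087 0.3269] [36.5 13.  -8.4]
top18 83 [0.6098 0.3251 0.1313] [0.6085 0.3264] [36.8 12.5 -9.2]
scene0 79 [0.6116 0.3258 0.1319] [0.6088 0.3273] [ 36.8  14.5 -10.3]
scene22 79 [0.6118 0.3261 0.1316] [0.6088 0.3286] [39.6 15.6 -4.8]
```

View pics/a19.png

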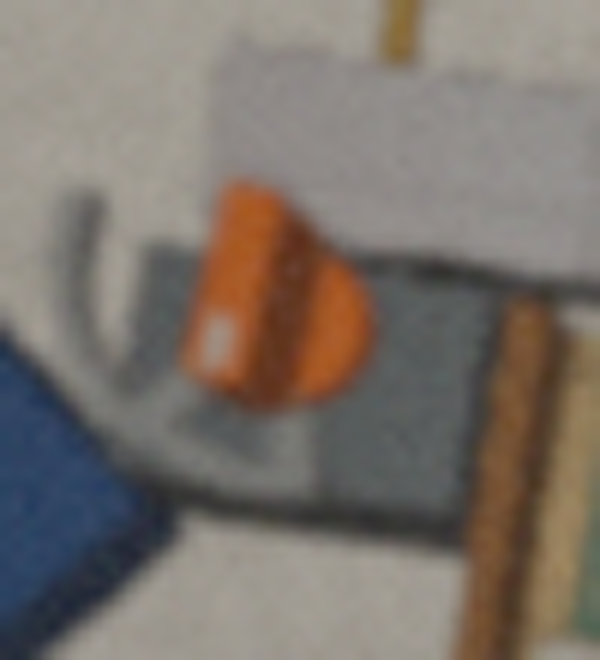

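```bash
python3 go.py .6087 .327 .20 81.7
```

```text
t 31.9 tcp [0.6154 0.1914 0.1997] x [ 0.008  0.001 -1.   ] jaw yaw 82.8 q [ 0.22  0.26  1.4  -0.    1.48 -1.22] F [1.2 0.1 5.9] w 0.0498
k 0 rot [1.1 0.1 0.4]
k 180 rot [-178.9   -0.7    0.2]
lin cm [-1.000e-02  2.370e+00  1.337e+01]
```

>>> step_arm:
  linear:
    - [-1,0.8,4]
    - [-1,1.6,8]
    - [-1,2.2,12]
    - [-1,2.2,13.4]
    - [-1,2.2,13.4]
  rot:
    - [1,0,0]
    - [1,0,0]
    - [1,0,0]
    - [1,0,0]
    - [1,0,0]
  claw: [4,4,4,4,4]

```text
time: 32.35
tcp_pos: [0.6074, 0.3284, 0.2001]
eef_rot: [0.534, -0.464, 0.534, 0.464]
force: [0.5, 0.5, -0.8]
grip_width: 0.0402
```

>>> step_arm:
  linear:
    - [0,0,0]
    - [0,0,0]
    - [0,0,0]
    - [0,0,0]
    - [0,0,0]
  rot:
    - [0,0,0]
    - [0,0,0]
    - [0,0,0]
    - [0,0,0]
    - [0,0,0]
  claw: [4,4,4,4,4]

```text
time: 32.85
tcp_pos: [0.6082, 0.326, 0.2008]
eef_rot: [0.535, -0.463, 0.535, 0.463]
force: [0.4, -0.2, -0.1]
grip_width: 0.04
```

```bash
python3 go.py .6087 .327 .118 81.7
```

```text
t 32.9 tcp [0.6082 0.326  0.2008] x [ 0. -0. -1.] jaw yaw 81.7 q [ 0.42  0.39  1.24 -0.    1.51 -1.01] F [ 0.4 -0.2 -0.1] w 0.0400
k 0 rot [0. 0. 0.]
k 180 rot [-180.   -0.    0.]
lin cm [ 8.28 -0.04  0.1 ]
```

>>> step_arm:
  linear:
    - [3,0,0.1]
    - [6,0,0.1]
    - [8.2,0,0.1]
    - [8.2,0,0.1]
    - [8.2,0,0.1]
  rot:
    - [0,0,0]
    - [0,0,0]
    - [0,0,0]
    - [0,0,0]
    - [0,0,0]
  claw: [4,4,4,4,4]

```text
time: 33.35
tcp_pos: [0.608, 0.3276, 0.1188]
eef_rot: [0.534, -0.463, 0.535, 0.463]
force: [-0.0, 0.3, 0.5]
grip_width: 0.0396
```

>>> step_arm:
  linear:
    - [0,0,0]
    - [0,0,0]
    - [0,0,0]
    - [0,0,0]
    - [0,0,0]
  rot:
    - [0,0,0]
    - [0,0,0]
    - [0,0,0]
    - [0,0,0]
    - [0,0,0]
  claw: [0.4,0.4,0.4,0.4,0.4]
  newtons: 40

```text
time: 33.85
tcp_pos: [0.6085, 0.3283, 0.1196]
eef_rot: [0.535, -0.463, 0.534, 0.463]
force: [0.4, 2.2, 3.2]
grip_width: 0.0119
```

```bash
python3 go.py .6087 .327 .118 81.7; python3 gate.py scene23
```

```text
t 33.9 tcp [0.6085 0.3283 0.1196] x [ 0.001  0.001 -1.   ] jaw yaw 81.8 q [ 0.42  0.44  1.32  0.    1.38 -1.01] F [0.4 2.2 3.2] w 0.0119
k 0 rot [0.1 0.1 0.1]
k 180 rot [-1.799e+02 -1.000e-01  1.000e-01]
lin cm [ 0.16 -0.04 -0.13]
-0.07 57 [0.1116 0.1137]
-0.04 51 [0.1186 0.1132]
0.06 49 [0.1029 0.1144]
red 116 [ 0.1261 -0.0034  0.1258] [[ 0.1156 -0.0147  0.1135]
 [ 0.133   0.014   0.132 ]]
```

View pics/scene23c.png

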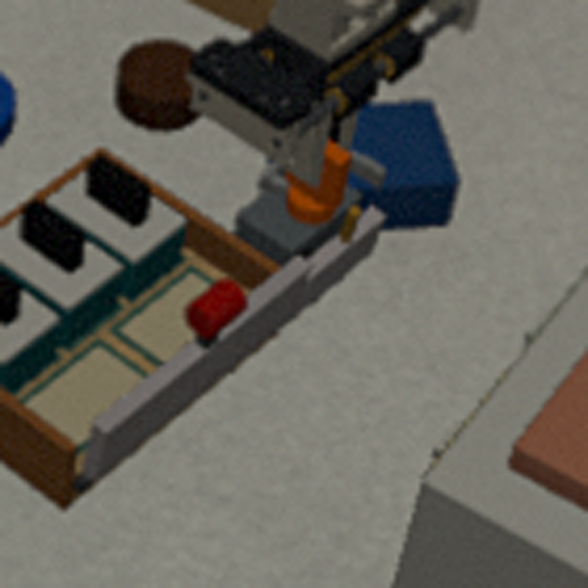

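>>> step_arm:
  linear:
    - [0,0,0]
    - [0,0,0]
    - [0,0,0]
    - [0,0,0]
    - [0,0,0]
  rot:
    - [6,0,0]
    - [12,0,0]
    - [18,0,0]
    - [24,0,0]
    - [30,0,0]
  claw: [0.4,0.4,0.4,0.4,0.4]

```text
time: 34.4
tcp_pos: [0.6088, 0.329, 0.1196]
eef_rot: [0.638, -0.307, 0.636, 0.308]
force: [3.2, 5.0, 0.1]
grip_width: 0.0117
```

>>> step_arm:
  linear:
    - [0,0,0]
    - [0,0,0]
    - [0,0,0]
    - [0,0,0]
    - [0,0,0]
  rot:
    - [6,0,0]
    - [12,0,0]
    - [18,0,0]
    - [24,0,0]
    - [30,0,0]
  claw: [0.4,0.4,0.4,0.4,0.4]

```text
time: 34.9
tcp_pos: [0.6094, 0.3293, 0.1196]
eef_rot: [0.696, -0.132, 0.693, 0.133]
force: [6.1, 7.0, -1.0]
grip_width: 0.0118
```

```bash
python3 go.py .6087 .327 .118 81.7; python3 gate.py scene24
```

```text
t 34.9 tcp [0.6094 0.3293 0.1196] x [ 0.004  0.003 -1.   ] jaw yaw 21.6 q [0.42 0.44 1.32 0.   1.37 0.04] F [ 6.1  7.  -1. ] w 0.0118
k 0 rot [-60.1   0.3   0.1]
k 180 rot [ 1.199e+02  1.000e-01 -3.000e-01]
lin cm [ 0.16 -0.19 -0.15]
-0.07 57 [0.1015 0.1141]
-0.04 56 [0.1205 0.113 ]
0.06 50 [0.1075 0.1143]
red 119 [ 0.1258 -0.0039  0.1258] [[ 0.1149 -0.0148  0.1124]
 [ 0.1329  0.0131  0.1323]]
```

View pics/scene24c.png

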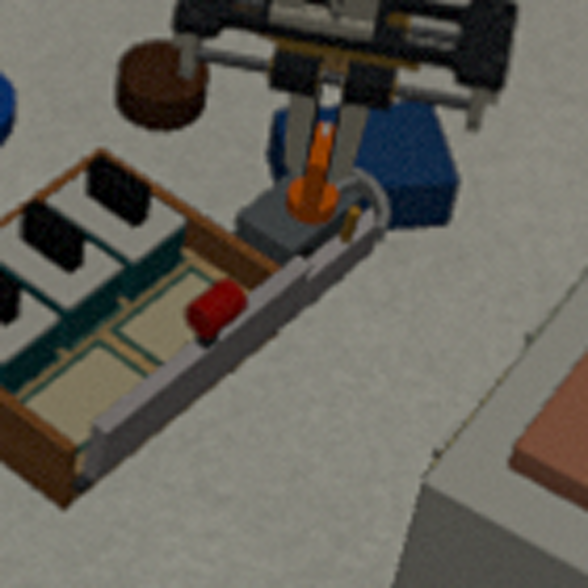

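>>> step_arm:
  linear:
    - [0,0.1,0.15]
    - [0,0.1,0.15]
    - [0,0.1,0.15]
    - [0,0.1,0.15]
    - [0,0.1,0.15]
  rot:
    - [6,0,0]
    - [12,0,0]
    - [18,0,0]
    - [24,0,0]
    - [30,0,0]
  claw: [0.4,0.4,0.4,0.4,0.4]

```text
time: 35.45
tcp_pos: [0.6102, 0.3296, 0.1196]
eef_rot: [0.706, 0.052, 0.704, -0.052]
force: [3.3, 1.6, 1.6]
grip_width: 0.0117
```

>>> step_arm:
  linear:
    - [0,0,0]
    - [0,0,0]
    - [0,0,0]
    - [0,0,0]
    - [0,0,0]
  rot:
    - [6,0,0]
    - [12,0,0]
    - [18,0,0]
    - [24,0,0]
    - [30,0,0]
  claw: [0.4,0.4,0.4,0.4,0.4]

```text
time: 35.95
tcp_pos: [0.6109, 0.3293, 0.1197]
eef_rot: [0.669, 0.234, 0.666, -0.232]
force: [6.7, 1.4, -0.1]
grip_width: 0.0118
```

```bash
python3 go.py .6087 .327 .118 -98.3; python3 gate.py scene25
```

```text
t 36.0 tcp [0.6109 0.3293 0.1197] x [ 0.004  0.001 -1.   ] jaw yaw -38.5 q [ 0.42  0.45  1.32 -0.    1.38  1.09] F [ 6.7  1.4 -0.1] w 0.0118
k 0 rot [59.8  0.  -0.2]
k 180 rot [-120.2    0.3    0. ]
lin cm [ 0.16 -0.32 -0.03]
-0.07 58 [0.1245 0.1126]
-0.04 53 [0.1155 0.1134]
0.06 48 [0.1224 0.1134]
red 115 [ 0.1252 -0.003   0.1253] [[ 0.115  -0.014   0.1121]
 [ 0.133   0.0154  0.1313]]
```

View pics/scene25c.png

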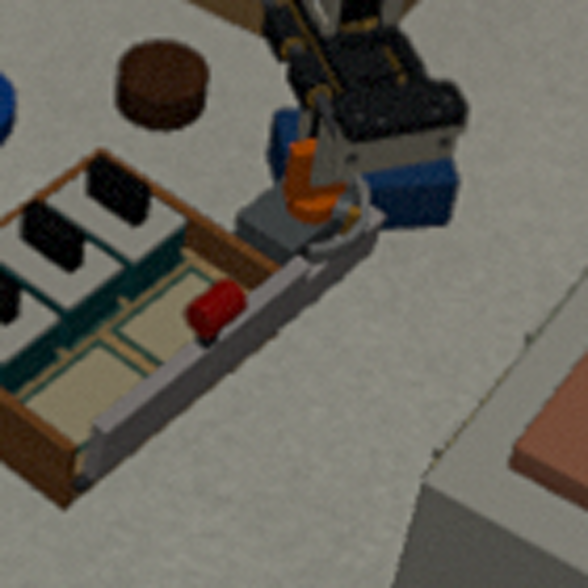

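>>> step_arm:
  linear:
    - [0,0.05,0.1]
    - [0,0.05,0.1]
    - [0,0.05,0.1]
    - [0,0.05,0.1]
    - [0,0.05,0.1]
  rot:
    - [6,0,0]
    - [12,0,0]
    - [18,0,0]
    - [24,0,0]
    - [30,0,0]
  claw: [0.4,0.4,0.4,0.4,0.4]

```text
time: 36.5
tcp_pos: [0.6115, 0.3288, 0.1196]
eef_rot: [0.585, 0.398, 0.584, -0.397]
force: [4.4, -0.6, 3.1]
grip_width: 0.0117
```

>>> step_arm:
  linear:
    - [0,0,0]
    - [0,0,0]
    - [0,0,0]
    - [0,0,0]
    - [0,0,0]
  rot:
    - [6,0,0]
    - [12,0,0]
    - [18,0,0]
    - [24,0,0]
    - [28,0,0]
  claw: [0.4,0.4,0.4,0.4,0.4]

```text
time: 37.0
tcp_pos: [0.6115, 0.3281, 0.1196]
eef_rot: [0.472, 0.528, 0.47, -0.527]
force: [2.3, -2.6, 3.5]
grip_width: 0.0118
```

```bash
python3 go.py .6087 .327 .118 -98.3; python3 gate.py scene26; python3 -c "
from rig import arm;print(arm.get_state()['ft_torque'])"
```

```text
t 37.0 tcp [0.6115 0.3281 0.1196] x [ 0.003 -0.001 -1.   ] jaw yaw -96.5 q [ 0.42  0.45  1.31 -0.    1.38  2.1 ] F [ 2.3 -2.6  3.5] w 0.0118
k 0 rot [ 1.8  0.  -0.2]
k 180 rot [-178.2    0.2    0. ]
lin cm [ 0.16 -0.27  0.14]
-0.07 64 [0.022  0.1161]
-0.04 67 [0.0086 0.1172]
0.06 57 [0.0101 0.1174]
red 119 [ 0.117  -0.004   0.1262] [[ 0.1062 -0.0138  0.1106]
 [ 0.1249  0.0135  0.1325]]
[-0.67141964 -0.46672593  0.03118263]
```

View pics/scene26c.png

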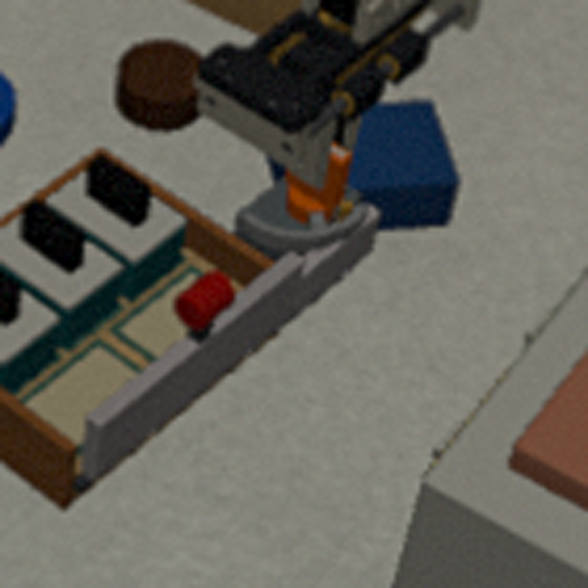

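>>> step_arm:
  linear:
    - [0,0,0]
    - [0,0,0]
    - [0,0,0]
    - [0,0,0]
    - [0,0,0]
  rot:
    - [2,0,0]
    - [4,0,0]
    - [5,0,0]
    - [5,0,0]
    - [5,0,0]
  claw: [0.4,0.4,0.4,0.4,0.4]

```text
time: 37.55
tcp_pos: [0.6113, 0.3281, 0.1196]
eef_rot: [0.45, 0.546, 0.448, -0.546]
force: [2.1, -4.8, 4.4]
grip_width: 0.0123
```

```bash
python3 go.py .6087 .327 .118 -98.3; python3 -c "
from rig import arm;print(arm.get_state()['ft_torque'])"
```

```text
t 37.5 tcp [0.6113 0.3281 0.1196] x [ 0.002 -0.001 -1.   ] jaw yaw -101.1 q [ 0.42  0.45  1.31 -0.    1.38  2.19] F [ 2.1 -4.8  4.4] w 0.0123
k 0 rot [-2.8  0.  -0.1]
k 180 rot [ 1.772e+02 -2.000e-01 -1.000e-01]
lin cm [ 0.16 -0.23  0.16]
[-0.83013161 -0.3639417   0.63624508]
```

>>> step_arm:
  linear:
    - [0,0,0]
    - [0,0,0]
    - [0,0,0]
    - [-4,0,0]
    - [-9,0,0]
  rot:
    - [0,0,0]
    - [0,0,0]
    - [0,0,0]
    - [0,0,0]
    - [0,0,0]
  claw: [3.5,3.5,3.5,3.5,3.5]

```text
time: 38.05
tcp_pos: [0.6076, 0.3282, 0.2049]
eef_rot: [-0.448, -0.543, -0.45, 0.549]
force: [0.6, 0.6, 0.7]
grip_width: 0.0347
```

>>> step_arm:
  linear:
    - [-3,0,0]
    - [-5,-3,0]
    - [-5,-6,4]
    - [-5,-9,8]
    - [-5,-13,12]
  rot:
    - [0,0,0]
    - [0,0,0]
    - [0,0,0]
    - [0,0,0]
    - [0,0,0]
  claw: [3.5,3.5,3.5,3.5,3.5]

```text
time: 38.55
tcp_pos: [0.4633, 0.2392, 0.2581]
eef_rot: [-0.449, -0.546, -0.449, 0.546]
force: [-0.1, -0.8, 0.6]
grip_width: 0.0349
```

>>> step_arm:
  linear:
    - [0,0,4]
    - [0,0,8]
    - [0,0,12]
    - [0,0,16]
    - [0,0,20]
  rot:
    - [0,0,0]
    - [0,0,0]
    - [0,0,0]
    - [0,0,0]
    - [0,0,0]
  claw: [3.5,3.5,3.5,3.5,3.5]

```text
time: 39.05
tcp_pos: [0.4252, 0.043, 0.2585]
eef_rot: [0.449, 0.546, 0.449, -0.546]
force: [1.2, 0.1, -0.6]
grip_width: 0.0347
```

```bash
python3 go.py .6087 .327 .118 -98.3; python3 gate.py scene27;  python3 look.py top27 1
python3 - <<'E'
from h import *; from seg import rect
for f in("top27","scene27"):
    d=load(f"pics/{f}.npz");P=cloud(d);h=cv2.cvtColor(d["frame"],cv2.COLOR_BGR2HSV);Hh,S=h[...,0],h[...,1]
    m=(Hh>3)&(Hh<16)&(S>120)&(abs(P[...,0]-.61)<.05)&(abs(P[...,1]-.323)<.05)&(P[...,2]>.124)&(P[...,2]<.14)
    Q=P[m]; r=rect(Q); print(f,m.sum(),r[0].round(4),np.round(r[1:],1))
E
```

```text
t 39.0 tcp [0.4252 0.043  0.2585] x [ 0.  0. -1.] jaw yaw -101.1 q [-0.02 -0.36  1.89  0.    1.61  1.75] F [ 1.2  0.1 -0.6] w 0.0347
k 0 rot [-2.8 -0.  -0. ]
k 180 rot [177.2  -0.    0. ]
lin cm [ 14.06  12.52 -31.41]
-0.07 71 [0.0171 0.1164]
-0.04 67 [0.0168 0.1166]
0.06 58 [0.0232 0.1167]
red 123 [ 0.1169 -0.0041  0.1261] [[ 0.1053 -0.0153  0.1059]
 [ 0.1243  0.0136  0.1319]]
lid [561 194   9  72] [ 0.6123 -0.5517] [174.1   5.5  -0.3] bar 129 [ 0.6082 -0.5521] [180.2  11.8  -2.5]
lid [569 201  21 111] [ 0.5504 -0.5828] [2.698e+02 3.400e+01 1.000e-01] bar 206 [ 0.5469 -0.5525] [273.    8.6  -0. ]
lid [565 267   8  51] [ 0.4611 -0.5524] [120.    6.   -0.4] bar 88 [ 0.4622 -0.5532] [122.    7.1   0. ]
lid [202 216  14  23] [0.6013 0.3056] [51.8 26.4 -7.3] bar 123 [0.6082 0.3007] [42.1 41.1 81.9]
lid [245 237  28  36] [0.538  0.1867] [ 76.9  52.7 -10.2] bar 124 [0.5375 0.1874] [ 43.7  14.6 -13.2]
lid [215 249  26  34] [0.5107 0.2597] [74.5 50.8 -6.8] bar 128 [0.5106 0.2593] [42.2 14.1 -7.5]
top27 79 [0.609  0.3269] [36.3 13.2 -7.2]
scene27 80 [0.611  0.3276] [37.4 15.  -8.4]
```

View pics/scene27c.png

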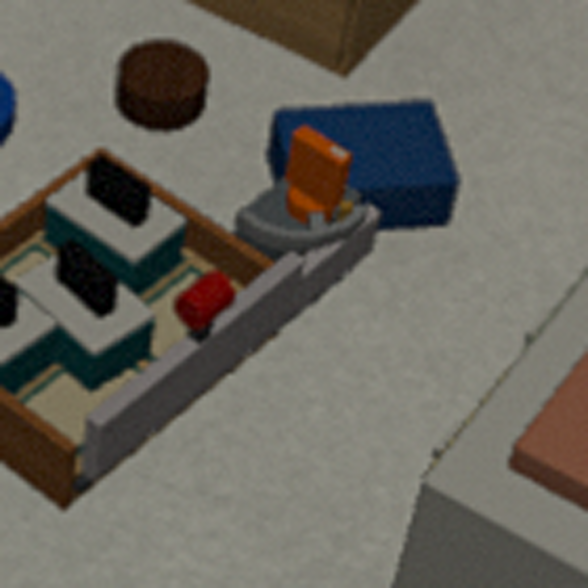

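View pics/top27.png

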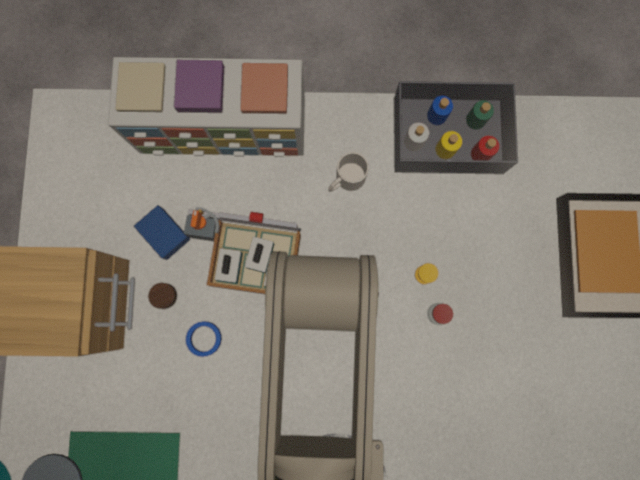

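The box in the middle (slot 1) has been knocked forward, to about (0.538, 0.187). It was still in place at t=37 s. To keep the order as asked, I'll undo the cam, lower the gate, put the box back, then close and lock the gate again.

```bash
python3 go.py .610 .328 .25 -97.4
```

```text
t 39.1 tcp [0.4251 0.0406 0.2586] x [-0.    -0.001 -1.   ] jaw yaw -101.4 q [-0.02 -0.36  1.89 -0.    1.61  1.75] F [ 0.3 -0.2  0.1] w 0.0352
k 0 rot [-4.   0.1 -0. ]
k 180 rot [ 1.76e+02 -0.00e+00 -1.00e-01]
lin cm [  0.82  12.42 -31.83]
```

>>> step_arm:
  linear:
    - [0,1.5,-4.5]
    - [0,3,-9]
    - [0,5,-13.5]
    - [0,7,-18]
    - [0,9,-22.5]
  rot:
    - [-4,0,0]
    - [-4,0,0]
    - [-4,0,0]
    - [-4,0,0]
    - [-4,0,0]
  claw: [4,4,4,4,4]

```text
time: 39.65
tcp_pos: [0.5584, 0.2502, 0.2581]
eef_rot: [-0.468, -0.53, -0.468, 0.53]
force: [1.1, -1.3, 0.7]
grip_width: 0.0404
```

```bash
python3 go.py .610 .328 .20 -97.4
```

```text
t 39.6 tcp [0.5584 0.2502 0.2581] x [-0.  0. -1.] jaw yaw -97.1 q [0.34 0.15 1.41 0.   1.58 2.03] F [ 1.1 -1.3  0.7] w 0.0404
k 0 rot [ 0.3 -0.   0. ]
k 180 rot [-179.7   -0.    -0. ]
lin cm [ 5.81  4.15 -8.36]
```

>>> step_arm:
  linear:
    - [0,2,-4.2]
    - [2,4.1,-8.3]
    - [5.8,4.1,-8.3]
    - [5.8,4.1,-8.3]
    - [5.8,4.1,-8.3]
  rot:
    - [0,0,0]
    - [0,0,0]
    - [0,0,0]
    - [0,0,0]
    - [0,0,0]
  claw: [4,4,4,4,4]

```text
time: 40.15
tcp_pos: [0.6076, 0.3245, 0.1994]
eef_rot: [-0.467, -0.529, -0.468, 0.532]
force: [-0.7, -0.2, 1.2]
grip_width: 0.0399
```

```bash
python3 go.py .610 .328 .118 -97.4
```

```text
t 40.1 tcp [0.6076 0.3245 0.1994] x [-0.004 -0.001 -1.   ] jaw yaw -97.2 q [0.42 0.39 1.24 0.   1.52 2.11] F [-0.7 -0.2  1.2] w 0.0399
k 0 rot [0.2 0.1 0.2]
k 180 rot [-179.8   -0.3    0.2]
lin cm [ 8.14  0.22 -0.39]
```

>>> step_arm:
  linear:
    - [3,0.1,-0.2]
    - [6,0.1,-0.2]
    - [8.1,0.1,-0.2]
    - [8.1,0.1,-0.2]
    - [8.1,0.1,-0.2]
  rot:
    - [0,0,0]
    - [0,0,0]
    - [0,0,0]
    - [0,0,0]
    - [0,0,0]
  claw: [4,4,4,4,4]

```text
time: 40.65
tcp_pos: [0.6112, 0.3262, 0.1228]
eef_rot: [0.468, 0.532, 0.467, -0.53]
force: [0.0, -0.7, 1.1]
grip_width: 0.04
```

>>> step_arm:
  linear:
    - [0,0,0]
    - [0,0,0]
    - [0,0,0]
    - [0,0,0]
    - [0,0,0]
  rot:
    - [0,0,0]
    - [0,0,0]
    - [0,0,0]
    - [0,0,0]
    - [0,0,0]
  claw: [0.4,0.4,0.4,0.4,0.4]
  newtons: 40

```text
time: 41.15
tcp_pos: [0.6109, 0.3277, 0.1207]
eef_rot: [0.468, 0.531, 0.468, -0.529]
force: [0.9, 4.8, 2.3]
grip_width: 0.0115
```

>>> step_arm:
  linear:
    - [0,0,0]
    - [0,0,0]
    - [0,0,0]
    - [0,0,0]
    - [0,0,0]
  rot:
    - [-6,0,0]
    - [-12,0,0]
    - [-18,0,0]
    - [-24,0,0]
    - [-30,0,0]
  claw: [0.4,0.4,0.4,0.4,0.4]

```text
time: 41.65
tcp_pos: [0.6108, 0.3281, 0.1207]
eef_rot: [0.59, 0.391, 0.59, -0.389]
force: [0.7, 5.7, 2.5]
grip_width: 0.0115
```

>>> step_arm:
  linear:
    - [0,0.05,-0.1]
    - [0,0.05,-0.1]
    - [0,0.05,-0.1]
    - [0,0.05,-0.1]
    - [0,0.05,-0.1]
  rot:
    - [-6,0,0]
    - [-12,0,0]
    - [-18,0,0]
    - [-24,0,0]
    - [-30,0,0]
  claw: [0.4,0.4,0.4,0.4,0.4]

```text
time: 42.15
tcp_pos: [0.6107, 0.3286, 0.1207]
eef_rot: [0.671, 0.225, 0.67, -0.223]
force: [-0.7, 4.2, 2.8]
grip_width: 0.0116
```

>>> step_arm:
  linear:
    - [0,0,0]
    - [0,0,0]
    - [0,0,0]
    - [0,0,0]
    - [0,0,0]
  rot:
    - [-7,0,0]
    - [-14,0,0]
    - [-21,0,0]
    - [-28,0,0]
    - [-35,0,0]
  claw: [0.4,0.4,0.4,0.4,0.4]

```text
time: 42.65
tcp_pos: [0.6103, 0.3288, 0.1207]
eef_rot: [0.707, 0.012, 0.707, -0.011]
force: [-2.7, 3.5, 3.3]
grip_width: 0.0115
```

>>> step_arm:
  linear:
    - [0,0,0]
    - [0,0,0]
    - [0,0,0]
    - [0,0,0]
    - [0,0,0]
  rot:
    - [-7,0,0]
    - [-14,0,0]
    - [-21,0,0]
    - [-28,0,0]
    - [-35,0,0]
  claw: [0.4,0.4,0.4,0.4,0.4]

```text
time: 43.15
tcp_pos: [0.6099, 0.3287, 0.1207]
eef_rot: [0.678, -0.201, 0.678, 0.202]
force: [-4.1, 2.3, 5.5]
grip_width: 0.0117
```

```bash
python3 go.py .610 .328 .118 82.2; python3 gate.py scene28
```

```text
t 43.1 tcp [0.6099 0.3287 0.1207] x [-0.     0.002 -1.   ] jaw yaw 33.1 q [ 0.42  0.44  1.31  0.    1.38 -0.16] F [-4.1  2.3  5.5] w 0.0117
k 0 rot [-49.1   0.1  -0.1]
k 180 rot [ 1.309e+02 -1.000e-01 -1.000e-01]
lin cm [ 0.27 -0.07 -0.03]
-0.07 56 [0.1017 0.114 ]
-0.04 57 [0.0947 0.1145]
0.06 45 [0.1028 0.1144]
red 118 [ 0.1254 -0.0039  0.1258] [[ 0.1152 -0.0141  0.1081]
 [ 0.1324  0.0148  0.1319]]
```

View pics/scene28c.png

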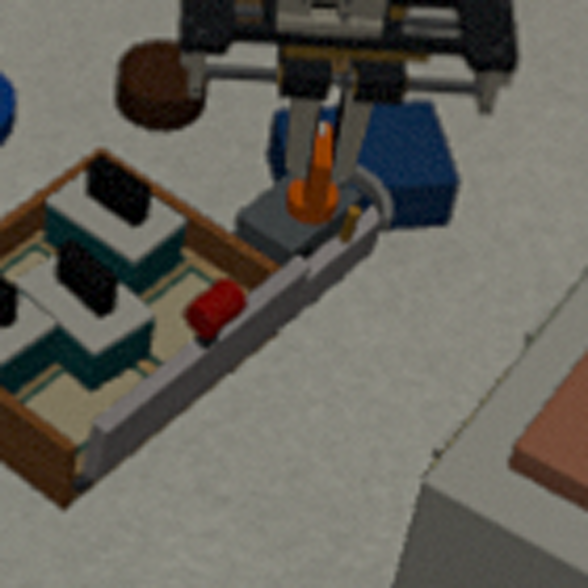

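Cam is backing off and the gate sprang to the buffer. Turning the last 49°.

>>> step_arm:
  linear:
    - [0,0,0]
    - [0,0,0]
    - [0,0,0]
    - [0,0,0]
    - [0,0,0]
  rot:
    - [-7,0,0]
    - [-14,0,0]
    - [-21,0,0]
    - [-28,0,0]
    - [-35,0,0]
  claw: [0.4,0.4,0.4,0.4,0.4]

```text
time: 43.7
tcp_pos: [0.6096, 0.3285, 0.1207]
eef_rot: [0.586, -0.395, 0.586, 0.397]
force: [-6.5, 0.9, 6.4]
grip_width: 0.0119
```

>>> step_arm:
  linear:
    - [0,0,0]
    - [0,0,0]
    - [0,0,0]
    - [0,0,0]
    - [0,0,0]
  rot:
    - [-5,0,0]
    - [-10,0,0]
    - [-13,0,0]
    - [-13,0,0]
    - [-13,0,0]
  claw: [0.4,0.4,0.4,0.4,0.4]

```text
time: 44.2
tcp_pos: [0.6096, 0.3284, 0.1207]
eef_rot: [0.538, -0.458, 0.538, 0.459]
force: [-6.4, 0.2, 7.0]
grip_width: 0.0118
```

>>> step_arm:
  linear:
    - [0,0,0]
    - [0,0,0]
    - [0,0,0]
    - [-4,0,0]
    - [-8,0,0]
  rot:
    - [0,0,0]
    - [0,0,0]
    - [0,0,0]
    - [0,0,0]
    - [0,0,0]
  claw: [4,4,4,4,4]

```text
time: 44.7
tcp_pos: [0.6091, 0.3267, 0.1981]
eef_rot: [0.537, -0.458, 0.54, 0.459]
force: [0.5, -0.2, 1.5]
grip_width: 0.0395
```

```bash
python3 gate.py scene29
python3 - <<'E'
from m2 import *
print(O+F*.121+L*.0005)
E
python3 go.py .624 .1905 .19 82.8
```

```text
-0.07 53 [0.1218 0.1127]
-0.04 52 [0.1212 0.113 ]
0.06 49 [0.1143 0.1138]
red 121 [ 0.1249 -0.0043  0.1257] [[ 0.114  -0.0147  0.1114]
 [ 0.1322  0.0148  0.1316]]
[0.62390855 0.18933074]
t 44.8 tcp [0.6128 0.3283 0.2089] x [ 0.008  0.003 -1.   ] jaw yaw 80.8 q [ 0.42  0.39  1.22 -0.    1.52 -0.99] F [1.4 1.2 5.4] w 0.0397
k 0 rot [-2.   0.3  0.4]
k 180 rot [178.    0.6  -0.4]
lin cm [  1.85  -3.3  -13.43]
```

View pics/scene29c.png

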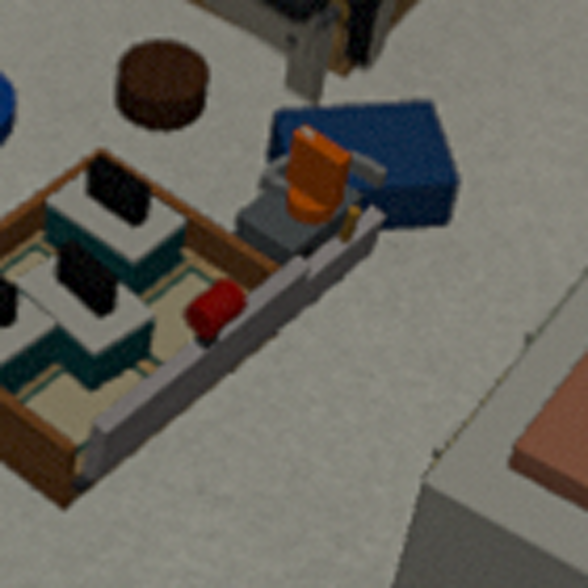

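>>> step_arm:
  linear:
    - [0,-0.9,-4.5]
    - [0,-1.8,-9]
    - [0,-2.7,-13.4]
    - [0,-3.3,-13.4]
    - [0,-3.3,-13.4]
  rot:
    - [-2,0,0]
    - [-2,0,0]
    - [-2,0,0]
    - [-2,0,0]
    - [-2,0,0]
  claw: [5,5,5,5,5]

```text
time: 45.25
tcp_pos: [0.6222, 0.1886, 0.1997]
eef_rot: [0.531, -0.467, 0.531, 0.467]
force: [-0.5, 1.1, 0.5]
grip_width: 0.0504
```

```bash
python3 go.py .6235 .1905 .108 82.8
```

```text
t 45.2 tcp [0.6222 0.1886 0.1997] x [ 0.  0. -1.] jaw yaw 82.6 q [ 0.22  0.28  1.37  0.    1.49 -1.23] F [-0.5  1.1  0.5] w 0.0504
k 0 rot [-0.2  0.   0. ]
k 180 rot [179.8   0.   -0. ]
lin cm [ 9.17 -0.1   0.2 ]
```

>>> step_arm:
  linear:
    - [3,-0.1,0.2]
    - [6,-0.1,0.2]
    - [9.2,-0.1,0.2]
    - [9.2,-0.1,0.2]
    - [9.2,-0.1,0.2]
  rot:
    - [0,0,0]
    - [0,0,0]
    - [0,0,0]
    - [0,0,0]
    - [0,0,0]
  claw: [5,5,5,5,5]

```text
time: 45.75
tcp_pos: [0.6221, 0.1928, 0.1074]
eef_rot: [0.53, -0.468, 0.531, 0.468]
force: [0.5, -0.2, 1.0]
grip_width: 0.0499
```

>>> step_arm:
  linear:
    - [0,0,0]
    - [0,0,0]
    - [0,0,0]
    - [0,0,0]
    - [0,0,0]
  rot:
    - [0,0,0]
    - [0,0,0]
    - [0,0,0]
    - [0,0,0]
    - [0,0,0]
  claw: [2,2,2,2,2]
  newtons: 20

```text
time: 46.25
tcp_pos: [0.624, 0.1904, 0.1099]
eef_rot: [0.531, -0.468, 0.53, 0.466]
force: [-1.0, -7.0, 5.7]
grip_width: 0.0298
```

```bash
python3 go.py .6235 .1905 .108 82.8
```

```text
t 46.2 tcp [0.624  0.1904 0.1099] x [ 0.003 -0.002 -1.   ] jaw yaw 82.7 q [ 0.22  0.35  1.46 -0.    1.33 -1.22] F [-1.  -7.   5.7] w 0.0298
k 0 rot [-0.1 -0.1  0.2]
k 180 rot [1.799e+02 3.000e-01 1.000e-01]
lin cm [0.19 0.05 0.01]
```

>>> step_arm:
  linear:
    - [0.2,-1.2,-0.1]
    - [0.6,-2.4,-0.1]
    - [1.2,-3.5,-0.1]
    - [1.95,-4.55,-0.1]
    - [2.85,-5.45,-0.1]
  rot:
    - [0,0,0]
    - [0,0,0]
    - [0,0,0]
    - [0,0,0]
    - [0,0,0]
  claw: [2,2,2,2,2]

```text
time: 46.75
tcp_pos: [0.6792, 0.1833, 0.082]
eef_rot: [0.532, -0.469, 0.529, 0.466]
force: [-0.9, -2.6, 5.2]
grip_width: 0.0298
```

>>> step_arm:
  linear:
    - [1,-0.75,0]
    - [2.1,-1.4,0]
    - [3.1,-1.75,0]
    - [3.75,-1.9,0]
    - [4.3,-1.95,0]
  rot:
    - [0,0,0]
    - [0,0,0]
    - [0,0,0]
    - [0,0,0]
    - [0,0,0]
  claw: [2,2,2,2,2]

```text
time: 47.25
tcp_pos: [0.6994, 0.1807, 0.039]
eef_rot: [0.532, -0.469, 0.529, 0.466]
force: [6.3, -3.9, 4.6]
grip_width: 0.0299
```

```bash
python3 go.py .6990 .1800 .043 82.8
```

```text
t 47.2 tcp [0.6994 0.1807 0.039 ] x [ 0.007 -0.    -1.   ] jaw yaw 82.7 q [ 0.18  0.59  1.27 -0.    1.27 -1.26] F [ 6.3 -3.9  4.6] w 0.0299
k 0 rot [-0.1  0.   0.4]
k 180 rot [ 1.799e+02  6.000e-01 -1.000e-01]
lin cm [-0.4   0.03 -0.07]
```

>>> step_arm:
  linear:
    - [0.4,0,0]
    - [0.8,0,0]
    - [0.8,0,0]
    - [0.8,0,0]
    - [0.8,0,0]
  rot:
    - [0,0,0]
    - [0,0,0]
    - [0,0,0]
    - [0,0,0]
    - [0,0,0]
  claw: [2,2,2,2,2]

```text
time: 47.75
tcp_pos: [0.7005, 0.1806, 0.0345]
eef_rot: [0.533, -0.47, 0.528, 0.465]
force: [-1.6, -6.2, 17.4]
grip_width: 0.0297
```

>>> step_arm:
  linear:
    - [-0.6,0,0]
    - [-0.6,0,0]
    - [-0.6,0,0]
    - [-5,0,0]
    - [-10,0,0]
  rot:
    - [0,0,0]
    - [0,0,0]
    - [0,0,0]
    - [0,0,0]
    - [0,0,0]
  claw: [5,5,5,5,5]

```text
time: 48.25
tcp_pos: [0.6929, 0.1811, 0.1243]
eef_rot: [0.528, -0.466, 0.533, 0.469]
force: [1.5, 0.6, -0.1]
grip_width: 0.0499
```

```bash
python3 gate.py scene30
python3 - <<'E'
from h import *; from look import boxes
d=load("pics/scene30.npz"); boxes(d,.42,.64,.1,.32,.03)
E
python3 go.py .5378 .187 .2 78
```

```text
-0.07 82 [2.3494 0.026 ]
-0.04 81 [2.2864 0.0288]
lid [351 191  33  22] [0.5115 0.2605] [75.8 53.  -7. ] bar 170 [0.5244 0.2247] [ 93.7  43.  -68.7]
lid [320 211  57  26] [0.5203 0.1641] [136.   79.4  49.1] bar 229 [0.5183 0.164 ] [92.3 40.6 43.7]
t 48.3 tcp [0.6989 0.1823 0.1384] x [ 0.008  0.002 -1.   ] jaw yaw 82.8 q [ 0.18  0.5   1.21  0.    1.42 -1.26] F [2.7 1.1 8.2] w 0.0499
k 0 rot [4.8 0.2 0.5]
k 180 rot [-175.2   -0.7    0.3]
lin cm [-6.3  15.99 -1.53]Traceback (most recent call last):
  File "gate.py", line 7, in <module>
    q=T[m]; print(b0,len(q),np.polyfit(q[:,2],q[:,0],1).round(4))
                            ~~~~~~~~~~^^^^^^^^^^^^^^^^^
    raise TypeError("expected non-empty vector for x")
TypeError: expected non-empty vector for x
```

View pics/scene30c.png

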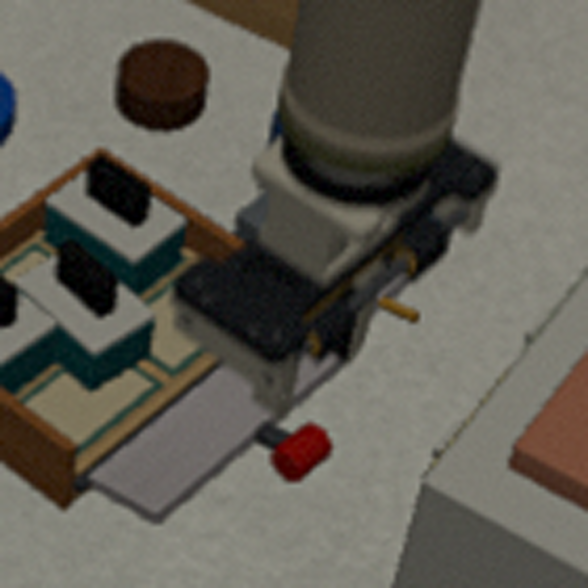

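Run:
```python
from h import *; from look import boxes
d=snap("top","top31"); boxes(d,.42,.64,.1,.32,.03); crop(d,"a20",170,160,330,310,4)
```

```text
(no output)
```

View pics/a20.png

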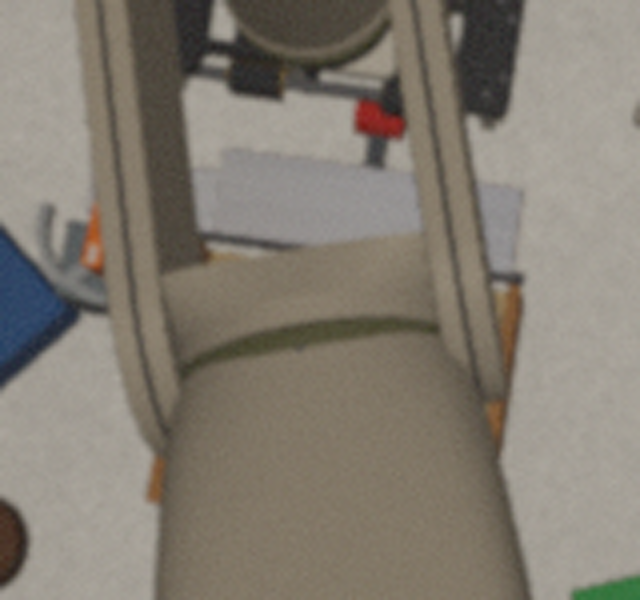

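>>> step_arm:
  linear:
    - [-4,0,0]
    - [-6.3,4,-0.5]
    - [-6.3,8.5,-0.8]
    - [-6.3,12.5,-1.2]
    - [-6.3,16,-1.5]
  rot:
    - [2,0,0]
    - [5,0,0]
    - [5,0,0]
    - [5,0,0]
    - [5,0,0]
  claw: [4,4,4,4,4]

```text
time: 48.85
tcp_pos: [0.5334, 0.1868, 0.1905]
eef_rot: [0.55, -0.444, 0.55, 0.444]
force: [-0.2, 0.9, 0.2]
grip_width: 0.04
```

>>> step_arm:
  linear:
    - [0,0,0]
    - [0,0,0]
    - [0,0,0]
    - [0,0,0]
    - [0,0,0]
  rot:
    - [0,0,0]
    - [0,0,0]
    - [0,0,0]
    - [0,0,0]
    - [0,0,0]
  claw: [4,4,4,4,4]

```text
time: 49.35
tcp_pos: [0.5362, 0.1865, 0.1911]
eef_rot: [0.55, -0.444, 0.55, 0.444]
force: [0.5, -0.1, 0.1]
grip_width: 0.04
```

```bash
python3 - <<'E'
from h import *; from look import boxes
d=snap("top","top32"); boxes(d,.42,.64,.1,.32,.03)
d=snap("scene","scene32"); crop(d,"a21",300,150,440,290,4.2)
from seg import rect
P=cloud(d); 
V=cv2.cvtColor(d["frame"],cv2.COLOR_BGR2HSV)[...,2]
b=(P[...,2]>.088)&(P[...,2]<.106)&(V<70)&(P[...,0]>.44)&(P[...,0]<.6)&(P[...,1]>.1)&(P[...,1]<.3)
n,l,st,_=cv2.connectedComponentsWithStats(b.astype(np.uint8))
for i in range(1,n):
    if st[i,4]>40: r=rect(P[l==i]); print(st[i],r[0].round(4),np.round(r[1:],1))
E
python3 go.py .5378 .187 .087 78
```

```text
lid [215 256  25  27] [0.5021 0.2606] [57.3 50.7 -6.8] bar 113 [0.5079 0.2595] [37.2 15.1 -8.3]
[360 187  16  13 112] [0.5108 0.2607] [44.6 19.1 -8.4]
[353 207  15  15 114] [0.5372 0.1874] [ 44.9  17.3 -18. ]
[329 210  15  14 115] [0.4954 0.1426] [44.3 15.4 -7.6]
t 49.5 tcp [0.5359 0.1865 0.191 ] x [-0. -0. -1.] jaw yaw 77.8 q [ 0.24  0.06  1.63  0.    1.45 -1.11] F [ 0.3 -0.5 -1.3] w 0.0400
k 0 rot [-0.2 -0.  -0. ]
k 180 rot [179.8  -0.    0. ]
lin cm [10.4  -0.17  0.09]
```

View pics/a21.png

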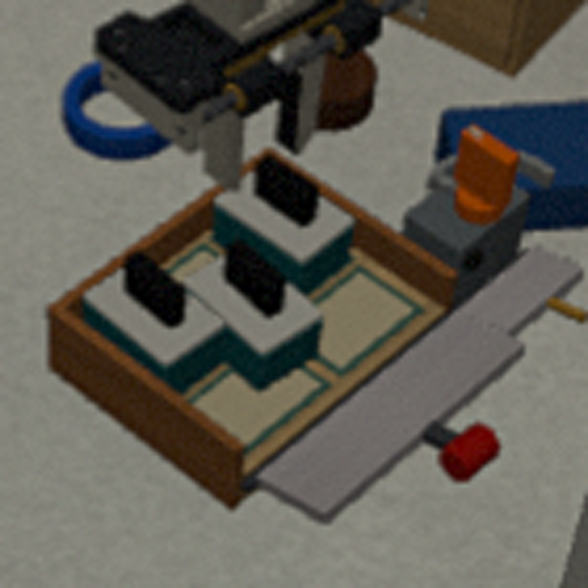

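>>> step_arm:
  linear:
    - [3,-0.15,0.1]
    - [6,-0.15,0.1]
    - [9,-0.15,0.1]
    - [10.4,-0.15,0.1]
    - [10.4,-0.15,0.1]
  rot:
    - [0.5,0,0]
    - [0.5,0,0]
    - [0.5,0,0]
    - [0.5,0,0]
    - [0.5,0,0]
  claw: [3,3,3,3,3]

```text
time: 49.95
tcp_pos: [0.5353, 0.1868, 0.0846]
eef_rot: [0.551, -0.441, 0.554, 0.442]
force: [-0.9, 0.5, 0.7]
grip_width: 0.03
```

>>> step_arm:
  linear:
    - [0,0,0]
    - [0,0,0]
    - [0,0,0]
    - [0,0,0]
    - [0,0,0]
  rot:
    - [0,0,0]
    - [0,0,0]
    - [0,0,0]
    - [0,0,0]
    - [0,0,0]
  claw: [0.5,0.5,0.5,0.5,0.5]
  newtons: 35

```text
time: 50.45
tcp_pos: [0.5385, 0.1878, 0.0891]
eef_rot: [0.553, -0.442, 0.551, 0.441]
force: [0.6, -0.0, 7.1]
grip_width: 0.0134
```

>>> step_arm:
  linear:
    - [-2,0,0]
    - [-5,0,0]
    - [-8,0,0]
    - [-8,0,0]
    - [-8,0,0]
  rot:
    - [0,0,0]
    - [0,0,0]
    - [0,0,0]
    - [0,0,0]
    - [0,0,0]
  claw: [0.5,0.5,0.5,0.5,0.5]

```text
time: 50.95
tcp_pos: [0.5375, 0.1874, 0.1677]
eef_rot: [0.553, -0.442, 0.552, 0.441]
force: [-0.2, -0.6, -1.0]
grip_width: 0.0134
```

```bash
python3 go.py .5038 .2035 .165 82.8
```

```text
t 51.0 tcp [0.5375 0.1874 0.1677] x [ 0.002  0.    -1.   ] jaw yaw 77.3 q [ 0.25  0.08  1.65 -0.    1.4  -1.1 ] F [-0.2 -0.6 -1. ] w 0.0134
k 0 rot [-5.5  0.   0.1]
k 180 rot [ 1.745e+02  1.000e-01 -1.000e-01]
lin cm [0.27 3.65 0.83]
```

>>> step_arm:
  linear:
    - [0,1.8,0.4]
    - [0,3.6,0.8]
    - [0,3.6,0.8]
    - [0,3.6,0.8]
    - [0,3.6,0.8]
  rot:
    - [-3,0,0]
    - [-5.5,0,0]
    - [-5.5,0,0]
    - [-5.5,0,0]
    - [-5.5,0,0]
  claw: [0.5,0.5,0.5,0.5,0.5]

```text
time: 51.45
tcp_pos: [0.5039, 0.2026, 0.1664]
eef_rot: [0.53, -0.467, 0.531, 0.467]
force: [0.1, -0.4, -0.2]
grip_width: 0.0138
```

>>> step_arm:
  linear:
    - [2,0,0]
    - [4,0,0]
    - [4,0,0]
    - [4,0,0]
    - [4,0,0]
  rot:
    - [0,0,0]
    - [0,0,0]
    - [0,0,0]
    - [0,0,0]
    - [0,0,0]
  claw: [0.5,0.5,0.5,0.5,0.5]

```text
time: 51.95
tcp_pos: [0.5046, 0.203, 0.1283]
eef_rot: [0.531, -0.468, 0.53, 0.467]
force: [0.7, 1.4, -1.0]
grip_width: 0.0138
```

```bash
python3 go.py .5038 .2035 .089 82.8
python3 - <<'E'
from h import *
d=snap("scene","scene33"); crop(d,"a22",300,150,440,290,4.2)
E
```

```text
t 52.0 tcp [0.5046 0.203  0.1283] x [ 0.001  0.    -1.   ] jaw yaw 82.8 q [ 0.29  0.05  1.76 -0.    1.33 -1.16] F [ 0.7  1.4 -1. ] w 0.0138
k 0 rot [-0.   0.   0.1]
k 180 rot [ 1.8e+02  1.0e-01 -1.0e-01]
lin cm [3.93 0.09 0.03]
```

View pics/a22.png

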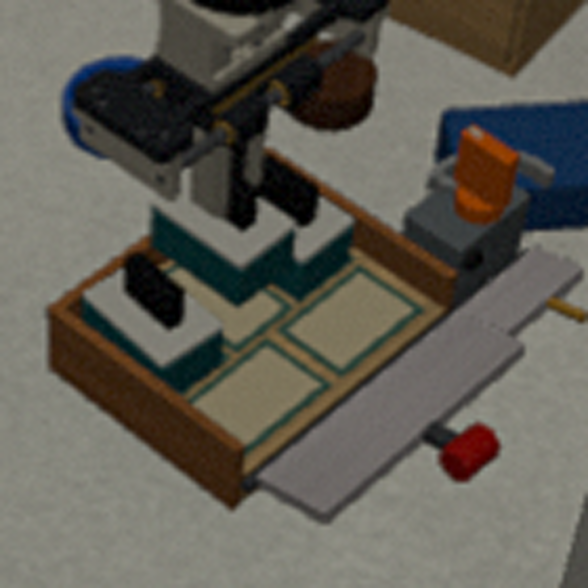

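>>> step_arm:
  linear:
    - [1.3,0,0]
    - [2.6,0,0]
    - [3.5,0,0]
    - [4,0,0]
    - [4,0,0]
  rot:
    - [0,0,0]
    - [0,0,0]
    - [0,0,0]
    - [0,0,0]
    - [0,0,0]
  claw: [0.5,0.5,0.5,0.5,0.5]

```text
time: 52.5
tcp_pos: [0.5035, 0.203, 0.0885]
eef_rot: [0.53, -0.468, 0.531, 0.468]
force: [-10.9, -3.1, 19.2]
grip_width: 0.0137
```

```bash
python3 go.py .5038 .2035 .089 82.8
```

```text
t 52.5 tcp [0.5035 0.203  0.0885] x [-0.001 -0.    -1.   ] jaw yaw 82.8 q [ 0.29  0.09  1.79 -0.    1.26 -1.16] F [-10.9  -3.1  19.2] w 0.0137
k 0 rot [ 0. -0. -0.]
k 180 rot [-1.8e+02  1.0e-01 -0.0e+00]
lin cm [-0.05 -0.03  0.05]
```

Contact. I'll release, lift, and move aside so the top camera can see.

>>> step_arm:
  linear:
    - [-0.2,0,0]
    - [-0.2,0,0]
    - [-0.2,0,0]
    - [-5,0,0]
    - [-11,0,0]
  rot:
    - [0,0,0]
    - [0,0,0]
    - [0,0,0]
    - [0,0,0]
    - [0,0,0]
  claw: [3,3,3,3,4]

```text
time: 53.0
tcp_pos: [0.5017, 0.2024, 0.1854]
eef_rot: [0.529, -0.467, 0.532, 0.468]
force: [2.6, -0.2, 0.7]
grip_width: 0.0343
```

>>> step_arm:
  linear:
    - [0,1,-5]
    - [0,3,-10]
    - [0,5,-15]
    - [0,7,-20]
    - [0,8,-24]
  rot:
    - [0,0,0]
    - [0,0,0]
    - [0,0,0]
    - [0,0,0]
    - [0,0,0]
  claw: [5,5,5,5,5]

```text
time: 53.5
tcp_pos: [0.3943, -0.0227, 0.1866]
eef_rot: [0.53, -0.468, 0.53, 0.468]
force: [0.4, 0.1, 0.4]
grip_width: 0.0501
```

```bash
python3 - <<'E'
from h import *; from look import boxes
d=snap("top","top34"); boxes(d,.42,.64,.1,.32,.03); crop(d,"a23",170,160,330,310,4)
E
python3 go.py .6990 .1795 .2 82.8
```

```text
lid [202 216  15  23] [0.6013 0.3048] [52.2 25.7 -8.3] bar 62 [0.6006 0.3179] [50.1  9.7 -6.5]
lid [215 249  26  34] [0.5108 0.2592] [74.5 51.1 -6.9] bar 128 [0.5109 0.2595] [42.8 14.5 -6.8]
lid [239 253  26  34] [0.5021 0.2016] [74.8 50.2 -7.4] bar 129 [0.5019 0.2017] [43.4 14.4 -6.4]
lid [263 255  29  36] [0.4965 0.1427] [ 74.7  50.3 -12.5] bar 122 [0.4962 0.1427] [ 42.9  14.2 -13.3]
t 53.5 tcp [ 0.3922 -0.0291  0.1865] x [-0.002 -0.004 -1.   ] jaw yaw 82.6 q [-0.2  -0.44  2.08 -0.    1.5  -1.64] F [ 1.  -4.5  0. ] w 0.0501
k 0 rot [-0.2 -0.2 -0.1]
k 180 rot [ 1.798e+02 -1.000e-01  4.000e-01]
lin cm [ -1.5  -27.73  24.64]
```

View pics/a23.png

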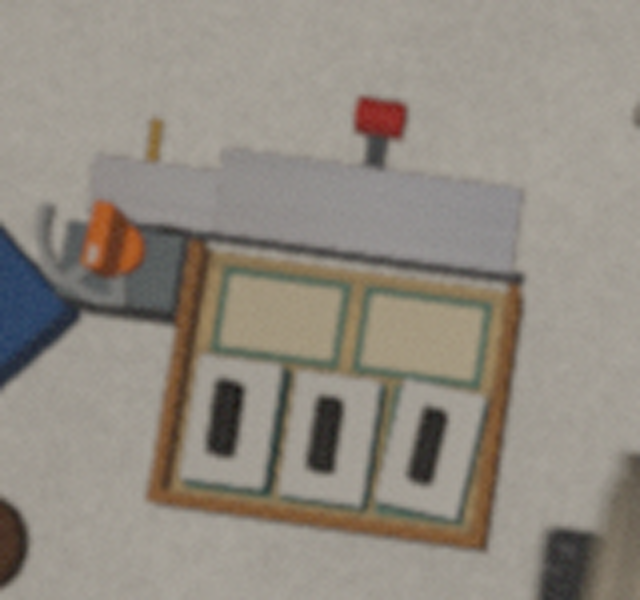

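```bash
python3 go.py .498 .144 .17 77
```

```text
t 53.5 tcp [ 0.3922 -0.0291  0.1865] x [-0.002 -0.004 -1.   ] jaw yaw 82.6 q [-0.2  -0.44  2.08 -0.    1.5  -1.64] F [ 1.  -4.5  0. ] w 0.0501
k 0 rot [ 5.6 -0.2 -0.1]
k 180 rot [-1.744e+02  1.000e-01 -4.000e-01]
lin cm [ 1.56 -8.26 18.54]
```

>>> step_arm:
  linear:
    - [0,-2,4.5]
    - [0,-4,9]
    - [0,-6,13.5]
    - [0,-8.2,18.3]
    - [1.5,-8.2,18.3]
  rot:
    - [2,0,0]
    - [5.5,0,0]
    - [5.5,0,0]
    - [5.5,0,0]
    - [5.5,0,0]
  claw: [3,3,3,3,3]

```text
time: 54.05
tcp_pos: [0.5028, 0.1541, 0.1729]
eef_rot: [0.553, -0.443, 0.55, 0.442]
force: [-1.4, -0.5, -0.9]
grip_width: 0.03
```

>>> step_arm:
  linear:
    - [0,0,0]
    - [0,0,0]
    - [0,0,0]
    - [0,0,0]
    - [0,0,0]
  rot:
    - [0,0,0]
    - [0,0,0]
    - [0,0,0]
    - [0,0,0]
    - [0,0,0]
  claw: [3,3,3,3,3]

```text
time: 54.55
tcp_pos: [0.5002, 0.1489, 0.173]
eef_rot: [0.553, -0.442, 0.552, 0.441]
force: [-0.3, 0.2, 0.7]
grip_width: 0.0302
```

```bash
python3 go.py .498 .144 .087 77
```

```text
t 54.5 tcp [0.5002 0.1489 0.173 ] x [ 0.001  0.    -1.   ] jaw yaw 77.2 q [ 0.19 -0.05  1.78 -0.    1.41 -1.16] F [-0.3  0.2  0.7] w 0.0302
k 0 rot [0.2 0.  0.1]
k 180 rot [-1.798e+02 -1.000e-01  0.000e+00]
lin cm [ 8.6   0.12 -0.53]
```

>>> step_arm:
  linear:
    - [0,0.1,-0.5]
    - [3,0.1,-0.5]
    - [6,0.1,-0.5]
    - [8.6,0.1,-0.5]
    - [8.6,0.1,-0.5]
  rot:
    - [0,0,0]
    - [0,0,0]
    - [0,0,0]
    - [0,0,0]
    - [0,0,0]
  claw: [3,3,3,3,3]

```text
time: 55.05
tcp_pos: [0.496, 0.1441, 0.0833]
eef_rot: [0.551, -0.441, 0.554, 0.442]
force: [-0.9, -0.8, -0.2]
grip_width: 0.0298
```

>>> step_arm:
  linear:
    - [0,0,0]
    - [0,0,0]
    - [0,0,0]
    - [0,0,0]
    - [0,0,0]
  rot:
    - [0,0,0]
    - [0,0,0]
    - [0,0,0]
    - [0,0,0]
    - [0,0,0]
  claw: [0.5,0.5,0.5,0.5,0.5]

```text
time: 55.55
tcp_pos: [0.4985, 0.145, 0.0871]
eef_rot: [0.553, -0.442, 0.552, 0.441]
force: [-1.3, -0.4, 4.7]
grip_width: 0.0136
```

```bash
python3 go.py .4980 .148 .107 82.8
```

```text
t 55.5 tcp [0.4985 0.145  0.0871] x [ 0.001  0.    -1.   ] jaw yaw 77.3 q [ 0.18  0.03  1.86 -0.    1.25 -1.16] F [-1.3 -0.4  4.7] w 0.0136
k 0 rot [-5.5  0.   0.1]
k 180 rot [ 1.745e+02  1.000e-01 -0.000e+00]
lin cm [-1.99  0.11  0.29]
```

>>> step_arm:
  linear:
    - [-1,0,0]
    - [-2,0,0]
    - [-2,0.1,0.3]
    - [-2,0.1,0.3]
    - [-2,0.1,0.3]
  rot:
    - [0,0,0]
    - [0,0,0]
    - [-3,0,0]
    - [-5.5,0,0]
    - [-5.5,0,0]
  claw: [0.5,0.5,0.5,0.5,0.5]

```text
time: 56.05
tcp_pos: [0.4979, 0.1483, 0.107]
eef_rot: [0.53, -0.468, 0.53, 0.468]
force: [0.1, -0.1, -1.7]
grip_width: 0.014
```

```bash
python3 go.py .4980 .148 .087 82.8
```

```text
t 56.0 tcp [0.4979 0.1483 0.107 ] x [ 0.001  0.    -1.   ] jaw yaw 82.8 q [ 0.19  0.01  1.85  0.    1.29 -1.26] F [ 0.1 -0.1 -1.7] w 0.0140
k 0 rot [0. 0. 0.]
k 180 rot [-1.8e+02 -1.0e-01  0.0e+00]
lin cm [ 2.   -0.02 -0.03]
```

>>> step_arm:
  linear:
    - [0.7,0,0]
    - [1.4,0,0]
    - [2.1,0,0]
    - [2.1,0,0]
    - [2.1,0,0]
  rot:
    - [0,0,0]
    - [0,0,0]
    - [0,0,0]
    - [0,0,0]
    - [0,0,0]
  claw: [0.5,0.5,0.5,0.5,0.5]

```text
time: 56.55
tcp_pos: [0.4983, 0.1479, 0.0859]
eef_rot: [0.531, -0.468, 0.53, 0.467]
force: [-2.2, -2.1, 8.5]
grip_width: 0.0139
```

>>> step_arm:
  linear:
    - [-0.1,0,0]
    - [-0.1,0,0]
    - [-0.1,0,0]
    - [-5,0,0]
    - [-11,0,0]
  rot:
    - [0,0,0]
    - [0,0,0]
    - [0,0,0]
    - [0,0,0]
    - [0,0,0]
  claw: [3,3,3,3,4]

```text
time: 57.05
tcp_pos: [0.4956, 0.1477, 0.1838]
eef_rot: [0.529, -0.467, 0.532, 0.469]
force: [0.7, 0.0, -0.2]
grip_width: 0.034
```

>>> step_arm:
  linear:
    - [0,1,-5]
    - [0,3,-10]
    - [0,5,-15]
    - [0,6,-18]
    - [0,6,-18]
  rot:
    - [0,0,0]
    - [0,0,0]
    - [0,0,0]
    - [0,0,0]
    - [0,0,0]
  claw: [5,5,5,5,5]

```text
time: 57.55
tcp_pos: [0.4138, -0.0263, 0.1849]
eef_rot: [0.531, -0.467, 0.532, 0.466]
force: [1.1, 0.0, 0.1]
grip_width: 0.0498
```

```bash
python3 - <<'E'
from h import *; from look import boxes
d=snap("top","top35"); boxes(d,.42,.64,.1,.32,.03); crop(d,"a24",170,160,330,310,4)
E
python3 go.py .6990 .1795 .2 82.8
```

```text
lid [202 216  15  23] [0.6014 0.3052] [52.4 26.7 -8.7] bar 59 [0.5996 0.3176] [48.3  9.4 -4.3]
lid [215 249  26  34] [0.5108 0.2598] [75.  50.9 -7.4] bar 127 [0.5107 0.2595] [42.4 14.6 -6.1]
lid [239 253  26  34] [0.5019 0.2016] [74.9 49.8 -7.6] bar 125 [0.502 0.202] [43.6 15.1 -7.1]
lid [263 256  26  34] [0.4953 0.1468] [74.4 50.1 -7.3] bar 126 [0.4952 0.1466] [43.5 14.5 -6.2]
t 57.6 tcp [ 0.4149 -0.0247  0.1851] x [ 0.001 -0.    -1.   ] jaw yaw 82.6 q [-0.18 -0.37  2.03 -0.    1.48 -1.62] F [-0.1  0.3  0.3] w 0.0500
k 0 rot [-0.2 -0.   0. ]
k 180 rot [179.8   0.    0. ]
lin cm [ -1.48 -25.53  23.93]
```

View pics/a24.png

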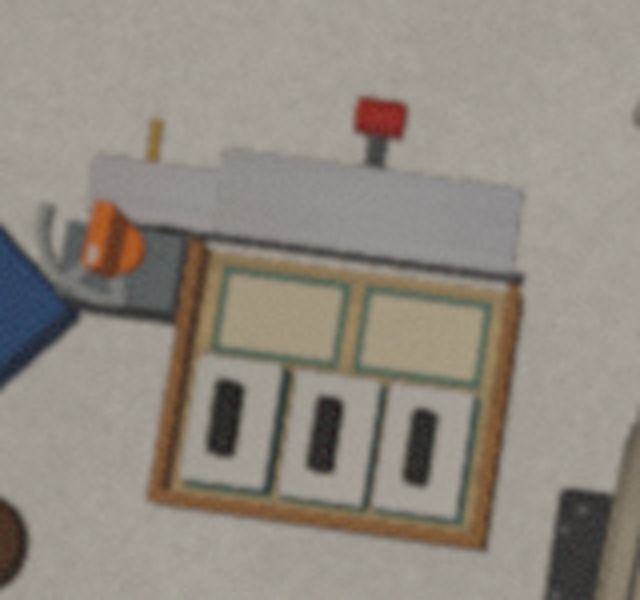

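>>> step_arm:
  linear:
    - [-1,-3.4,3.2]
    - [-1.5,-6.8,6.4]
    - [-1.5,-10.2,9.6]
    - [-1.5,-13.6,12.8]
    - [-1.5,-17,16]
  rot:
    - [0,0,0]
    - [0,0,0]
    - [0,0,0]
    - [0,0,0]
    - [0,0,0]
  claw: [5,5,5,5,5]

```text
time: 58.1
tcp_pos: [0.6057, 0.1176, 0.1993]
eef_rot: [0.53, -0.468, 0.53, 0.468]
force: [1.0, -0.3, 0.4]
grip_width: 0.0501
```

>>> step_arm:
  linear:
    - [0,-3.4,3.2]
    - [0,-6.8,6.4]
    - [0,-8.5,7.9]
    - [0,-8.5,7.9]
    - [0,-8.5,7.9]
  rot:
    - [0,0,0]
    - [0,0,0]
    - [0,0,0]
    - [0,0,0]
    - [0,0,0]
  claw: [5,5,5,5,5]

```text
time: 58.6
tcp_pos: [0.698, 0.1837, 0.1985]
eef_rot: [0.529, -0.468, 0.531, 0.468]
force: [-0.3, -0.2, 0.1]
grip_width: 0.0499
```

```bash
python3 go.py .6990 .1800 .044 82.8
```

```text
t 58.6 tcp [0.698  0.1837 0.1985] x [-0.002 -0.    -1.   ] jaw yaw 82.9 q [ 0.19  0.48  1.13  0.    1.54 -1.26] F [-0.3 -0.2  0.1] w 0.0499
k 0 rot [ 0.1 -0.  -0.1]
k 180 rot [-179.9    0.2   -0. ]
lin cm [15.45 -0.17 -0.35]
```

>>> step_arm:
  linear:
    - [4,-0.1,-0.2]
    - [8,-0.1,-0.2]
    - [12,-0.1,-0.2]
    - [15.4,-0.1,-0.2]
    - [15.4,-0.1,-0.2]
  rot:
    - [0,0,0]
    - [0,0,0]
    - [0,0,0]
    - [0,0,0]
    - [0,0,0]
  claw: [5,5,5,5,5]

```text
time: 59.1
tcp_pos: [0.6937, 0.1789, 0.0393]
eef_rot: [0.527, -0.465, 0.534, 0.47]
force: [-1.5, -0.1, -2.0]
grip_width: 0.05
```

>>> step_arm:
  linear:
    - [0,0,0]
    - [0,0,0]
    - [0,0,0]
    - [0,0,0]
    - [0,0,0]
  rot:
    - [0,0,0]
    - [0,0,0]
    - [0,0,0]
    - [0,0,0]
    - [0,0,0]
  claw: [5,5,2,2,2]
  newtons: 20

```text
time: 59.6
tcp_pos: [0.6999, 0.1802, 0.0476]
eef_rot: [0.531, -0.468, 0.53, 0.467]
force: [-0.6, -0.3, 0.7]
grip_width: 0.0307
```

```bash
python3 go.py .6990 .1800 .044 82.8
```

```text
t 59.6 tcp [0.6999 0.1802 0.0476] x [ 0.002  0.    -1.   ] jaw yaw 82.8 q [ 0.18  0.59  1.26 -0.    1.29 -1.26] F [-0.6 -0.3  0.7] w 0.0307
k 0 rot [-0.   0.   0.1]
k 180 rot [180.    0.2  -0. ]
lin cm [ 0.36  0.09 -0.03]
```

>>> step_arm:
  linear:
    - [0,0,0]
    - [-0.8,0.2,0]
    - [-1.6,0.55,0]
    - [-2.4,0.9,0]
    - [-3.1,1.4,0]
  rot:
    - [0,0,0]
    - [0,0,0]
    - [0,0,0]
    - [0,0,0]
    - [0,0,0]
  claw: [2,2,2,2,2]

```text
time: 60.1
tcp_pos: [0.6847, 0.1824, 0.0771]
eef_rot: [0.53, -0.467, 0.53, 0.468]
force: [2.5, 4.5, -4.9]
grip_width: 0.0297
```

>>> step_arm:
  linear:
    - [-0.65,0.5,0]
    - [-1.25,1.1,0]
    - [-1.8,1.75,0]
    - [-2.3,2.45,0]
    - [-2.7,3.2,0]
  rot:
    - [0,0,0]
    - [0,0,0]
    - [0,0,0]
    - [0,0,0]
    - [0,0,0]
  claw: [2,2,2,2,2]

```text
time: 60.6
tcp_pos: [0.653, 0.1865, 0.1043]
eef_rot: [0.531, -0.467, 0.53, 0.468]
force: [2.9, 5.1, -5.0]
grip_width: 0.0301
```

>>> step_arm:
  linear:
    - [-0.3,0.8,0]
    - [-0.55,1.6,0]
    - [-0.7,2.4,0]
    - [-0.75,2.9,0]
    - [-0.75,3.3,0]
  rot:
    - [0,0,0]
    - [0,0,0]
    - [0,0,0]
    - [0,0,0]
    - [0,0,0]
  claw: [2,2,2,2,2]

```text
time: 61.1
tcp_pos: [0.6215, 0.1905, 0.1132]
eef_rot: [0.531, -0.468, 0.529, 0.467]
force: [5.1, 3.9, 0.6]
grip_width: 0.0296
```

```bash
python3 go.py .6262 .1870 .108 82.8; python3 gate.py scene36
```

```text
t 61.1 tcp [0.6215 0.1905 0.1132] x [ 0.003  0.001 -1.   ] jaw yaw 82.8 q [ 0.22  0.34  1.46  0.    1.34 -1.23] F [5.1 3.9 0.6] w 0.0296
k 0 rot [0.  0.1 0.2]
k 180 rot [-1.8e+02 -3.0e-01  1.0e-01]
lin cm [ 0.52 -0.51 -0.29]
-0.07 48 [0.176  0.1113]
-0.04 48 [0.162  0.1122]
0.06 39 [0.162  0.1124]
red 119 [ 0.1312 -0.0021  0.1261] [[ 0.1203 -0.0367  0.1115]
 [ 0.1495  0.0164  0.2843]]
```

View pics/scene36c.png

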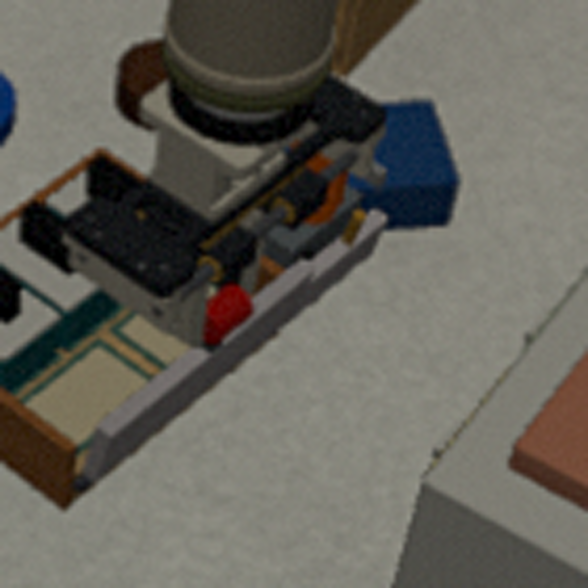

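Gate is at about 0.16. I'll push another centimetre, up to the buffer.

>>> step_arm:
  linear:
    - [0,0.4,0]
    - [0,0.8,0]
    - [0,1.1,0]
    - [0,1.1,0]
    - [0,1.1,0]
  rot:
    - [0,0,0]
    - [0,0,0]
    - [0,0,0]
    - [0,0,0]
    - [0,0,0]
  claw: [2,2,2,2,2]

```text
time: 61.65
tcp_pos: [0.611, 0.1919, 0.1134]
eef_rot: [0.532, -0.468, 0.529, 0.467]
force: [3.6, 3.9, 1.4]
grip_width: 0.0299
```

```bash
python3 go.py .6262 .1870 .108 82.8; python3 gate.py scene37
```

```text
t 61.6 tcp [0.611  0.1919 0.1134] x [ 0.003  0.001 -1.   ] jaw yaw 82.8 q [ 0.22  0.31  1.49  0.    1.33 -1.22] F [3.6 3.9 1.4] w 0.0299
k 0 rot [0.  0.1 0.2]
k 180 rot [-1.8e+02 -3.0e-01  1.0e-01]
lin cm [ 0.55 -1.56 -0.29]
-0.07 64 [0.0656 0.1148]
-0.04 61 [0.0477 0.1159]
0.06 52 [0.0604 0.1157]
red 120 [ 0.1213 -0.002   0.1274] [[ 0.1069 -0.0327  0.1127]
 [ 0.1308  0.0152  0.2865]]
```

Gate is at about 0.06, pressed into the buffer. I'll release it and move to the cam.

>>> step_arm:
  linear:
    - [0,0,0]
    - [0,0,0]
    - [0,0,0]
    - [-4,0,0]
    - [-9,0,0]
  rot:
    - [0,0,0]
    - [0,0,0]
    - [0,0,0]
    - [0,0,0]
    - [0,0,0]
  claw: [5,5,5,5,5]

```text
time: 62.2
tcp_pos: [0.6072, 0.1905, 0.1986]
eef_rot: [0.528, -0.466, 0.533, 0.469]
force: [1.4, 0.1, 0.5]
grip_width: 0.0499
```

```bash
python3 gate.py scene38; python3 go.py .6095 .328 .20 82
```

```text
-0.07 58 [0.1059 0.114 ]
-0.04 57 [0.1038 0.1142]
0.06 46 [0.103  0.1146]
red 119 [ 0.1249 -0.0036  0.1258] [[ 0.1154 -0.0153  0.1112]
 [ 0.1325  0.0131  0.1317]]
t 62.2 tcp [0.6123 0.1917 0.2119] x [ 0.008  0.002 -1.   ] jaw yaw 82.8 q [ 0.22  0.24  1.4  -0.    1.5  -1.22] F [3.  1.4 7.2] w 0.0500
k 0 rot [0.8 0.2 0.5]
k 180 rot [-179.2   -0.7    0.2]
lin cm [ 1.21  2.   13.49]
```

>>> step_arm:
  linear:
    - [0,0.8,4.5]
    - [0,1.6,9]
    - [0,2,13.4]
    - [0,2,13.4]
    - [0,2,13.4]
  rot:
    - [1,0,0]
    - [1,0,0]
    - [1,0,0]
    - [1,0,0]
    - [1,0,0]
  claw: [4,4,4,4,4]

```text
time: 62.75
tcp_pos: [0.6064, 0.3275, 0.2009]
eef_rot: [0.534, -0.464, 0.534, 0.463]
force: [1.1, -0.5, -0.6]
grip_width: 0.0397
```

>>> step_arm:
  linear:
    - [0,0,0]
    - [0,0,0]
    - [0,0,0]
    - [0,0,0]
    - [0,0,0]
  rot:
    - [0,0,0]
    - [0,0,0]
    - [0,0,0]
    - [0,0,0]
    - [0,0,0]
  claw: [4,4,4,4,4]

```text
time: 63.25
tcp_pos: [0.6071, 0.3263, 0.2019]
eef_rot: [0.535, -0.463, 0.535, 0.463]
force: [1.2, 0.4, 0.1]
grip_width: 0.0402
```

```bash
python3 go.py .6097 .328 .119 81.5
```

```text
t 63.2 tcp [0.6071 0.3263 0.2019] x [ 0.  0. -1.] jaw yaw 81.7 q [ 0.42  0.38  1.24  0.    1.52 -1.01] F [1.2 0.4 0.1] w 0.0402
k 0 rot [0.2 0.  0. ]
k 180 rot [-179.8   -0.     0. ]
lin cm [ 8.29 -0.23  0.21]
```

>>> step_arm:
  linear:
    - [3,-0.2,0.2]
    - [6,-0.2,0.2]
    - [8.2,-0.2,0.2]
    - [8.2,-0.2,0.2]
    - [8.2,-0.2,0.2]
  rot:
    - [0,0,0]
    - [0,0,0]
    - [0,0,0]
    - [0,0,0]
    - [0,0,0]
  claw: [4,4,4,4,4]

```text
time: 63.75
tcp_pos: [0.609, 0.3283, 0.1198]
eef_rot: [0.534, -0.463, 0.535, 0.463]
force: [0.5, -1.3, 0.9]
grip_width: 0.0399
```

>>> step_arm:
  linear:
    - [0,0,0]
    - [0,0,0]
    - [0,0,0]
    - [0,0,0]
    - [0,0,0]
  rot:
    - [0,0,0]
    - [0,0,0]
    - [0,0,0]
    - [0,0,0]
    - [0,0,0]
  claw: [0.4,0.4,0.4,0.4,0.4]
  newtons: 40

```text
time: 64.25
tcp_pos: [0.6095, 0.3283, 0.1205]
eef_rot: [0.535, -0.463, 0.534, 0.463]
force: [-1.4, -1.6, 4.6]
grip_width: 0.0114
```

>>> step_arm:
  linear:
    - [0,0,0]
    - [0,0,0]
    - [0,0,0]
    - [0,0,0]
    - [0,0,0]
  rot:
    - [7,0,0]
    - [14,0,0]
    - [21,0,0]
    - [28,0,0]
    - [35,0,0]
  claw: [0.4,0.4,0.4,0.4,0.4]

```text
time: 64.75
tcp_pos: [0.6097, 0.3286, 0.1206]
eef_rot: [0.65, -0.279, 0.649, 0.279]
force: [-0.0, -1.0, 3.9]
grip_width: 0.012
```

>>> step_arm:
  linear:
    - [0,0,0]
    - [0,0,0]
    - [0,0,0]
    - [0,0,0]
    - [0,0,0]
  rot:
    - [7,0,0]
    - [14,0,0]
    - [21,0,0]
    - [28,0,0]
    - [35,0,0]
  claw: [0.4,0.4,0.4,0.4,0.4]

```text
time: 65.25
tcp_pos: [0.61, 0.3287, 0.1206]
eef_rot: [0.704, -0.071, 0.703, 0.071]
force: [1.6, -0.3, 2.8]
grip_width: 0.0119
```

```bash
python3 go.py .6097 .328 .119 -97.5; python3 gate.py scene39
```

```text
t 65.2 tcp [0.61   0.3287 0.1206] x [ 0.002  0.001 -1.   ] jaw yaw 11.5 q [ 0.42  0.44  1.32 -0.    1.38  0.22] F [ 1.6 -0.3  2.8] w 0.0119
k 0 rot [ 1.09e+02  1.00e-01 -1.00e-01]
k 180 rot [-71.    0.1   0.1]
lin cm [ 0.16 -0.07 -0.04]
-0.07 51 [0.1251 0.1127]
-0.04 53 [0.1025 0.1143]
0.06 50 [0.1066 0.1144]
red 117 [ 0.1253 -0.0053  0.1256] [[ 0.1148 -0.0146  0.1105]
 [ 0.1329  0.0126  0.1322]]
```

View pics/scene39c.png

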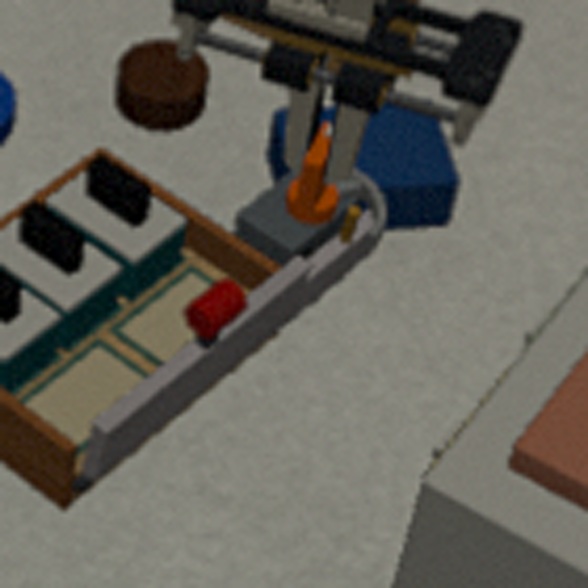

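Hook passes outside the bolt. Continuing.

>>> step_arm:
  linear:
    - [0,0,0]
    - [0,0,0]
    - [0,0,0]
    - [0,0,0]
    - [0,0,0]
  rot:
    - [7,0,0]
    - [14,0,0]
    - [21,0,0]
    - [28,0,0]
    - [35,0,0]
  claw: [0.4,0.4,0.4,0.4,0.4]

```text
time: 65.8
tcp_pos: [0.6102, 0.3287, 0.1206]
eef_rot: [0.693, 0.144, 0.692, -0.143]
force: [2.2, -0.3, 2.5]
grip_width: 0.0117
```

>>> step_arm:
  linear:
    - [0,0,0]
    - [0,0,0]
    - [0,0,0]
    - [0,0,0]
    - [0,0,0]
  rot:
    - [7,0,0]
    - [14,0,0]
    - [21,0,0]
    - [28,0,0]
    - [35,0,0]
  claw: [0.4,0.4,0.4,0.4,0.4]

```text
time: 66.3
tcp_pos: [0.6105, 0.3285, 0.1206]
eef_rot: [0.618, 0.345, 0.617, -0.344]
force: [4.6, -1.1, 1.7]
grip_width: 0.0117
```

>>> step_arm:
  linear:
    - [0,0,0]
    - [0,0,0]
    - [0,0,0]
    - [0,0,0]
    - [0,0,0]
  rot:
    - [7,0,0]
    - [14,0,0]
    - [21,0,0]
    - [28,0,0]
    - [35,0,0]
  claw: [0.4,0.4,0.4,0.4,0.4]

```text
time: 66.8
tcp_pos: [0.6105, 0.3282, 0.1206]
eef_rot: [0.486, 0.515, 0.484, -0.514]
force: [3.8, -1.8, 2.7]
grip_width: 0.0115
```

```bash
python3 go.py .6097 .328 .119 -97.5; python3 gate.py scene40;python3 -c "
from rig import arm;print(arm.get_state()['ft_torque'])"
```

```text
t 66.8 tcp [0.6105 0.3282 0.1206] x [ 0.003  0.    -1.   ] jaw yaw -93.4 q [ 0.42  0.44  1.32 -0.    1.38  2.05] F [ 3.8 -1.8  2.7] w 0.0115
k 0 rot [ 4.1 -0.  -0.2]
k 180 rot [-175.9    0.3   -0. ]
lin cm [ 0.16 -0.08  0.02]
-0.07 67 [0.0123 0.1168]
-0.04 67 [0.0217 0.1164]
0.06 63 [0.0115 0.1174]
red 121 [ 0.1169 -0.0043  0.1265] [[ 0.1057 -0.0147  0.1131]
 [ 0.1248  0.0143  0.1326]]
[-0.39946655 -0.61670326 -0.02728196]
```

View pics/scene40c.png

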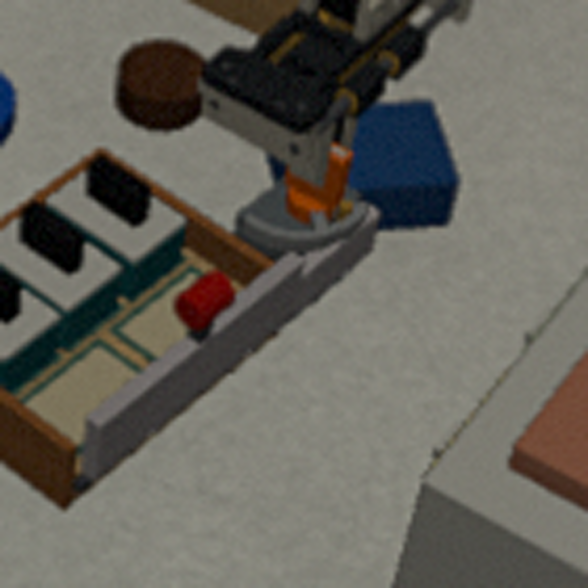

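>>> step_arm:
  linear:
    - [0,0,0]
    - [0,0,0]
    - [0,0,0]
    - [0,0,0]
    - [0,0,0]
  rot:
    - [3,0,0]
    - [6,0,0]
    - [8,0,0]
    - [8,0,0]
    - [8,0,0]
  claw: [0.4,0.4,0.4,0.4,0.4]

```text
time: 67.35
tcp_pos: [0.6106, 0.3281, 0.1206]
eef_rot: [0.451, 0.546, 0.45, -0.544]
force: [5.9, -2.2, 2.8]
grip_width: 0.0118
```

```bash
python3 -c "
from rig import arm;print(arm.get_state()['ft_torque'])"
```

```text
[-0.45819934 -0.74197909  0.8844862 ]
```

>>> step_arm:
  linear:
    - [0,0,0]
    - [0,0,0]
    - [0,0,0]
    - [-4,0,0]
    - [-9,0,0]
  rot:
    - [0,0,0]
    - [0,0,0]
    - [0,0,0]
    - [0,0,0]
    - [0,0,0]
  claw: [3.5,3.5,3.5,3.5,3.5]

```text
time: 67.85
tcp_pos: [0.6065, 0.3277, 0.2059]
eef_rot: [-0.448, -0.543, -0.45, 0.549]
force: [0.8, 1.0, 0.4]
grip_width: 0.035
```

>>> step_arm:
  linear:
    - [-3,0,0]
    - [-5,-3,0]
    - [-5,-6,4]
    - [-5,-9,8]
    - [-5,-13,12]
  rot:
    - [0,0,0]
    - [0,0,0]
    - [0,0,0]
    - [0,0,0]
    - [0,0,0]
  claw: [3.5,3.5,3.5,3.5,3.5]

```text
time: 68.35
tcp_pos: [0.4622, 0.2386, 0.2591]
eef_rot: [-0.449, -0.546, -0.449, 0.546]
force: [-0.2, -1.1, 0.9]
grip_width: 0.0354
```

>>> step_arm:
  linear:
    - [0,0,5]
    - [0,0,10]
    - [0,0,15]
    - [0,0,20]
    - [0,0,25]
  rot:
    - [0,0,0]
    - [0,0,0]
    - [0,0,0]
    - [0,0,0]
    - [0,0,0]
  claw: [3.5,3.5,3.5,3.5,3.5]

```text
time: 68.85
tcp_pos: [0.4142, -0.0069, 0.2596]
eef_rot: [0.449, 0.546, 0.449, -0.546]
force: [0.8, -0.7, -0.4]
grip_width: 0.035
```

>>> step_arm:
  linear:
    - [0,0,3]
    - [0,0,6]
    - [0,0,6]
    - [0,0,6]
    - [0,0,6]
  rot:
    - [0,0,0]
    - [0,0,0]
    - [0,0,0]
    - [0,0,0]
    - [0,0,0]
  claw: [3.5,3.5,3.5,3.5,3.5]

```text
time: 69.35
tcp_pos: [0.4036, -0.0636, 0.2595]
eef_rot: [0.449, 0.546, 0.449, -0.546]
force: [-0.5, -0.1, -0.0]
grip_width: 0.0347
```

```bash
python3 gate.py scene41
python3 - <<'E'
from h import *; from look import boxes; from seg import rect
d=snap("top","top41"); boxes(d,.42,.64,.1,.32,.03)
crop(load("pics/scene41.npz"),"a25",290,140,450,290,4)
for f in("top41","scene41"):
    d=load(f"pics/{f}.npz");P=cloud(d);h=cv2.cvtColor(d["frame"],cv2.COLOR_BGR2HSV);Hh,S=h[...,0],h[...,1]
    m=(Hh>3)&(Hh<16)&(S>120)&(abs(P[...,0]-.61)<.05)&(abs(P[...,1]-.323)<.05)&(P[...,2]>.124)&(P[...,2]<.14)
    Q=P[m]; r=rect(Q); print(f,m.sum(),r[0].round(4),np.round(r[1:],1))
E
python3 go.py .6 .3 .2 -97
```

```text
-0.07 67 [0.008 0.117]
-0.04 70 [0.013  0.1171]
0.06 59 [0.0179 0.117 ]
red 114 [ 0.1171 -0.0049  0.1261] [[ 0.1071 -0.0145  0.1124]
 [ 0.1244  0.0127  0.1332]]
lid [202 216  14  23] [0.6011 0.305 ] [52.1 25.8 -9.2] bar 125 [0.6067 0.3013] [42.8 40.6 -0.8]
lid [215 249  26  34] [0.5106 0.2595] [74.9 50.8 -7.5] bar 128 [0.5108 0.2596] [42.5 14.6 -7.1]
lid [239 253  27  34] [0.5019 0.2017] [74.8 50.4 -7.4] bar 126 [0.5019 0.2018] [43.6 14.7 -5.7]
lid [263 256  26  34] [0.4954 0.1469] [74.9 50.3 -6.6] bar 127 [0.4955 0.1465] [44.1 14.3 -6.8]
top41 83 [0.6081 0.3265] [36.3 12.8 -7.9]
scene41 82 [0.6107 0.3278] [37.4 18.1 -2.9]
t 69.5 tcp [ 0.4037 -0.0634  0.2595] x [-0.  0. -1.] jaw yaw -101.1 q [-0.28 -0.42  1.93  0.    1.63  1.48] F [ 0.1 -0.2  0.8] w 0.0349
k 0 rot [-4.1 -0.   0. ]
k 180 rot [175.9   0.    0. ]
lin cm [  5.96  12.27 -39.43]
```

View pics/a25.png

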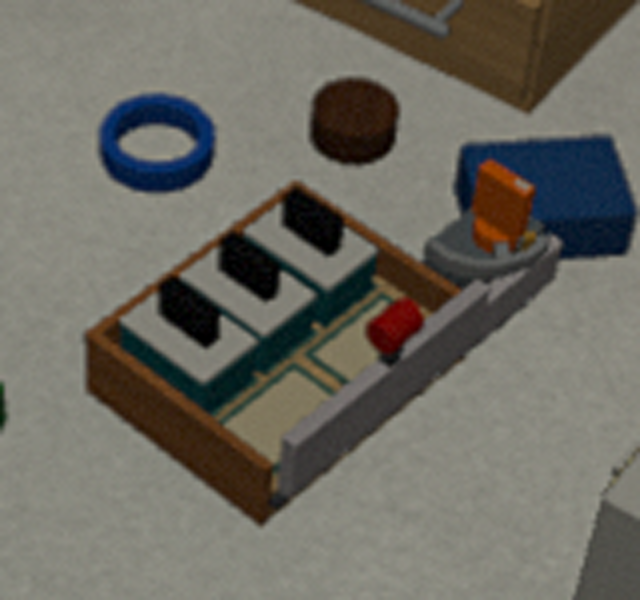

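View pics/top41.png

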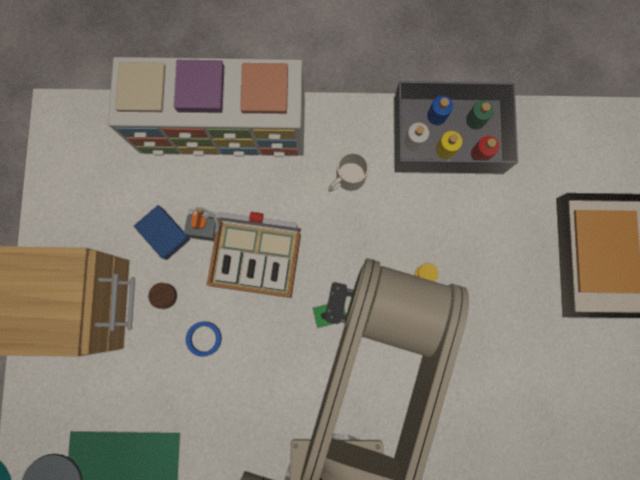

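```bash
python3 -c "
from rig import arm
print(arm.sign_off())"
```

```text
the job is handed in; nothing more can be done
None
```

The job is done and was handed in at about 69.5 s. All three teal boxes stand upright in the back-row outlines, the gate is tight shut, and the cam is turned clockwise to its stop.

**Disturbance:** Just after I first locked the gate, the middle box was knocked about 4 cm forward, and it turned the right-hand box by about 5°. To keep the order you asked for, I undid the cam, lowered the gate fully and reset both boxes. Then I raised the gate to its buffer (about 0.10) and locked it again.

**Last checks, from the cameras:**
- **Boxes:** their centres are 1–3 mm from the outline centres, and their angles are within about 1° of the tray's. The middle box is the furthest off, at about 3 mm.
- **Gate:** it measures about 0.01, and it stays there with the arm clear.
- **Cam:** I pushed it until the wrist torque rose to about 0.9 N m, which I took as its stop.
- **Other things:** the tin, puck, tape ring and mug look unmoved. In the final top picture the arm hides the jar and partly covers the spool and the green look-alike. I didn't touch any of them.

One reading disagreed: the scene camera put the cam bar at −3°, while the top camera and the tool angle put it at −8° or beyond. I trusted the latter, because the scene camera sees the bar at a slant.

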